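# Pin the hinged covers onto the test-adapter bodies in the jig

## Robot

A 6-joint arm with a two-finger parallel gripper is mounted at the origin on the work surface. World frame = base frame: x ahead of the robot, y to its left, z up, the work surface at z = 0. Lengths are in m, angles in rad, forces in N, time in s.
With the tool pointing down it reaches from about 0.325 to 0.925 m from the base axis. Payload 3.1 kg.
Tool frame: the origin (TCP) lies at the very end of the fingers, on their centre line; the grasp point (between the pads) lies 19 mm behind it (robot.grip_point_offset is the distance from the TCP to the grasp point, in m); z points along the fingers, y is the direction in which the jaws open and shut (so a half turn about z gives the same grasp; the last joint's range is limited). The gripper opens to 85 mm and grips with 20 to 120 N. Pads are 22 mm wide; open, the fingers measure 114 mm over their backs; the gripper's body (76 mm by 85 mm) begins 54 mm behind the grasp point. The pads swing forward as they close: fully open they stand 13 mm farther back than shut.
Start: joints at [1.164, 0.217, 1.613, -0, 1.311, -0.112], TCP at [0.182, 0.598, 0.231] pointing down, gripper open.
Joint ranges: [-2.75, 2.75], [-0.78, 2.1], [0.31, 2.55], [-1.13, 4.27], [0.13, 2.63], [-2.58, 2.58]. Speed limits (rad/s): [2.79, 2.79, 3.14, 3.14, 3.14, 3.14].

## Interface

Orientations are given as a rotation vector (axis times angle).
In Python, from workcell import readout, cams, robot gives the robot as it stands.
- The arm moves only by the tool step_arm, never from a script. Its argument "deltas" is a list that holds one entry, the list of rows, each a list of 7 numbers: the gripper's target within -1 to 1 (shut at 1, half-way at 0, fully open at -1), then the shift along the tool's x, y, z in m, then the turn, a rotation vector about the tool's x, y, z in degrees. A call has 1 to 12 rows; each row is the pose to reach, as a shift and turn from the pose commanded when the call began, along the tool's axes at that moment; what a row does not reach only later rows make up. A row lasts 1/8 s, in which the tool goes at most 62.5 mm and 10.7 degrees, less where a joint would pass 70% of its speed; a pose out of reach is approached as far as the arm can. A call with a gripper value outside its range is refused whole. The fingers move at their own pace and stop on an object; "newtons" is the grip in N (left out, the last holds). Time passes only in rows, so rows that repeat a pose let the fingers close. It gives the time, the measured TCP pose, the force and the opening at its end, in the units of the state.
- readout.get_obs(): the state, without advancing time (a new reading comes with each control period).
- cams.get_image(name): name is "scene" or "top"; returns a dict with "color" (400x640x3 uint8, red, green, blue), "fx", "fy", "cx", "cy" (pixels), "cam_to_world" (4x4, takes a point from camera to world coordinates). Camera axes: x right, y up, looking along -z (the intrinsics and any distortion apply to the point x, -y, -z); pixel columns grow to the right and rows downward; lengths in m; the calibration is good to about 2 mm. A picture is of the moment at which its call begins. There is no depth.
- robot.hand_in(): hands the job in, once; it reports no verdict.
The state is a dict: "t": time; "qpos": joint angles; "dq": joint speeds; "joint_torque": joint torques, N m; "ee_pos": TCP position; "orientation": TCP orientation; "force": force on the tool from outside, world axes, zero at the start; "wrist_torque": the same for the moment, N m; "finger_gap": finger opening in m.
Only numpy, scipy, OpenCV 4.12 (cv2) and the standard library are available. Lean on these libraries where they do the work, as an engineer would, in place of code of your own. Each camera call takes 0.05 s, during which the arm holds its last target.

## Task

Swing the jig's hand lever fully open (away from you), then fit each loose cover you find into the adapter body of its own colour, knuckle over knuckle, and push a hinge pin from the rack fully home through both knuckles of each one. When all are joined, pull the lever to the green 70-degree mark so that the fingers hold the covers down, and leave the other things on the bench where they are.

Things in the scene. Friction and masses are not known exactly. Their poses are not given: they have to be found in the camera images.
- jig: Fixed jig, base plate 185 x 310 mm; three adapter bodies in a row along its y, 88 mm apart (blue at +y, yellow at -y); behind them (+x) a shaft with three hold-down fingers, hand lever at the -y end. Origin at table height, z up, x away from the robot, yaw varies. Highest: lever knob 190 mm, raised fingers 128 mm at jig x = +60 mm. Each body's knuckle has an upright 16.5 mm bore 35 mm to -x of its seat.
- seat_blue (a point): Top of the blue adapter body (+y end of the jig), 60 mm above the table: where the centre of the blue cover's underside belongs; axes as the jig's. In each body's bore, 14 mm down, is a stiff sliding plug: 6 to 9 N pushes it down, it stays where left, so a pin merely dropped in stands 29 mm proud.
- seat_red (a point): Top of the red adapter body (middle of the jig), 60 mm above the table: where the centre of the red cover's underside belongs; axes as the jig's. The pocket's painted stops (sides, tail, nose) rise 8 mm over the body's top and leave 2 mm of play on every side of a cover.
- seat_yellow (a point): Top of the yellow adapter body (-y end of the jig), 60 mm above the table: where the centre of the yellow cover's underside belongs; axes as the jig's. Plug and pocket stops as told for blue and red.
- cover_blue: Loose blue cover, brass knuckle at its -x end; may be absent. Plate 110 (x) x 44 (y) x 12 mm, 0.15 to 0.3 kg; origin at the centre of the underside, z up. Grip rib: x = -15 to +25, 12 mm wide in y, z = 12 to 50 mm. Starts flat on the table, rib up. Fitted, its x points as the jig's x (knuckle towards the robot, over the body's knuckle).
- eye_blue (a point): Centre of the 16.5 mm upright bore in the blue cover's knuckle, at the plate's top: 35 mm from the cover's origin along its -x, 12 mm up.
- cover_red: Loose red cover, brass knuckle at its -x end; may be absent. Plate 110 (x) x 44 (y) x 12 mm, 0.15 to 0.3 kg; origin at the centre of the underside, z up. Grip rib: x = -15 to +25, 12 mm wide in y, z = 12 to 50 mm. Starts flat on the table, rib up. Fitted, its x points as the jig's x (knuckle towards the robot, over the body's knuckle).
- eye_red (a point): Centre of the 16.5 mm upright bore in the red cover's knuckle, at the plate's top: 35 mm from the cover's origin along its -x, 12 mm up.
- cover_yellow: Loose yellow cover, brass knuckle at its -x end; may be absent. Plate 110 (x) x 44 (y) x 12 mm, 0.15 to 0.3 kg; origin at the centre of the underside, z up. Grip rib: x = -15 to +25, 12 mm wide in y, z = 12 to 50 mm. Starts flat on the table, rib up. Fitted, its x points as the jig's x (knuckle towards the robot, over the body's knuckle).
- eye_yellow (a point): Centre of the 16.5 mm upright bore in the yellow cover's knuckle, at the plate's top: 35 mm from the cover's origin along its -x, 12 mm up.
- rack: Fixed grey pin rack 205 x 56 x 62 mm tall, four square holes (18 mm wide, 58 mm deep) along its x at 50 mm spacing, with four identical hinge pins; origin at the centre of its underside.
- pin1: Hinge pin (all alike, any will do), 0.08 kg. Origin on its axis at the underside of its collar, which rests on the cover when fully home; z towards the head. Steel shaft 14 mm across, z = -55 to 0, the lowest 12 mm tapering to 7 mm; collar 28 mm across, z = 0 to 4; orange round grip head 19 mm across, z = 4 to 40 mm. Starts upright in the rack, collar on the rack's top.
- pin2: Hinge pin (all alike, any will do), 0.08 kg. Origin on its axis at the underside of its collar, which rests on the cover when fully home; z towards the head. Steel shaft 14 mm across, z = -55 to 0, the lowest 12 mm tapering to 7 mm; collar 28 mm across, z = 0 to 4; orange round grip head 19 mm across, z = 4 to 40 mm. Starts upright in the rack, collar on the rack's top.
- pin3: Hinge pin (all alike, any will do), 0.08 kg. Origin on its axis at the underside of its collar, which rests on the cover when fully home; z towards the head. Steel shaft 14 mm across, z = -55 to 0, the lowest 12 mm tapering to 7 mm; collar 28 mm across, z = 0 to 4; orange round grip head 19 mm across, z = 4 to 40 mm. Starts upright in the rack, collar on the rack's top.
- pin4: Hinge pin (all alike, any will do), 0.08 kg. Origin on its axis at the underside of its collar, which rests on the cover when fully home; z towards the head. Steel shaft 14 mm across, z = -55 to 0, the lowest 12 mm tapering to 7 mm; collar 28 mm across, z = 0 to 4; orange round grip head 19 mm across, z = 4 to 40 mm. Starts upright in the rack, collar on the rack's top.
- clamp_lever (a joint): Lever angle, rad. 0 = fully open at its stop (leaning 30 degrees away from the robot, white mark, fingers up); grows towards the robot; 1.22 (70 degrees) = green mark, leaning 40 degrees towards the robot, fingers level, 5 mm above the covers; end 1.36. Starts at 0.6 to 1.15. About 5 N at the knob; stays where left.
- lever_knob (a point): Centre of the lever's black drum knob, 28 mm across, 28 mm long along the jig's y, flat-ended, 95 mm from the shaft axis, at the -y end of the jig. It swings in the jig's x-z plane.
- lever_pivot (a point): Fixed point on the shaft axis (along the jig's y) in the plane in which the knob swings; 82 mm above the table.
- bit_jar: Bystander, to be left alone: small clear jar of driver bits with a yellow cap, 44 mm across, 75 mm tall.
- driver: Bystander, to be left alone: screwdriver with blue handle, lying on the bench.
- spool_blue: Bystander, to be left alone: blue spool, 140 mm across, 35 mm tall.
- spool_green: Bystander, to be left alone: green spool, 130 mm across, 35 mm tall.
- meter: Bystander, to be left alone: grey hand meter 150 x 75 x 32 mm lying on its back.
- mug: Bystander, to be left alone: blue mug, 90 mm tall.

How it is judged:
On the way, in this order (a step that is already met when the one before it is completed fails the run):
1. the lever is swung fully open (within 0.1 rad of its stop) (value of joint clamp_lever below 0.1 rad), for 0.2 s.
2. every cover present sits in the body of its colour and a pin is fully home in its knuckles (distance between cover_blue and seat_blue below 0.006 m and angle between each of cover_blue, cover_red, cover_yellow's own z axis and vertical below 0.06 rad and angle between the x axis of each of cover_blue, cover_red, cover_yellow and the x axis of jig, either way round below 0.1 rad and x of eye_blue in the frame of seat_blue below -0.02 m and ((distance between pin1 and eye_blue below 0.005 m and angle between the z axis of pin1 and the z axis of cover_blue, either way round below 0.12 rad) or (distance between pin2 and eye_blue below 0.005 m and angle between the z axis of pin2 and the z axis of cover_blue, either way round below 0.12 rad) or (distance between pin3 and eye_blue below 0.005 m and angle between the z axis of pin3 and the z axis of cover_blue, either way round below 0.12 rad) or (distance between pin4 and eye_blue below 0.005 m and angle between the z axis of pin4 and the z axis of cover_blue, either way round below 0.12 rad)) and distance between cover_red and seat_red below 0.006 m and x of eye_red in the frame of seat_red below -0.02 m and ((distance between pin1 and eye_red below 0.005 m and angle between the z axis of pin1 and the z axis of cover_red, either way round below 0.12 rad) or (distance between pin2 and eye_red below 0.005 m and angle between the z axis of pin2 and the z axis of cover_red, either way round below 0.12 rad) or (distance between pin3 and eye_red below 0.005 m and angle between the z axis of pin3 and the z axis of cover_red, either way round below 0.12 rad) or (distance between pin4 and eye_red below 0.005 m and angle between the z axis of pin4 and the z axis of cover_red, either way round below 0.12 rad)) and distance between cover_yellow and seat_yellow below 0.006 m and x of eye_yellow in the frame of seat_yellow below -0.02 m and ((distance between pin1 and eye_yellow below 0.005 m and angle between the z axis of pin1 and the z axis of cover_yellow, either way round below 0.12 rad) or (distance between pin2 and eye_yellow below 0.005 m and angle between the z axis of pin2 and the z axis of cover_yellow, either way round below 0.12 rad) or (distance between pin3 and eye_yellow below 0.005 m and angle between the z axis of pin3 and the z axis of cover_yellow, either way round below 0.12 rad) or (distance between pin4 and eye_yellow below 0.005 m and angle between the z axis of pin4 and the z axis of cover_yellow, either way round below 0.12 rad))), for 0.2 s.
3. the lever is at the 70-degree mark (value of joint clamp_lever between 1.13 and 1.31 rad), for 0.2 s.
At the end, for the whole second after the job is handed in: Every cover present lies flat in the pocket of its own colour (within 6 mm, 0.1 rad, knuckle over knuckle), each with a pin fully home (collar within 5 mm of the cover's knuckle), the lever stands at 70 degrees (1.13 to 1.31 rad), and all is at rest (all of step 2 and all of step 3 and linear speed of each of cover_blue, cover_red, cover_yellow below 0.02 m/s and velocity of joint clamp_lever between -0.05 and 0.05 rad/s); the robot touches nothing.
It fails at once if a bystander (jar, screwdriver, spools, meter, mug) is moved more than 30 mm (distance of any of bit_jar, driver, spool_blue, spool_green, meter, mug from where it was at the start of the episode above 0.03 m).
Of cover_blue, cover_red, cover_yellow only 2 to 3 are there at a start; the rules pass over those that are not, and their reading is None.
At some moment in a run one of cover_blue, cover_red, cover_yellow may be knocked a few centimetres aside while the robot is not near it.
Once in a run the grip may slacken for a moment while it holds something.
It also fails if it takes over 210 s, if anything falls off the work surface, if the arm or the gripper's body presses on something with over 40 N, if the wrist force passes 120 N, or if a joint passes its speed limit or range.

## Working session

There is one attempt and no reset: what is moved stays moved. The work goes in short steps, Python scripts to look and compute and a tool call to move; the robot and the scene stay as the last step left them, time stands still between calls to the robot, and variables do not carry over. Pictures are saved under pics/ and viewed, and the job is handed in when it is done.

Besides the shell and the picture viewer there is one more tool, called after ">>>" by a JSON object that holds its "api" and its "payload". step_arm: Moves the arm, as the interface text tells. Its arguments: {"type":"object","properties":{"deltas":{"type":"array","items":{"type":"array","items":{"type":"array","items":{"type":"number"}}}},"newtons":{"type":"number"}},"required":["deltas"]}

```bash
ls; mkdir -p pics; python3 - <<'E'
from workcell import readout, cams, robot
import cv2
o=readout.get_obs()
print({k:(v if not hasattr(v,'round') else v) for k,v in o.items()})
for n in("scene","top"):
    d=cams.get_image(n); cv2.imwrite(f"pics/{n}0.png",d["color"][:,:,::-1])
    print(n,d["fx"],d["fy"],d["cx"],d["cy"],d["cam_to_world"],[k for k in d])
E
```

```text
pics
{'t': 0.0, 'qpos': array([ 1.16380135e+00,  2.17762653e-01,  1.61492069e+00, -8.72320574e-06,
        1.31130205e+00, -1.12231812e-01]), 'dq': array([-0.00145458,  0.00144097, -0.00245194,  0.00065351,  0.0028723 ,
       -0.0008609 ]), 'joint_torque': array([ 8.04960546e-04, -3.96836579e+01, -3.03856087e+01, -8.89171633e-05,
        9.64220962e-03, -2.54033483e-05]), 'ee_pos': array([0.18124793, 0.59729469, 0.22997003]), 'orientation': array([-0.4612457 , -3.10693351,  0.00363525]), 'force': array([ 0.65267203,  0.26299505, -0.09635942]), 'wrist_torque': array([-0.00206865, -0.00680217,  0.00301427]), 'finger_gap': 0.08529686668268342}
scene 388.9260146710539 388.9260146710539 317.5799014300483 194.1973262168159 [[ 0.0292741  -0.70651975  0.7070876   1.41723397]
 [ 0.99937305  0.00659506 -0.03478523 -0.07228803]
 [ 0.01991316  0.7076626   0.70626986  0.99489892]
 [ 0.          0.          0.          1.        ]] ['color', 'fx', 'fy', 'cx', 'cy', 'cam_to_world']
top 396.67302857573105 396.67302857573105 314.01878724213157 198.33617669409918 [[ 4.48778932e-04  9.81366622e-01 -1.92144092e-01  3.12121193e-01]
 [-9.99999036e-01  1.87903866e-04 -1.37592530e-03 -1.10888831e-02]
 [-1.31418254e-03  1.92144524e-01  9.81365760e-01  1.38057452e+00]
 [ 0.00000000e+00  0.00000000e+00  0.00000000e+00  1.00000000e+00]] ['color', 'fx', 'fy', 'cx', 'cy', 'cam_to_world']
```

View pics/scene0.png

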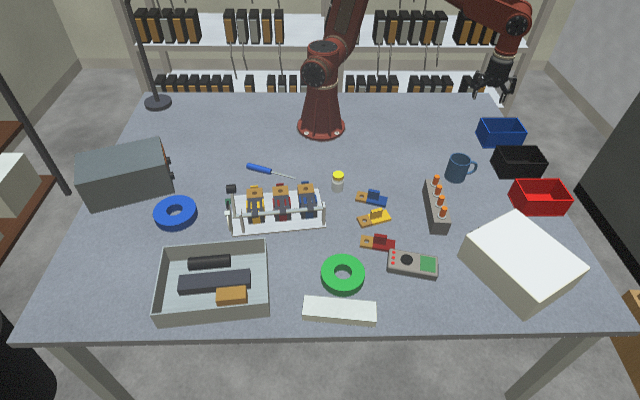

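View pics/top0.png

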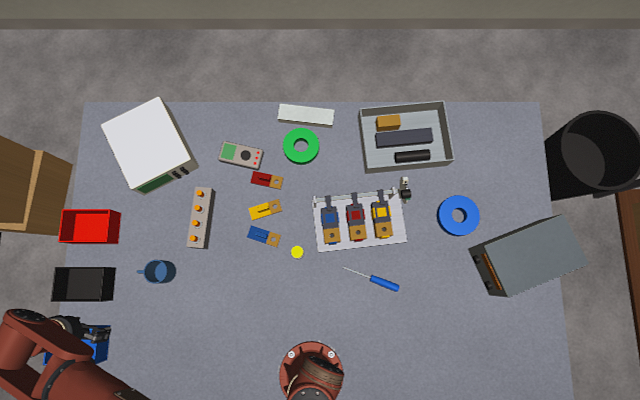

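The scene image shows the jig at about (278,208), the covers at (372,198), (375,217) and (377,242), and the rack at (437,207). In the top image the jig is at (360,218), the covers at (264,236), (265,210) and (267,180), and the rack at (200,218). All three covers are present. I'll zoom in next.

```bash
python3 - <<'E'
import cv2
a=cv2.imread("pics/top0.png");b=cv2.imread("pics/scene0.png")
cv2.imwrite("pics/topz.png",cv2.resize(a[140:290,180:430],None,fx=3.2,fy=3.2,interpolation=cv2.INTER_CUBIC))
cv2.imwrite("pics/scz.png",cv2.resize(b[150:290,215:465],None,fx=3.2,fy=3.2,interpolation=cv2.INTER_CUBIC))
E
```

```text
(no output)
```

View pics/topz.png

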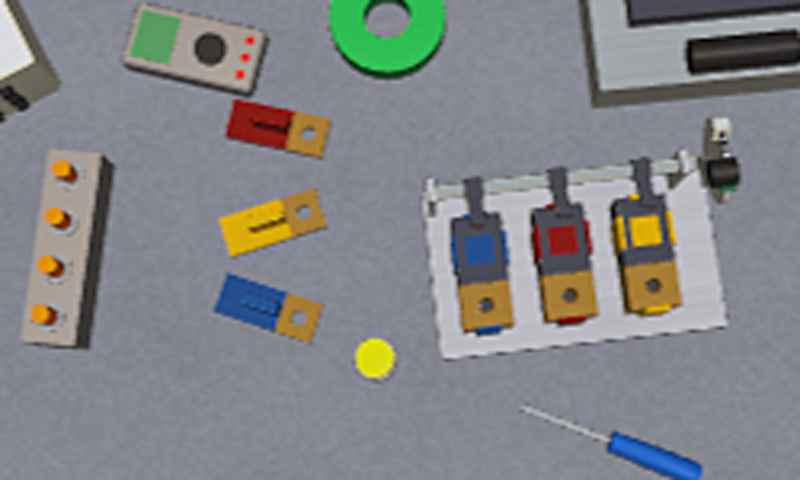

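View pics/scz.png

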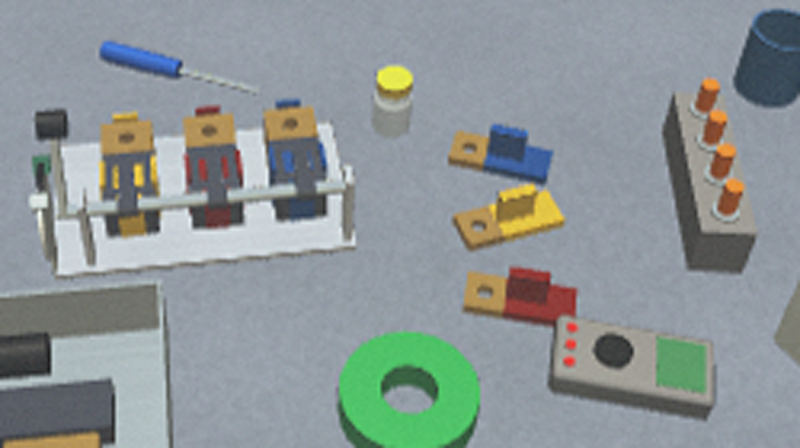

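All three covers lie flat with their brass knuckles towards -y. The bores are visible in both views. Next I'll measure them.

```bash
cat > h.py <<'E'
import cv2,numpy as np
from workcell import readout,cams,robot
def grab(n):
    d=cams.get_image(n); d["bgr"]=np.ascontiguousarray(d["color"][:,:,::-1]); d["T"]=np.array(d["cam_to_world"]); return d
def ray(d,u,v):
    r=np.array([(u-d["cx"])/d["fx"],-(v-d["cy"])/d["fy"],-1.]); r=d["T"][:3,:3]@r
    return d["T"][:3,3],r/np.linalg.norm(r)
def plane(d,u,v,z):
    o,r=ray(d,u,v); return o+r*(z-o[2])/r[2]
def proj(d,p):
    c=d["T"][:3,:3].T@(np.array(p)-d["T"][:3,3]); return d["cx"]+d["fx"]*c[0]/-c[2], d["cy"]-d["fy"]*c[1]/-c[2]
def tri(d1,p1,d2,p2):
    o1,r1=ray(d1,*p1);o2,r2=ray(d2,*p2)
    A=np.stack([r1,-r2],1);s=np.linalg.lstsq(A,o2-o1,rcond=None)[0]
    a=o1+r1*s[0];b=o2+r2*s[1]; return (a+b)/2,np.linalg.norm(a-b)
S=4
def up(d): return cv2.resize(d["bgr"],None,fx=S,fy=S,interpolation=cv2.INTER_CUBIC)
def px(x,y): return (x+.5)/S-.5,(y+.5)/S-.5   # upscaled->orig pixel
def mask(img,kind):
    h=cv2.cvtColor(img,cv2.COLOR_BGR2HSV)
    R=dict(blue=((100,110,50),(125,255,255)),yellow=((22,170,110),(32,255,255)),brass=((12,90,110),(21,220,255)),orange=((3,170,140),(13,255,255)))
    if kind=="red": return cv2.inRange(h,(0,130,60),(7,255,255))|cv2.inRange(h,(172,130,60),(180,255,255))
    return cv2.inRange(h,*R[kind])
def blobs(d,kind,amin=20):
    m=mask(up(d),kind); cs,_=cv2.findContours(m,cv2.RETR_EXTERNAL,cv2.CHAIN_APPROX_NONE)
    return [c for c in cs if cv2.contourArea(c)>amin*S*S]
def holes(d,amin=25,amax=260):
    m=mask(up(d),"brass"); cs,hi=cv2.findContours(m,cv2.RETR_CCOMP,cv2.CHAIN_APPROX_NONE); out=[]
    if hi is None: return out
    for c,hh in zip(cs,hi[0]):
        if hh[3]>=0 and cv2.contourArea(c)>5*S*S:
            par=cs[hh[3]]
            if amin*S*S<cv2.contourArea(par)<amax*4*S*S:
                M=cv2.moments(c); out.append((*px(M["m10"]/M["m00"],M["m01"]/M["m00"]),cv2.contourArea(c)/S/S,cv2.contourArea(par)/S/S))
    return out
E
python3 - <<'E'
from h import *
for n in("top","scene"):
    d=grab(n)
    print(n)
    for h in holes(d): print(" hole",np.round(h,2),np.round(plane(d,h[0],h[1],.06),4),np.round(plane(d,h[0],h[1],.012),4))
    for k in("blue","red","yellow","orange","brass"):
        for c in blobs(d,k):
            M=cv2.moments(c); print(" ",k,np.round(px(M["m10"]/M["m00"],M["m01"]/M["m00"]),1),round(M["m00"]/16,0))
E
```

```text
top
 hole [272.97 238.97  19.09 141.28] [0.4329 0.1272 0.06  ] [0.4373 0.1322 0.012 ]
 hole [331.45 234.82  17.16 211.53] [ 0.4468 -0.0674  0.06  ] [ 0.4517 -0.0694  0.012 ]
 hole [357.68 231.78  16.44 213.81] [ 0.457 -0.155  0.06 ] [ 0.4622 -0.1602  0.012 ]
 hole [383.74 228.7   16.34 215.62] [ 0.4674 -0.2423  0.06  ] [ 0.473  -0.2507  0.012 ]
 hole [274.55 206.08  17.47 137.53] [0.544  0.1241 0.06  ] [0.5524 0.1291 0.012 ]
 hole [275.96 181.59  16.38 136.62] [0.629 0.121 0.06 ] [0.6406 0.1258 0.012 ]
  blue [ 46.2 357.6] 67.0
  blue [ 98.  349.8] 339.0
  blue [102.3 325.9] 28.0
  blue [384.5 282.9] 205.0
  blue [155.7 271.3] 469.0
  blue [257.7 233.9] 237.0
  blue [329.5 217.6] 79.0
  blue [458.2 215.2] 1335.0
  red [ 13.  389.8] 272.0
  red [320.6 379.7] 102.0
  red [324.5 368.4] 66.0
  red [307.7 368.9] 1025.0
  red [ 49.7 364. ] 4177.0
  red [355.4 214.7] 73.0
  red [ 89.  225.6] 1982.0
  red [260.6 178.3] 217.0
  yellow [296.7 251.4] 102.0
  yellow [381.3 211.7] 75.0
  yellow [259.3 210.8] 222.0
  brass [493.1 272.4] 37.0
  brass [273. 239.] 141.0
  brass [331.4 234.7] 212.0
  
[... 1646 characters left out ...]
254.2 192.1] 148.0
  brass [279.9 190.2] 135.0
  brass [305.2 188.1] 133.0
  brass [448.8  88.6] 28.0
  brass [416.2  88.6] 27.0
  brass [394.3  88.4] 22.0
  brass [383.5  88.5] 27.0
  brass [372.5  88.5] 27.0
  brass [270.4  88.2] 27.0
  brass [350.6  88.2] 29.0
  brass [292.6  88.1] 29.0
  brass [225.5  88. ] 26.0
  brass [248.   87.9] 25.0
  brass [203.   87.9] 27.0
  brass [169.1  87.8] 26.0
  brass [477.3  35.3] 27.0
  brass [141.6  32.5] 51.0
  brass [392.1  32. ] 98.0
  brass [278.5  31.2] 99.0
  brass [465.7  30.5] 52.0
  brass [178.2  30.2] 88.0
  brass [428.9  30.7] 103.0
  brass [266.   29.8] 112.0
  brass [228.6  29.3] 108.0
  brass [190.6  29. ] 123.0
  brass [152.8  29.8] 111.0
```

```bash
cat >> h.py <<'E'
def cover_meas(d,z=.012,roi=None,verbose=True):
    """find covers via colour+brass union"""
    img=up(d); out={}
    br=mask(img,"brass")
    for k in("blue","red","yellow"):
        mk=mask(img,k)
        un=cv2.morphologyEx(mk|br,cv2.MORPH_CLOSE,np.ones((7,7),np.uint8))
        cs,_=cv2.findContours(un,cv2.RETR_EXTERNAL,cv2.CHAIN_APPROX_NONE)
        for c in cs:
            t=np.zeros(un.shape,np.uint8); cv2.drawContours(t,[c],-1,255,-1)
            a=cv2.countNonZero(t&mk)/16; b=cv2.countNonZero(t&br)/16
            if a<90 or b<60 or cv2.contourArea(c)/16>700: continue
            P=np.array([plane(d,*px(*q[0]),z)[:2] for q in c])*1000
            (cx,cy),(w,h),an=cv2.minAreaRect(P.astype(np.float32))
            if min(w,h)<30 or max(w,h)>150: continue
            M=cv2.moments(t&br,True); e=plane(d,*px(M["m10"]/M["m00"],M["m01"]/M["m00"]),z)[:2]*1000
            th=np.deg2rad(an if w>h else an+90)
            ax=np.array([np.cos(th),np.sin(th)])
            ce=np.array([cx,cy])
            if ax@(ce-e)<0: ax=-ax
            out.setdefault(k,[]).append((ce/1000,np.degrees(np.arctan2(ax[1],ax[0])),np.round((max(w,h),min(w,h)),1),e/1000))
    return out
E
python3 - <<'E'
from h import *
for n in("top","scene"):
    d=grab(n)
    for z in (.012,):
        for k,v in cover_meas(d,z).items():
            for c in v: print(n,k,np.round(c[0],4),round(c[1],1),c[2],"knuckle cen",np.round(c[3],4))
t=grab("top")
for c in blobs(t,"orange",5):
    M=cv2.moments(c);u=px(M["m10"]/M["m00"],M["m01"]/M["m00"]);print("top or",np.round(u,1),M["m00"]/16,np.round(plane(t,*u,.102),4))
s=grab("scene")
for c in blobs(s,"orange",5):
    M=cv2.moments(c);u=px(M["m10"]/M["m00"],M["m01"]/M["m00"]);print("sc or",np.round(u,1),M["m00"]/16,np.round(plane(s,*u,.085),4))
b=up(t);cv2.imwrite("pics/knobt.png",cv2.resize(b[160*4:240*4,310*4:420*4],None,fx=1.7,fy=1.7))
b=up(s);cv2.imwrite("pics/knobs.png",cv2.resize(b[170*4:240*4,220*4:330*4],None,fx=1.7,fy=1.7))
E
```

```text
top blue [0.4486 0.1655] 71.8 [110.7  44.4] knuckle cen [0.4374 0.1322]
top red [0.6484 0.1599] 77.2 [110.2  45.3] knuckle cen [0.6407 0.1266]
top yellow [0.542  0.1631] 108.5 [112.   46.9] knuckle cen [0.5494 0.1367]
scene blue [0.4449 0.1685] 72.3 [109.1  75.3] knuckle cen [0.4445 0.1315]
scene red [0.6481 0.1605] 80.5 [108.7  62.3] knuckle cen [0.6474 0.1263]
scene yellow [0.5433 0.1598] 108.6 [112.7  67. ] knuckle cen [0.5518 0.1501]
top or [ 60.4 219.4] 19.0625 [0.4924 0.8156 0.102 ]
```

View pics/knobt.png

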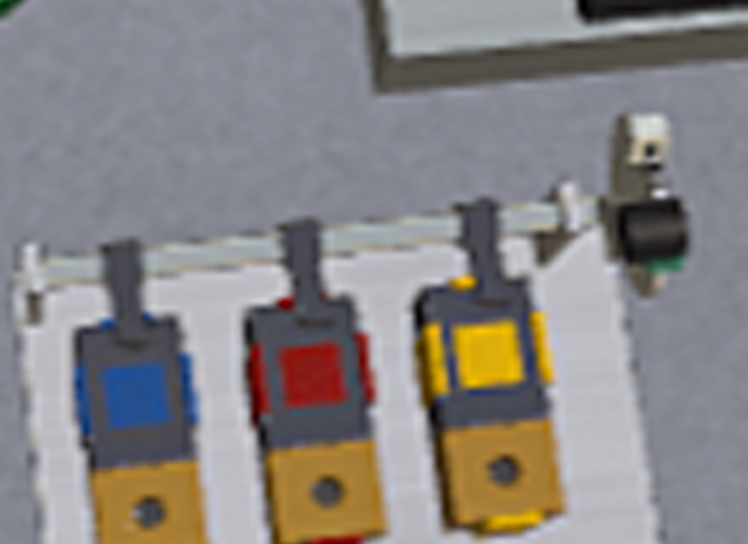

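View pics/knobs.png

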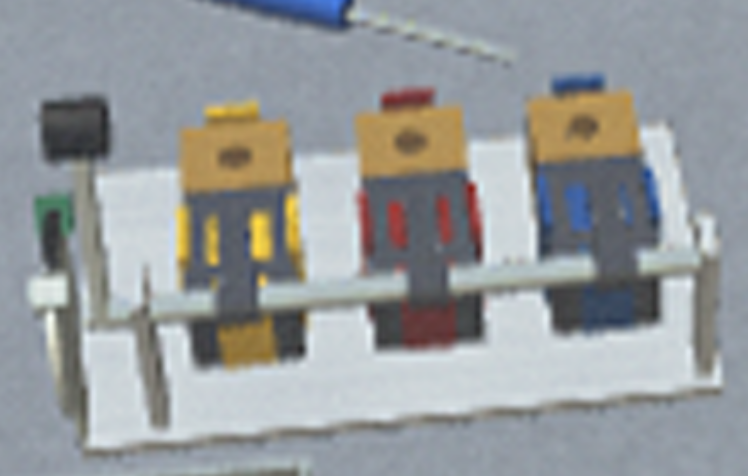

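```bash
python3 - <<'E'
from h import *
t=grab("top");s=grab("scene")
k,e=tri(t,(406.0,193.8),s,(231.0,188.8)); print("knob",k,e)
yaw=np.arctan2(.0206,.1749); X=np.array([np.cos(yaw),np.sin(yaw)]);Y=np.array([-X[1],X[0]])
bores=np.array([[.4468,-.0674],[.457,-.155],[.4674,-.2423]])
seats=bores+.035*X; print(np.degrees(yaw),seats)
o=seats[1]; r=k[:2]-o; print("knob in jig(seat_red xy)",r@X,r@Y,k[2])
for u,v in((353,205),(381,189.5)): pass
# shaft ends: scene/top shaft points between
# top: shaft at crop (50,268)/(590,212); 
for (a,b) in(((50,268),(690,262)),):
    p1=(310+a[0]/6.8,160+a[1]/6.8);p2=(220+b[0]/6.8,170+b[1]/6.8)
    p,e=tri(t,p1,s,p2);print("shaft +y",p,e,(p[:2]-o)@X,(p[:2]-o)@Y)
p=plane(t,310+590/6.8,160+212/6.8,.082);print("shaft -y",p,(p[:2]-o)@X,(p[:2]-o)@Y)
p=plane(t,310+50/6.8,160+268/6.8,.082);print("shaft +y",p,(p[:2]-o)@X,(p[:2]-o)@Y)
h=cv2.cvtColor(t["bgr"],cv2.COLOR_BGR2HSV)
for q in((200,194),(200,193),(199,208),(197,224),(194,238)): print(q,h[q[1],q[0]])
h=cv2.cvtColor(s["bgr"],cv2.COLOR_BGR2HSV)
for q in((437,180),(438,190),(440,200),(443,211)): print(q,h[q[1],q[0]])
E
```

```text
knob [ 0.56383694 -0.2949446   0.16836588] 0.002761993685307923
6.717439498641234 [[ 0.48155973 -0.06330594]
 [ 0.49175973 -0.15090594]
 [ 0.50215973 -0.23820594]]
knob in jig(seat_red xy) 0.05473377174293629 -0.15148093143942465 0.16836587666660152
shaft +y [ 0.56378009 -0.01843918  0.07713965] 0.003970647882332659 0.08702098880270161 0.12313295028646949
shaft -y [ 0.59084189 -0.28618472  0.082     ] 0.08257800366042979 -0.14594004044901032
shaft +y [ 0.5627204  -0.02038599  0.082     ] 0.08574085079151018 0.12132345831591322
(200, 194) [ 20 248 214]
(200, 193) [ 21 246 233]
(199, 208) [ 18 244 187]
(197, 224) [ 14 244 120]
(194, 238) [ 19 244 217]
(437, 180) [ 10 168 138]
(438, 190) [  9 154 137]
(440, 200) [  9 157 135]
(443, 211) [ 10 159 130]
```

The knob is at about (406,194) in the top image and (231,189) in the scene image. The lever leans about 19° towards the robot, so it stands near 0.86 rad. I'll push it open with shut fingers.

```bash
cat >> h.py <<'E'
from scipy.spatial.transform import Rotation as Ro
yaw=np.arctan2(.0206,.1749); X=np.array([np.cos(yaw),np.sin(yaw)]);Y=np.array([-X[1],X[0]])
O=np.array([.49176,-.15091])  # seat_red xy
def J(x,y): return O+x*X+y*Y
def go(pos,psi_deg):
    """print shift(tool, m) and turn(deg, tool) to reach TCP pos with tool x at psi, tool down"""
    o=readout.get_obs(); R=Ro.from_rotvec(o["orientation"]); p=np.array(o["ee_pos"])
    d=R.inv().apply(np.array(pos)-p)
    c,s=np.cos(np.radians(psi_deg)),np.sin(np.radians(psi_deg))
    G=Ro.from_matrix(np.array([[c,s,0],[s,-c,0],[0,0,-1]]).T)
    t=(R.inv()*G).as_rotvec(degrees=True)
    print("t",round(o["t"],2),"now",np.round(p,4),"shift",np.round(d,4),"turn",np.round(t,2),"rows",round(max(np.linalg.norm(d)/.0625,np.linalg.norm(t)/10.7),1),"F",np.round(o["force"],1),"gap",round(o["finger_gap"],4))
E
python3 - <<'E'
from h import *
print(J(.005,-.1515),J(.105,-.1515))
go((*J(.005,-.1515),.25),6.7)
E
```

```text
[ 0.51444709 -0.3007851 ] [ 0.6137606 -0.2890878]
t 0.5 now [0.1816 0.598  0.2312] shift [-0.5797 -0.7633 -0.0187] turn [-0.0000e+00  1.0000e-02  1.5641e+02] rows 15.3 F [-0.4 -0.5 -0.9] gap 0.0854
```

>>> {"api": "step_arm", "payload": {"deltas": [[[1, -0.58, -0.763, -0.019, 0, 0, 156.4], [1, -0.58, -0.763, -0.019, 0, 0, 156.4], [1, -0.58, -0.763, -0.019, 0, 0, 156.4], [1, -0.58, -0.763, -0.019, 0, 0, 156.4], [1, -0.58, -0.763, -0.019, 0, 0, 156.4], [1, -0.58, -0.763, -0.019, 0, 0, 156.4], [1, -0.58, -0.763, -0.019, 0, 0, 156.4], [1, -0.58, -0.763, -0.019, 0, 0, 156.4], [1, -0.58, -0.763, -0.019, 0, 0, 156.4], [1, -0.58, -0.763, -0.019, 0, 0, 156.4], [1, -0.58, -0.763, -0.019, 0, 0, 156.4], [1, -0.58, -0.763, -0.019, 0, 0, 156.4]]]}}

```text
t: 2.0
ee_pos: [0.4429, -0.1072, 0.2468]
orientation: [3.005, 0.913, 0.002]
force: [1.1, 1.1, 0.2]
finger_gap: -0.0001
```

```bash
python3 - <<'E'
from h import *
go((*J(.005,-.1515),.25),6.7)
E
```

```text
t 2.0 now [ 0.4429 -0.1072  0.2468] shift [-0.0482  0.2007 -0.0031] turn [ 0.04 -0.09 27.09] rows 3.3 F [1.1 1.1 0.2] gap -0.0001
```

>>> {"api": "step_arm", "payload": {"deltas": [[[1, -0.048, 0.201, -0.003, 0, 0, 27], [1, -0.048, 0.201, -0.003, 0, 0, 27], [1, -0.048, 0.201, -0.003, 0, 0, 27], [1, -0.048, 0.201, -0.003, 0, 0, 27], [1, -0.048, 0.201, -0.003, 0, 0, 27]]]}}

```text
t: 2.62
ee_pos: [0.5155, -0.2988, 0.2488]
orientation: [-3.134, -0.195, 0.001]
force: [1.0, 1.1, -0.5]
finger_gap: -0.0004
```

```bash
python3 - <<'E'
from h import *
go((*J(.005,-.1515),.25),6.7)
s=grab("scene"); cv2.imwrite("pics/a1.png",cv2.resize(s["bgr"][100:260,200:400],None,fx=3,fy=3))
go((*J(.005,-.1515),.15),6.7)
E
```

```text
t 2.62 now [ 0.5155 -0.2988  0.2488] shift [-0.0013  0.0018 -0.0012] turn [-0.06  0.03  0.44] rows 0.0 F [ 1.   1.1 -0.5] gap -0.0004
t 2.67 now [ 0.5153 -0.2975  0.2488] shift [-0.0011  0.0033  0.0988] turn [-0.09  0.04  0.51] rows 1.6 F [-0.3  1.1  0.4] gap 0.0005
```

View pics/a1.png

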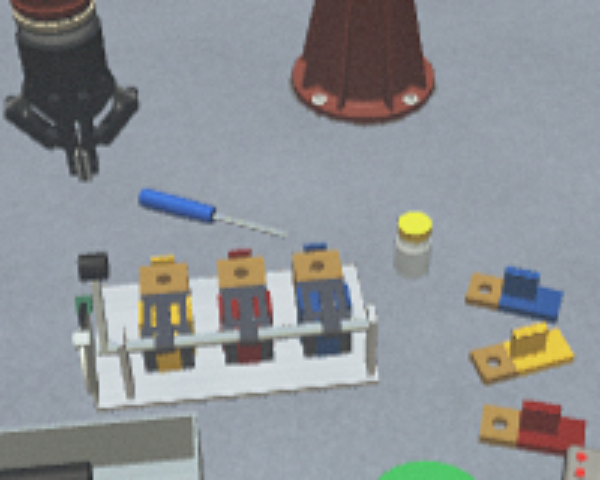

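The gripper hangs on the robot side of the knob, with its tip at about (85,175) and the knob at (93,267) in the crop. I'll lower it and push.

>>> {"api": "step_arm", "payload": {"deltas": [[[1, 0, 0.003, 0.05, 0, 0, 0.5], [1, 0, 0.003, 0.099, 0, 0, 0.5], [1, 0, 0.003, 0.099, 0, 0, 0.5]]]}}

```text
t: 3.05
ee_pos: [0.5122, -0.2965, 0.1454]
orientation: [-3.128, -0.186, 0.014]
force: [-0.2, -0.3, -0.4]
finger_gap: 0.0003
```

>>> {"api": "step_arm", "payload": {"deltas": [[[1, 0.015, 0, 0, 0, 0, 0], [1, 0.03, 0, 0, 0, 0, 0], [1, 0.042, 0, 0, 0, 0, 0], [1, 0.054, 0, 0, 0, 0, 0], [1, 0.066, 0, 0, 0, 0, 0], [1, 0.078, 0, 0, 0, 0, 0], [1, 0.09, 0, 0, 0, 0, 0]]]}}

```text
t: 3.92
ee_pos: [0.6053, -0.2922, 0.1523]
orientation: [3.132, 0.185, -0.004]
force: [-6.3, -4.1, -4.5]
finger_gap: -0.0
```

```bash
python3 - <<'E'
from h import *
s=grab("scene"); cv2.imwrite("pics/a2.png",cv2.resize(s["bgr"][100:260,200:400],None,fx=3,fy=3))
go((*J(.105,-.1515),.15),6.7)
E
```

```text
t 3.98 now [ 0.6066 -0.292   0.152 ] shift [ 0.0074 -0.0021  0.0019] turn [0.21 0.07 0.06] rows 0.1 F [-3.  -2.9 -0.6] gap -0.0002
```

View pics/a2.png

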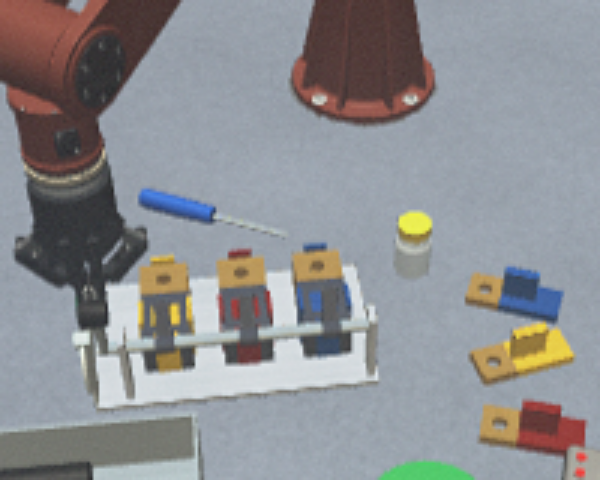

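The knob has moved to about (93,312) in the crop but the stop hasn't been felt. I'll push on in small steps.

>>> {"api": "step_arm", "payload": {"deltas": [[[1, 0.007, -0.002, 0, 0, 0, 0], [1, 0.014, -0.002, 0, 0, 0, 0], [1, 0.02, -0.002, 0, 0, 0, 0]]]}}

```text
t: 4.35
ee_pos: [0.6183, -0.2878, 0.1507]
orientation: [3.135, 0.186, -0.031]
force: [-27.4, -3.8, 9.4]
finger_gap: 0.0002
```

```bash
python3 - <<'E'
from h import *
s=grab("scene"); cv2.imwrite("pics/a3.png",cv2.resize(s["bgr"][160:240,210:340],None,fx=6,fy=6,interpolation=cv2.INTER_CUBIC))
go((*J(.105,-.1515),.15),6.7)
E
```

```text
t 4.4 now [ 0.6182 -0.2879  0.1508] shift [-0.0046  0.0007  0.0008] turn [-0.05  1.15  0.08] rows 0.1 F [-20.6  -3.4   6.2] gap -0.0001
```

View pics/a3.png

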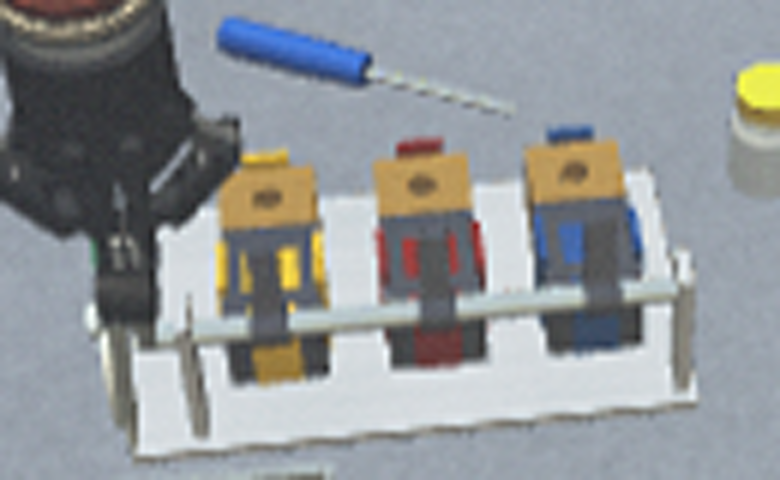

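The force jumped to 27 N at the expected stop position, so the lever is open. I'll back off and check.

>>> {"api": "step_arm", "payload": {"deltas": [[[1, -0.03, 0, 0, 0, 0, 0], [1, -0.05, 0, 0, 0, 0, 0], [-0.1, -0.05, 0, -0.1, 0, 0, 0], [-0.1, -0.05, 0, -0.1, 0, 0, 0]]]}}

```text
t: 4.9
ee_pos: [0.5779, -0.2928, 0.256]
orientation: [3.132, 0.184, 0.011]
force: [1.2, -0.6, 0.1]
finger_gap: 0.0358
```

```bash
python3 - <<'E'
from h import *
s=grab("scene");t=grab("top"); cv2.imwrite("pics/a4.png",cv2.resize(s["bgr"][160:240,210:340],None,fx=6,fy=6,interpolation=cv2.INTER_CUBIC))
cv2.imwrite("pics/a4t.png",cv2.resize(t["bgr"][160:270,180:420],None,fx=3.3,fy=3.3,interpolation=cv2.INTER_CUBIC))
for k,v in cover_meas(t).items():
    for c in v: print(k,np.round(c[0],4),round(c[1],1),c[2])
for h in holes(t): print(" hole",np.round(h,2),np.round(plane(t,h[0],h[1],.06),4),np.round(plane(t,h[0],h[1],.012),4))
h=cv2.cvtColor(up(t),cv2.COLOR_BGR2HSV); m=cv2.inRange(h,(3,200,90),(24,255,255))[:, :230*4]
cs,_=cv2.findContours(m,cv2.RETR_EXTERNAL,cv2.CHAIN_APPROX_NONE)
for c in cs:
    M=cv2.moments(c)
    if 8*16<M["m00"]<80*16:
        u=px(M["m10"]/M["m00"],M["m01"]/M["m00"]); print("pin",np.round(u,1),M["m00"]/16,np.round(plane(t,*u,.085),4))
E
```

```text
blue [0.4485 0.1656] 71.9 [110.7  44.1]
red [0.6483 0.1599] 77.2 [110.2  45.5]
yellow [0.542  0.1631] 108.5 [112.   46.9]
 hole [272.98 238.97  19.03 141.22] [0.433  0.1272 0.06  ] [0.4373 0.1322 0.012 ]
 hole [331.43 234.84  15.53 214.06] [ 0.4468 -0.0673  0.06  ] [ 0.4516 -0.0694  0.012 ]
 hole [357.68 231.75  15.03 213.81] [ 0.4571 -0.155   0.06  ] [ 0.4624 -0.1602  0.012 ]
 hole [274.54 206.1   17.34 140.06] [0.5439 0.1242 0.06  ] [0.5524 0.1291 0.012 ]
 hole [275.96 181.62  16.12 137.56] [0.6289 0.121  0.06  ] [0.6404 0.1258 0.012 ]
pin [193.1 237.9] 26.90625 [0.434  0.3854 0.085 ]
pin [ 90.7 234.5] 19.5625 [0.4451 0.7213 0.085 ]
pin [ 92.5 228.6] 8.34375 [0.4645 0.7177 0.085 ]
pin [ 97.5 226.8] 13.3125 [0.4703 0.7018 0.085 ]
pin [195.3 222.6] 27.125 [0.4842 0.3812 0.085 ]
pin [ 89.9 222.3] 10.625 [0.4853 0.7285 0.085 ]
pin [ 96.1 218.9] 14.125 [0.4966 0.7092 0.085 ]
pin [ 60.7 218.6] 14.21875 [0.4975 0.8262 0.085 ]
pin [197.6 207.7] 25.78125 [0.5341 0.3767 0.085 ]
pin [199.7 193. ] 25.75 [0.5839 0.3723 0.085 ]
```

View pics/a4.png

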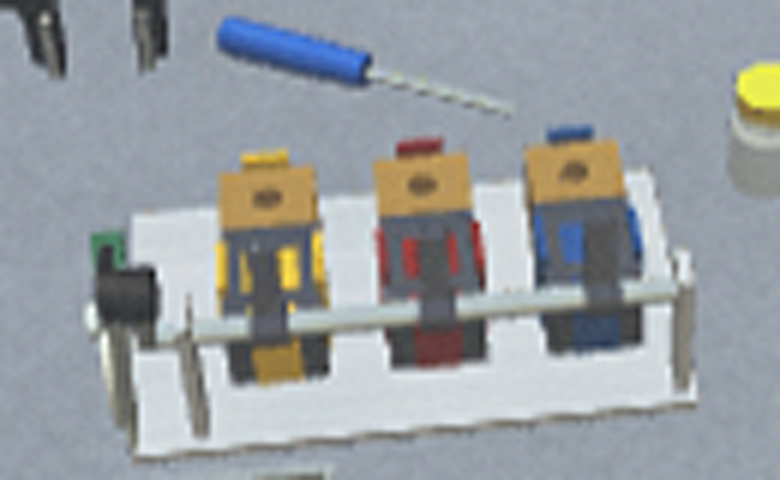

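View pics/a4t.png

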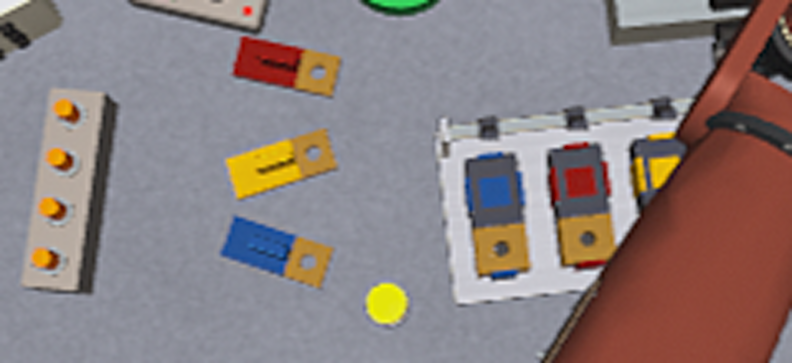

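The lever is at its open stop, with the knob at (127,295) in the crop and the fingers up. Next I'll fetch the blue cover.

```bash
python3 - <<'E'
from h import *
a=np.radians(71.9);print(.4483+.005*np.cos(a),.1655+.005*np.sin(a))
go((.4499,.1703,.15),71.9)
E
```

```text
0.4498533821481536 0.17025257865813892
t 5.0 now [ 0.5806 -0.2944  0.2608] shift [-0.0768 -0.478   0.1046] turn [  1.02  -0.37 -65.17] rows 7.9 F [-0.1 -0.9 -0.2] gap 0.0468
```

>>> {"api": "step_arm", "payload": {"deltas": [[[-0.1, -0.077, -0.478, 0.0, 0, 0, -65.2], [-0.1, -0.077, -0.478, 0.0, 0, 0, -65.2], [-0.1, -0.077, -0.478, 0.0, 0, 0, -65.2], [-0.1, -0.077, -0.478, 0.0, 0, 0, -65.2], [-0.1, -0.077, -0.478, 0.0, 0, 0, -65.2], [-0.1, -0.077, -0.478, 0.05, 0, 0, -65.2], [-0.1, -0.077, -0.478, 0.1, 0, 0, -65.2], [-0.1, -0.077, -0.478, 0.1, 0, 0, -65.2], [-0.1, -0.077, -0.478, 0.1, 0, 0, -65.2], [-0.1, -0.077, -0.478, 0.1, 0, 0, -65.2], [-0.1, -0.077, -0.478, 0.1, 0, 0, -65.2]]]}}

```text
t: 6.38
ee_pos: [0.4453, 0.1731, 0.1521]
orientation: [2.543, 1.842, 0.005]
force: [0.4, -0.6, -1.0]
finger_gap: 0.0471
```

```bash
python3 - <<'E'
from h import *
go((.4499,.1703,.15),71.9)
s=grab("scene");t=grab("top"); 
go((.4499,.1703,.019),71.9)
cv2.imwrite("pics/b1.png",cv2.resize(s["bgr"][120:260,300:440],None,fx=4,fy=4,interpolation=cv2.INTER_CUBIC))
E
```

```text
t 6.38 now [0.4453 0.1731 0.1521] shift [-0.0013  0.0053  0.0021] turn [ 0.2  -0.09 -0.06] rows 0.1 F [ 0.4 -0.6 -1. ] gap 0.0471
t 6.47 now [0.445  0.1728 0.1519] shift [-0.0011  0.005   0.1329] turn [ 0.18 -0.09 -0.12] rows 2.1 F [0.4 0.4 0.3] gap 0.0468
```

View pics/b1.png

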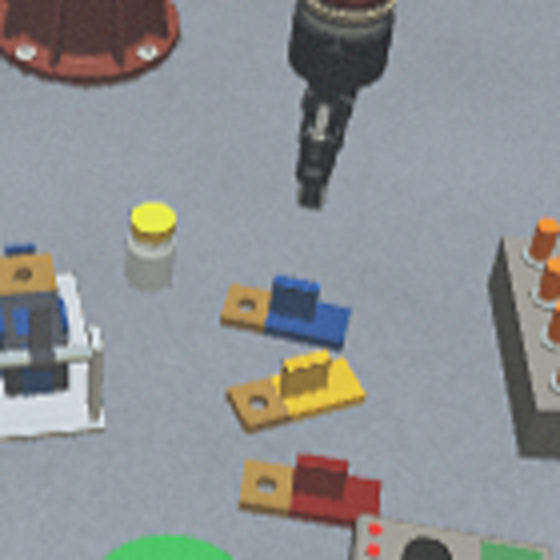

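The gripper, with its tip at (312,205) in the crop, is above the blue cover at (290,310). I'll go down and grip.

>>> {"api": "step_arm", "payload": {"deltas": [[[-0.1, -0.001, 0.005, 0.06, 0, 0, 0], [-0.1, -0.001, 0.005, 0.11, 0, 0, 0], [-0.1, -0.001, 0.005, 0.133, 0, 0, 0], [-0.1, -0.001, 0.005, 0.133, 0, 0, 0]]]}}

```text
t: 6.98
ee_pos: [0.4466, 0.1698, 0.0159]
orientation: [-2.544, -1.841, 0.005]
force: [-0.7, -0.5, 1.5]
finger_gap: 0.0469
```

```bash
python3 - <<'E'
from h import *
go((.4499,.1703,.019),71.9)
E
```

```text
t 6.97 now [0.4466 0.1698 0.0159] shift [ 0.0015  0.003  -0.0031] turn [-0.18  0.11 -0.11] rows 0.1 F [-0.7 -0.5  1.5] gap 0.0469
```

>>> {"api": "step_arm", "payload": {"deltas": [[[-0.1, 0.001, 0.003, -0.003, 0, 0, 0], [-0.1, 0.001, 0.003, -0.003, 0, 0, 0]]]}}

```text
t: 7.22
ee_pos: [0.4536, 0.1714, 0.0226]
orientation: [2.542, 1.842, 0.008]
force: [-0.9, -0.4, 0.2]
finger_gap: 0.047
```

```bash
python3 - <<'E'
from h import *
go((.4499,.1703,.019),71.9)
for i in range(5):
    cams.get_image("top"); o=readout.get_obs(); print(np.round(o["ee_pos"],4),np.round(o["force"],1))
E
```

```text
t 7.22 now [0.4536 0.1714 0.0226] shift [-0.0022 -0.0032  0.0036] turn [ 0.27 -0.16 -0.03] rows 0.1 F [-0.9 -0.4  0.2] gap 0.047
[0.453  0.1714 0.0223] [ 0.5 -0.8  0.4]
[0.4524 0.1713 0.0219] [-0.6 -1.4  0.5]
[0.4519 0.1713 0.0215] [-0.7  0.4 -0.5]
[0.4514 0.1713 0.0211] [-0.2  0.   0.1]
[0.4511 0.1712 0.0208] [-0.5 -0.2  0.5]
```

>>> {"api": "step_arm", "payload": {"deltas": [[[1, 0, 0, 0.001, 0, 0, 0], [1, 0, 0, 0.001, 0, 0, 0], [1, 0, 0, 0.001, 0, 0, 0], [1, 0, 0, 0.001, 0, 0, 0], [1, 0, 0, 0.001, 0, 0, 0], [1, 0, 0, 0.001, 0, 0, 0], [1, 0, 0, 0.001, 0, 0, 0]]], "newtons": 60}}

```text
t: 8.35
ee_pos: [0.4509, 0.1711, 0.0193]
orientation: [2.543, 1.844, 0.001]
force: [-0.9, 0.1, 1.4]
finger_gap: 0.0111
```

```bash
python3 - <<'E'
from h import *
go((.4499,.1703,.019),71.9)
E
```

```text
t 8.35 now [0.4509 0.1711 0.0193] shift [-0.0011 -0.0007  0.0003] turn [ 0.02 -0.01 -0.  ] rows 0.0 F [-0.9  0.1  1.4] gap 0.0111
```

Gripped, with a gap of 11 mm on the 12 mm rib. I'll lift and carry it over.

>>> {"api": "step_arm", "payload": {"deltas": [[[1, 0, 0, -0.06, 0, 0, 0], [1, 0, 0, -0.12, 0, 0, 0], [1, 0, 0, -0.16, 0, 0, 0], [1, 0, 0, -0.16, 0, 0, 0]]]}}

```text
t: 8.85
ee_pos: [0.4532, 0.1716, 0.1827]
orientation: [2.541, 1.842, 0.011]
force: [1.0, 1.1, -2.3]
finger_gap: 0.0113
```

```bash
python3 - <<'E'
from h import *
print(J(.0061,.088))
go((*J(.0061,.088),.18),6.7)
E
```

```text
[ 0.4875245  -0.06280058]
t 8.85 now [0.4532 0.1716 0.1827] shift [-0.2121  0.1055  0.0026] turn [ 0.21 -0.41 65.19] rows 6.1 F [ 1.   1.1 -2.3] gap 0.0113
```

>>> {"api": "step_arm", "payload": {"deltas": [[[1, -0.035, 0.018, 0, 0, 0, 11], [1, -0.07, 0.035, 0, 0, 0, 22], [1, -0.106, 0.053, 0, 0, 0, 33], [1, -0.14, 0.07, 0, 0, 0, 44], [1, -0.18, 0.09, 0, 0, 0, 55], [1, -0.212, 0.1055, 0, 0, 0, 65.2], [1, -0.212, 0.1055, 0, 0, 0, 65.2], [1, -0.212, 0.1055, 0, 0, 0, 65.2], [1, -0.212, 0.1055, 0, 0, 0, 65.2], [1, -0.212, 0.1055, 0, 0, 0, 65.2]]]}}

```text
t: 10.1
ee_pos: [0.4848, -0.0622, 0.1788]
orientation: [-3.136, -0.186, 0.001]
force: [0.1, 0.4, -1.6]
finger_gap: 0.011
```

```bash
python3 - <<'E'
from h import *
go((*J(.0061,.088),.10),6.7)
s=grab("scene");t=grab("top"); 
cv2.imwrite("pics/b2.png",cv2.resize(s["bgr"][120:240,220:360],None,fx=4,fy=4,interpolation=cv2.INTER_CUBIC))
cv2.imwrite("pics/b2t.png",cv2.resize(t["bgr"][160:270,280:420],None,fx=4,fy=4,interpolation=cv2.INTER_CUBIC))
E
```

```text
t 10.1 now [ 0.4848 -0.0622  0.1788] shift [0.0027 0.0009 0.0788] turn [-0.02  0.03  0.11] rows 1.3 F [ 0.1  0.4 -1.6] gap 0.011
```

View pics/b2.png

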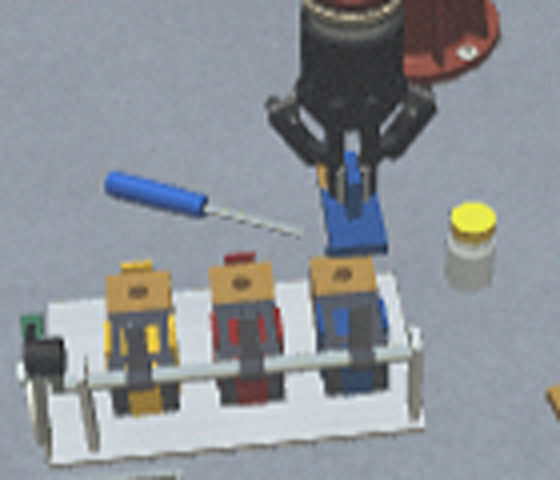

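View pics/b2t.png

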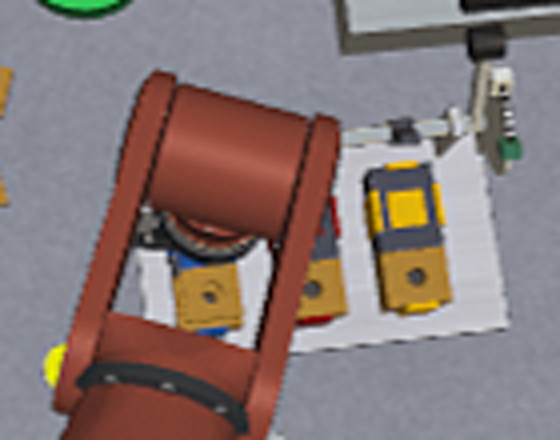

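In the top crop the blue knuckle's bore shows between the arm links at about (210,297). I'll compare it with the body's bore by ray.

```bash
cat >> h.py <<'E'
def eye_in_air(tcp_z_over_under=.0193,bore=None):
    o=readout.get_obs(); t=grab("top"); z=o["ee_pos"][2]-tcp_z_over_under+.012
    o2=readout.get_obs()
    hs=[(h,plane(t,h[0],h[1],z)[:2]) for h in holes(t)]
    h,e=min(hs,key=lambda q:np.linalg.norm(q[1]-bore)) 
    k=o2["ee_pos"][:2]-e
    print("tcp",np.round(o2["ee_pos"],4),"z",round(z,4),"hole",np.round(h,1),"eye",np.round(e,4),"bore-eye jig x,y mm",np.round(1000*np.array([(bore-e)@X,(bore-e)@Y]),1),"tcp-eye jig",np.round(1000*np.array([k@X,k@Y]),1))
    return t
E
python3 - <<'E'
from h import *
for i in range(3): t=eye_in_air(bore=np.array([.4468,-.0674]))
E
```

```text
tcp [ 0.4852 -0.0627  0.1793] z 0.1719 hole [332.  233.8   6.1 238.1] eye [ 0.4386 -0.0642] bore-eye jig x,y mm [ 7.8 -4.1] tcp-eye jig [46.4 -3.9]
tcp [ 0.4852 -0.0628  0.1793] z 0.172 hole [332.  233.7   5.9 238.9] eye [ 0.4388 -0.0643] bore-eye jig x,y mm [ 7.6 -4. ] tcp-eye jig [46.3 -4. ]
tcp [ 0.4852 -0.063   0.1793] z 0.172 hole [332.  233.7   6.  239.6] eye [ 0.4388 -0.0643] bore-eye jig x,y mm [ 7.6 -4. ] tcp-eye jig [46.3 -4.1]
```

```bash
python3 - <<'E'
from h import *
t=grab("top"); cv2.imwrite("pics/b3.png",cv2.resize(t["bgr"][215:250,315:350],None,fx=16,fy=16,interpolation=cv2.INTER_CUBIC))
for c in blobs(t,"brass",50):
    P=np.array([plane(t,*px(*q[0]),.172)[:2] for q in c])*1000
    r=cv2.minAreaRect(P.astype(np.float32)); print(r, cv2.contourArea(c)/16)
E
```

```text
((438.2779541015625, -63.02767562866211), (50.08645248413086, 51.66505432128906), 3.9539384841918945) 239.5
((445.3211669921875, -148.57142639160156), (44.27232360839844, 37.90973663330078), 3.2824783325195312) 119.25
((450.6824035644531, -222.39266967773438), (50.0970458984375, 49.902610778808594), 6.449038028717041) 216.46875
((520.14794921875, 125.6754150390625), (41.190284729003906, 62.65365982055664), 17.341449737548828) 138.625
((602.402587890625, 110.76795959472656), (37.431114196777344, 40.01040267944336), 77.19660186767578) 137.1875
((579.6962890625, 903.2113647460938), (83.83689880371094, 258.6457824707031), 84.1658935546875) 638.0
((805.5924072265625, -249.30819702148438), (37.873130798339844, 74.37244415283203), 6.039677143096924) 238.875
```

View pics/b3.png

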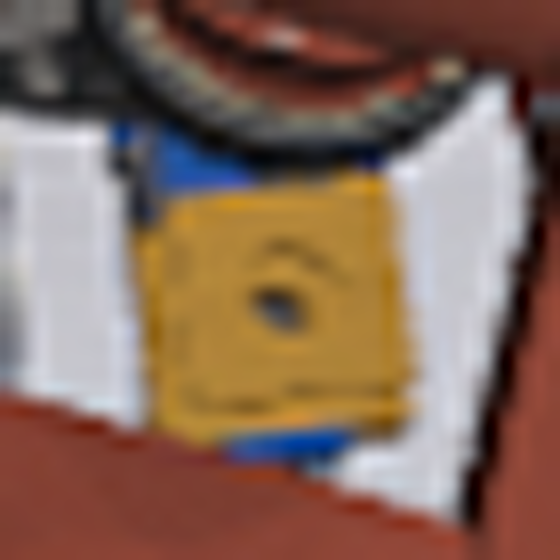

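>>> {"api": "step_arm", "payload": {"deltas": [[[1, 0.0025, 0.001, 0.04, 0, 0, 0], [1, 0.0025, 0.001, 0.079, 0, 0, 0], [1, 0.0025, 0.001, 0.079, 0, 0, 0], [1, 0.0025, 0.001, 0.079, 0, 0, 0], [1, 0.0025, 0.001, 0.079, 0, 0, 0], [1, 0.0025, 0.001, 0.079, 0, 0, 0], [1, 0.0025, 0.001, 0.079, 0, 0, 0]]]}}

```text
t: 11.28
ee_pos: [0.4883, -0.0641, 0.1011]
orientation: [3.136, 0.183, 0.002]
force: [0.0, 0.7, -0.8]
finger_gap: 0.011
```

```bash
python3 - <<'E'
from h import *
go((*J(.0061,.088),.079),6.7)
t=eye_in_air(bore=np.array([.4468,-.0674]))
cv2.imwrite("pics/b4.png",cv2.resize(t["bgr"][215:250,315:350],None,fx=16,fy=16,interpolation=cv2.INTER_CUBIC))
s=grab("scene")
cv2.imwrite("pics/b4s.png",cv2.resize(s["bgr"][160:230,270:340],None,fx=8,fy=8,interpolation=cv2.INTER_CUBIC))
E
```

```text
t 11.28 now [ 0.4883 -0.0641  0.1011] shift [-0.0007 -0.0014  0.0221] turn [ 0.04 -0.09 -0.01] rows 0.4 F [ 0.   0.7 -0.8] gap 0.011
tcp [ 0.4881 -0.064   0.1008] z 0.0938 hole [331.9 234.4  13.5 149.9] eye [ 0.4449 -0.0673] bore-eye jig x,y mm [ 1.9 -0.3] tcp-eye jig [43.3 -1.8]
```

View pics/b4.png

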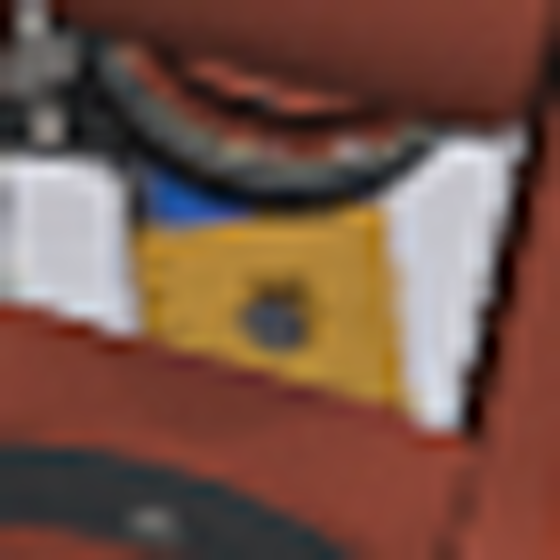

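View pics/b4s.png

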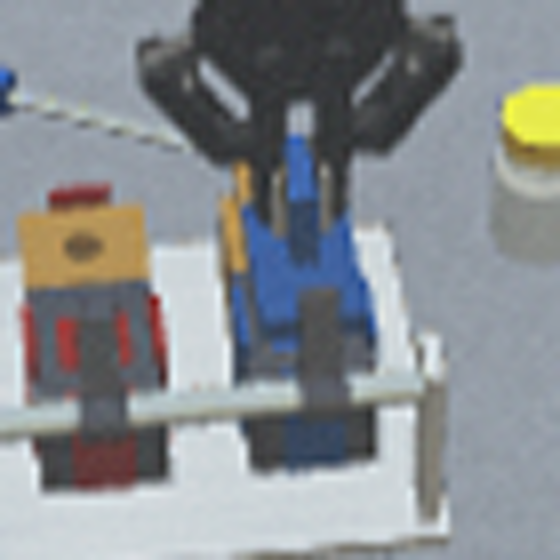

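Through the cover's eye, at (275,310) in the crop, the body's bore shows nearly concentric. I'll lower it gently.

>>> {"api": "step_arm", "payload": {"deltas": [[[1, 0, -0.0005, 0.006, 0, 0, 0], [1, 0, -0.0005, 0.01, 0, 0, 0], [1, 0, -0.0005, 0.014, 0, 0, 0], [1, 0, -0.0005, 0.018, 0, 0, 0], [1, 0, -0.0005, 0.02, 0, 0, 0], [1, 0, -0.0005, 0.021, 0, 0, 0], [1, 0, -0.0005, 0.021, 0, 0, 0]]]}}

```text
t: 12.25
ee_pos: [0.4879, -0.0635, 0.0793]
orientation: [3.136, 0.183, 0.001]
force: [0.9, 0.8, -1.4]
finger_gap: 0.0116
```

```bash
python3 - <<'E'
from h import *
for i in range(3):
    cams.get_image("top");go((*J(.0061,.088),.079),6.7)
t=eye_in_air(bore=np.array([.4468,-.0674]))
cv2.imwrite("pics/b5.png",cv2.resize(t["bgr"][215:250,315:350],None,fx=16,fy=16,interpolation=cv2.INTER_CUBIC))
s=grab("scene")
cv2.imwrite("pics/b5s.png",cv2.resize(s["bgr"][160:230,270:340],None,fx=8,fy=8,interpolation=cv2.INTER_CUBIC))
E
```

```text
t 12.3 now [ 0.4879 -0.0635  0.0793] shift [-0.0003 -0.0007  0.0003] turn [ 0.02 -0.03 -0.01] rows 0.0 F [-0.3 -1.  -2. ] gap 0.0111
t 12.35 now [ 0.4879 -0.0635  0.0793] shift [-0.0003 -0.0007  0.0003] turn [ 0.01 -0.03 -0.01] rows 0.0 F [ 0.3 -0.4 -2.1] gap 0.0112
t 12.4 now [ 0.4879 -0.0635  0.0793] shift [-0.0003 -0.0008  0.0003] turn [ 0.02 -0.04 -0.01] rows 0.0 F [ 0.1  0.6 -2.2] gap 0.0111
tcp [ 0.4879 -0.0635  0.0793] z 0.072 hole [357.7 231.8  15.3 174.5] eye [ 0.4557 -0.1538] bore-eye jig x,y mm [ 1.2 86.8] tcp-eye jig [42.5 85.9]
```

View pics/b5.png

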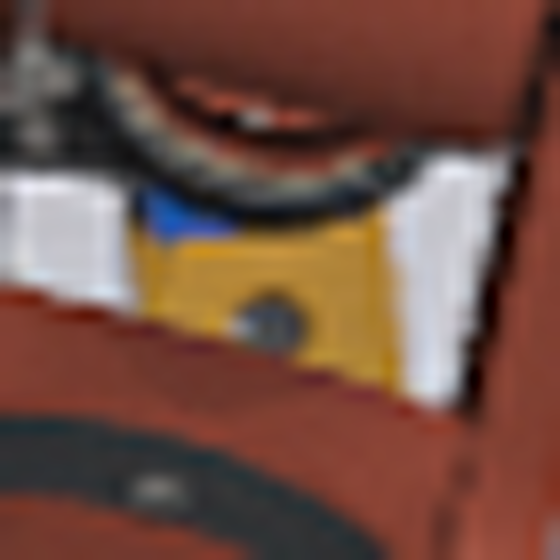

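View pics/b5s.png

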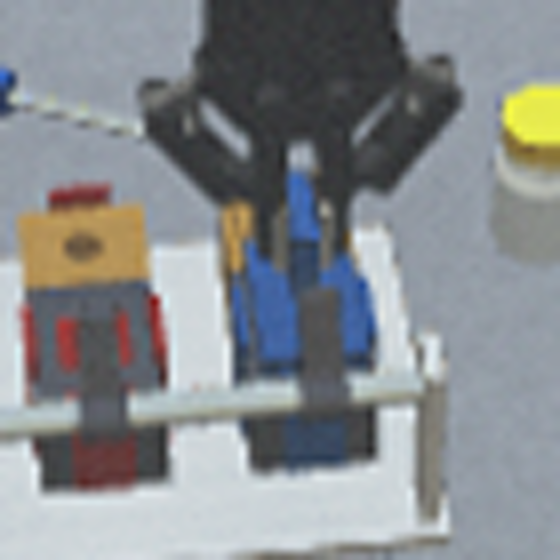

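The cover is down to nominal height with no upward force yet. I'll press 1.5 mm further and release.

>>> {"api": "step_arm", "payload": {"deltas": [[[1, 0, 0, 0.001, 0, 0, 0], [1, 0, 0, 0.0015, 0, 0, 0], [1, 0, 0, 0.0015, 0, 0, 0]]]}}

```text
t: 12.88
ee_pos: [0.4879, -0.0635, 0.0792]
orientation: [-3.136, -0.184, 0.001]
force: [-4.6, 0.4, 8.4]
finger_gap: 0.0107
```

>>> {"api": "step_arm", "payload": {"deltas": [[[-0.1, 0, 0, 0, 0, 0, 0], [-0.1, 0, 0, 0, 0, 0, 0], [-0.1, 0, 0, 0, 0, 0, 0], [-0.1, 0, 0, 0, 0, 0, 0], [-0.1, 0, 0, -0.05, 0, 0, 0], [-0.1, 0, 0, -0.1, 0, 0, 0]]]}}

```text
t: 13.62
ee_pos: [0.4868, -0.0632, 0.1778]
orientation: [-3.135, -0.183, 0.004]
force: [0.8, -0.7, 0.2]
finger_gap: 0.0468
```

```bash
python3 - <<'E'
from h import *
a=np.radians(108.5);P=np.array([.5414,.1625])+.005*np.array([np.cos(a),np.sin(a)]);print(P)
go((*P,.2),108.5)
E
```

```text
[0.53981348 0.16724162]
t 13.62 now [ 0.4868 -0.0632  0.1778] shift [ 0.0794 -0.2228 -0.0222] turn [-1.6000e-01  5.0000e-02 -1.0181e+02] rows 9.5 F [ 0.8 -0.7  0.2] gap 0.0468
```

>>> {"api": "step_arm", "payload": {"deltas": [[[-0.1, 0.01, -0.04, -0.022, 0, 0, -10.5], [-0.1, 0.02, -0.08, -0.022, 0, 0, -21], [-0.1, 0.04, -0.12, -0.022, 0, 0, -31.5], [-0.1, 0.05, -0.16, -0.022, 0, 0, -42], [-0.1, 0.0795, -0.223, -0.022, 0, 0, -52], [-0.1, 0.0795, -0.223, -0.022, 0, 0, -63], [-0.1, 0.0795, -0.223, -0.022, 0, 0, -73], [-0.1, 0.0795, -0.223, -0.022, 0, 0, -84], [-0.1, 0.0795, -0.223, -0.022, 0, 0, -94], [-0.1, 0.0795, -0.223, -0.022, 0, 0, -101.8], [-0.1, 0.0795, -0.223, -0.022, 0, 0, -101.8], [-0.1, 0.0795, -0.223, -0.022, 0, 0, -101.8]]]}}

```text
t: 15.12
ee_pos: [0.5406, 0.1673, 0.1995]
orientation: [-1.838, -2.548, 0.0]
force: [-0.1, 0.2, 1.0]
finger_gap: 0.0471
```

```bash
python3 - <<'E'
from h import *
t=grab("top");s=grab("scene")
go((.5398,.1672,.019),108.5)
cv2.imwrite("pics/c1.png",cv2.resize(t["bgr"][150:270,220:420],None,fx=4,fy=4,interpolation=cv2.INTER_CUBIC))
cv2.imwrite("pics/c1s.png",cv2.resize(s["bgr"][140:270,270:430],None,fx=5,fy=4.5,interpolation=cv2.INTER_CUBIC))
for h in holes(t): print(" hole",np.round(h,2),np.round(plane(t,h[0],h[1],.072),4),np.round(plane(t,h[0],h[1],.012),4))
E
```

```text
t 15.22 now [0.5406 0.1673 0.1996] shift [ 0.0002 -0.0008  0.1806] turn [-0.01 -0.   -0.08] rows 2.9 F [ 0.2  0.5 -0.2] gap 0.0473
 hole [331.43 234.89  15.59 191.53] [ 0.4454 -0.0668  0.072 ] [ 0.4515 -0.0693  0.012 ]
 hole [357.69 231.77  15.41 216.16] [ 0.4557 -0.1537  0.072 ] [ 0.4623 -0.1602  0.012 ]
 hole [383.77 228.67  15.31 214.72] [ 0.466  -0.2403  0.072 ] [ 0.4731 -0.2508  0.012 ]
 hole [274.54 206.1   17.34 136.91] [0.5418 0.1229 0.072 ] [0.5524 0.1291 0.012 ]
 hole [275.96 181.61  16.19 137.19] [0.6261 0.1198 0.072 ] [0.6405 0.1258 0.012 ]
```

View pics/c1.png

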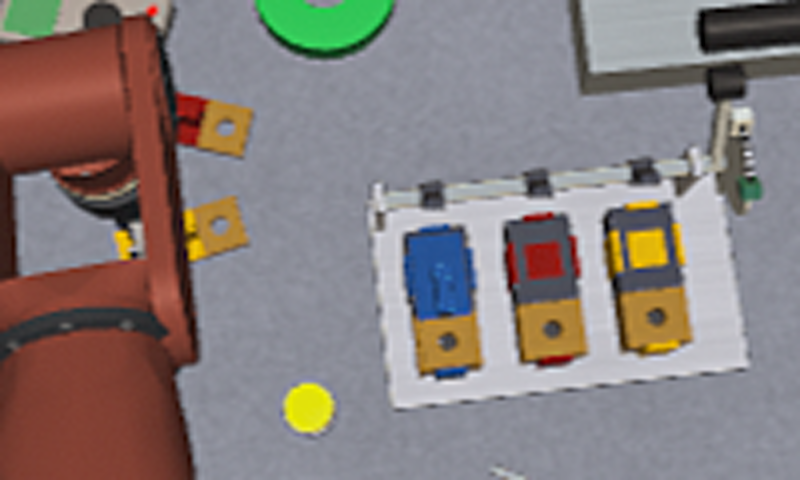

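View pics/c1s.png

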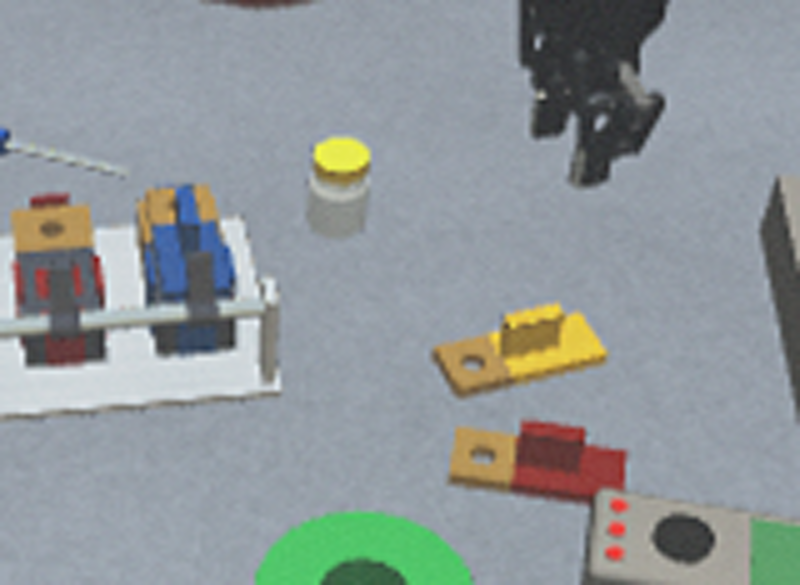

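Blue sits in its pocket, with its bore at about (447,342) in the crop. Yellow and red are unmoved. Now I'll grip yellow.

>>> {"api": "step_arm", "payload": {"deltas": [[[-0.1, 0, -0.001, 0.06, 0, 0, 0], [-0.1, 0, -0.001, 0.11, 0, 0, 0], [-0.1, 0, -0.001, 0.16, 0, 0, 0], [-0.1, 0, -0.001, 0.18, 0, 0, 0], [-0.1, 0, -0.001, 0.18, 0, 0, 0], [-0.1, 0, -0.001, 0.18, 0, 0, 0], [1, 0, -0.001, 0.18, 0, 0, 0], [1, 0, -0.001, 0.18, 0, 0, 0], [1, 0, -0.001, 0.18, 0, 0, 0], [1, 0, -0.001, 0.18, 0, 0, 0], [1, 0, -0.001, 0.18, 0, 0, 0]]]}}

```text
t: 16.6
ee_pos: [0.5417, 0.1674, 0.0217]
orientation: [1.834, 2.547, 0.005]
force: [0.4, 0.1, 6.6]
finger_gap: 0.0111
```

```bash
python3 - <<'E'
from h import *
go((.5398,.1672,.019),108.5)
E
```

```text
t 16.6 now [0.5417 0.1674 0.0217] shift [ 0.0004 -0.0019  0.0026] turn [ 0.23  0.03 -0.01] rows 0.1 F [0.4 0.1 6.6] gap 0.0111
```

>>> {"api": "step_arm", "payload": {"deltas": [[[1, 0, 0, 0, 0, 0, 0], [1, 0, 0, 0, 0, 0, 0], [1, 0, 0, 0, 0, 0, 0]]]}}

```text
t: 16.98
ee_pos: [0.5417, 0.1675, 0.0217]
orientation: [1.834, 2.547, 0.005]
force: [1.8, 0.4, 6.2]
finger_gap: 0.0111
```

```bash
python3 - <<'E'
from h import *
go((.5398,.1672,.019),108.5)
E
```

```text
t 16.98 now [0.5417 0.1675 0.0217] shift [ 0.0004 -0.0019  0.0027] turn [ 0.23  0.03 -0.  ] rows 0.1 F [1.8 0.4 6.2] gap 0.0111
```

>>> {"api": "step_arm", "payload": {"deltas": [[[1, 0, 0, -0.06, 0, 0, 0], [1, 0, 0, -0.12, 0, 0, 0], [1, 0, 0, -0.16, 0, 0, 0], [1, 0, 0, -0.16, 0, 0, 0], [1, 0, 0, -0.16, 0, 0, 0]]]}}

```text
t: 17.6
ee_pos: [0.5379, 0.1667, 0.1774]
orientation: [-1.834, -2.547, 0.005]
force: [0.5, -0.1, -4.4]
finger_gap: 0.0112
```

```bash
python3 - <<'E'
from h import *
go((*J(.0046,-.088),.18),6.7)
E
```

```text
t 17.6 now [0.5379 0.1667 0.1774] shift [-0.3736 -0.1579 -0.0021] turn [ -0.2    0.19 101.79] rows 9.5 F [ 0.5 -0.1 -4.4] gap 0.0112
```

>>> {"api": "step_arm", "payload": {"deltas": [[[1, -0.035, -0.015, 0, 0, 0, 10], [1, -0.07, -0.03, 0, 0, 0, 20], [1, -0.11, -0.046, 0, 0, 0, 30], [1, -0.15, -0.063, 0, 0, 0, 40], [1, -0.19, -0.08, 0, 0, 0, 50], [1, -0.23, -0.097, 0, 0, 0, 60], [1, -0.27, -0.114, 0, 0, 0, 70], [1, -0.31, -0.131, 0, 0, 0, 80], [1, -0.35, -0.148, 0, 0, 0, 90], [1, -0.3735, -0.158, 0, 0, 0, 101.8], [1, -0.3735, -0.158, 0, 0, 0, 101.8], [1, -0.3735, -0.158, 0, 0, 0, 101.8]]]}}

```text
t: 19.1
ee_pos: [0.5069, -0.2359, 0.1771]
orientation: [-3.133, -0.185, 0.006]
force: [-0.5, 0.3, -2.3]
finger_gap: 0.0107
```

```bash
python3 - <<'E'
from h import *
go((*J(.0046,-.088),.1017),6.7)
t=grab("top");s=grab("scene")
cv2.imwrite("pics/d1.png",cv2.resize(t["bgr"][150:270,220:420],None,fx=4,fy=4,interpolation=cv2.INTER_CUBIC))
cv2.imwrite("pics/d1s.png",cv2.resize(s["bgr"][100:240,200:360],None,fx=4.5,fy=4.2,interpolation=cv2.INTER_CUBIC))
E
```

```text
t 19.1 now [ 0.5069 -0.2359  0.1771] shift [-0.0002  0.0022  0.0754] turn [-0.22  0.21  0.08] rows 1.2 F [-0.5  0.3 -2.3] gap 0.0107
```

View pics/d1.png

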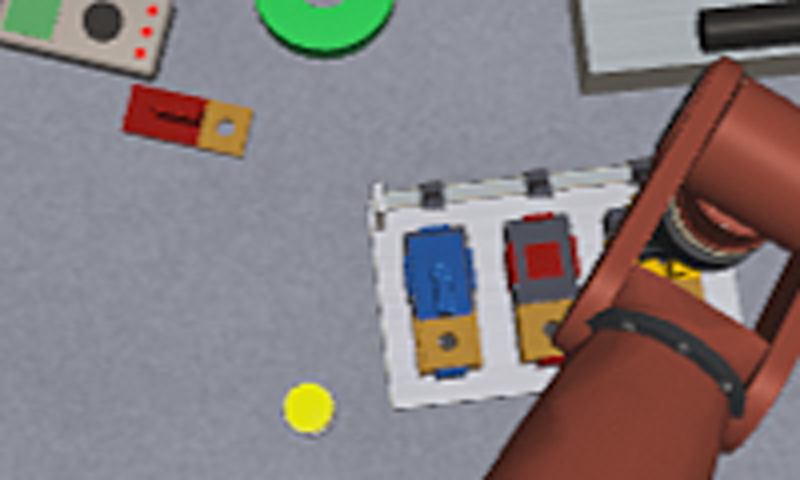

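View pics/d1s.png

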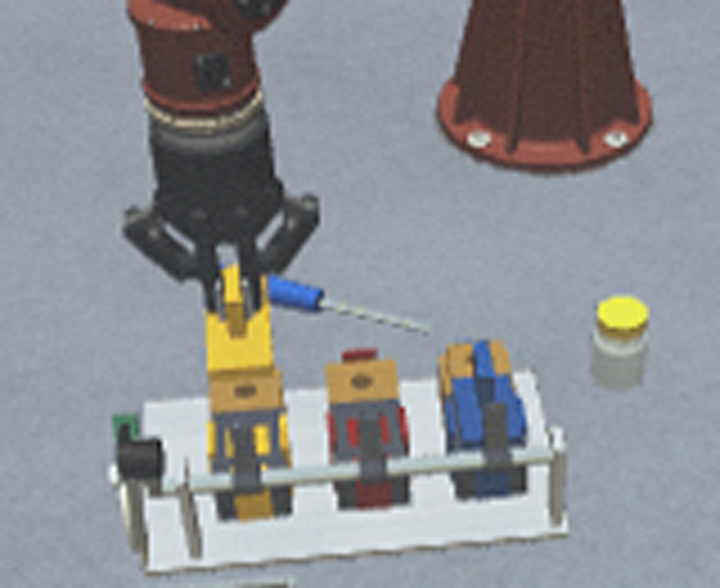

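Yellow is held over its body, at (240,340) in the scene crop, but the knuckle is hidden from above. I'll go down by dead reckoning, which was good to about 1 mm for blue.

>>> {"api": "step_arm", "payload": {"deltas": [[[1, 0, 0.002, 0.04, 0, 0, 0], [1, 0, 0.002, 0.075, 0, 0, 0], [1, 0, 0.002, 0.075, 0, 0, 0], [1, 0, 0.002, 0.075, 0, 0, 0], [1, 0, 0.002, 0.075, 0, 0, 0], [1, 0, 0.002, 0.075, 0, 0, 0]]]}}

```text
t: 19.95
ee_pos: [0.5097, -0.24, 0.1065]
orientation: [3.134, 0.184, 0.004]
force: [0.6, -0.2, -2.1]
finger_gap: 0.0109
```

```bash
python3 - <<'E'
from h import *
go((*J(.0046,-.088),.0817),6.7)
s=grab("scene")
cv2.imwrite("pics/d2s.png",cv2.resize(s["bgr"][150:240,220:340],None,fx=6,fy=6,interpolation=cv2.INTER_CUBIC))
E
```

```text
t 19.95 now [ 0.5097 -0.24    0.1065] shift [-0.0029 -0.0026  0.0248] turn [ 0.12 -0.14  0.  ] rows 0.4 F [ 0.6 -0.2 -2.1] gap 0.0109
```

View pics/d2s.png

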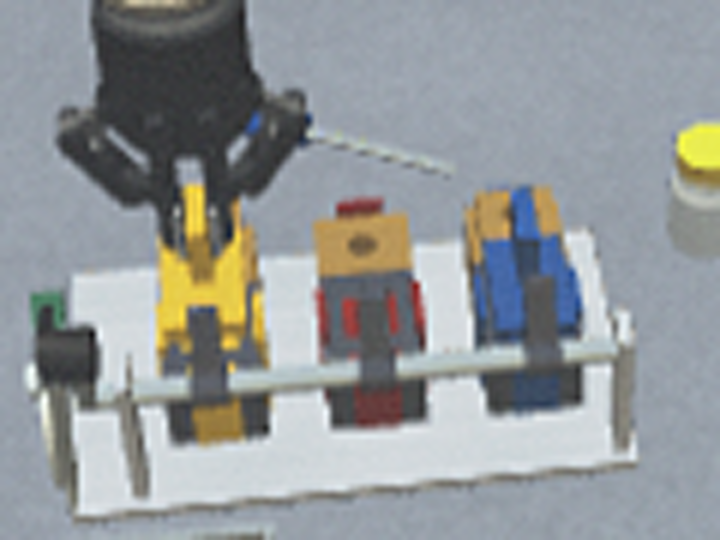

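>>> {"api": "step_arm", "payload": {"deltas": [[[1, 0, 0, 0.008, 0, 0, 0], [1, 0, 0, 0.008, 0, 0, 0], [1, 0, 0, 0.008, 0, 0, 0], [1, 0, 0, 0.008, 0, 0, 0], [1, 0, 0, 0.008, 0, 0, 0], [1, 0, 0, 0.008, 0, 0, 0]]]}}

```text
t: 20.75
ee_pos: [0.5086, -0.2394, 0.0968]
orientation: [3.136, 0.183, 0.0]
force: [0.4, -0.8, -2.1]
finger_gap: 0.011
```

```bash
python3 - <<'E'
from h import *
go((*J(.0046,-.088),.0817),6.7)
cams.get_image("top")
go((*J(.0046,-.088),.0817),6.7)
E
```

```text
t 20.75 now [ 0.5086 -0.2394  0.0968] shift [-0.0018 -0.0018  0.0151] turn [ 0.01 -0.01 -0.01] rows 0.2 F [ 0.4 -0.8 -2.1] gap 0.011
t 20.8 now [ 0.5086 -0.2394  0.0967] shift [-0.0018 -0.0018  0.015 ] turn [ 0.   -0.   -0.01] rows 0.2 F [ 0.5  0.6 -3.1] gap 0.011
```

>>> {"api": "step_arm", "payload": {"deltas": [[[1, -0.0018, -0.0015, 0.002, 0, 0, 0], [1, -0.0018, -0.0015, 0.005, 0, 0, 0], [1, -0.0018, -0.0015, 0.008, 0, 0, 0], [1, -0.0018, -0.0015, 0.011, 0, 0, 0], [1, -0.0018, -0.0015, 0.014, 0, 0, 0], [1, -0.0018, -0.0015, 0.016, 0, 0, 0], [1, -0.0018, -0.0015, 0.016, 0, 0, 0], [1, -0.0018, -0.0015, 0.016, 0, 0, 0]]]}}

```text
t: 21.8
ee_pos: [0.5095, -0.2382, 0.0847]
orientation: [3.136, 0.181, 0.008]
force: [-0.7, 5.1, 13.3]
finger_gap: 0.0104
```

```bash
python3 - <<'E'
from h import *
go((*J(.0046,-.088),.0817),6.7)
s=grab("scene")
cv2.imwrite("pics/d3s.png",cv2.resize(s["bgr"][150:240,220:340],None,fx=6,fy=6,interpolation=cv2.INTER_CUBIC))
E
```

```text
t 21.8 now [ 0.5095 -0.2382  0.0847] shift [-0.0028 -0.0008  0.003 ] turn [ 0.05 -0.28 -0.08] rows 0.1 F [-0.7  5.1 13.3] gap 0.0104
```

View pics/d3s.png

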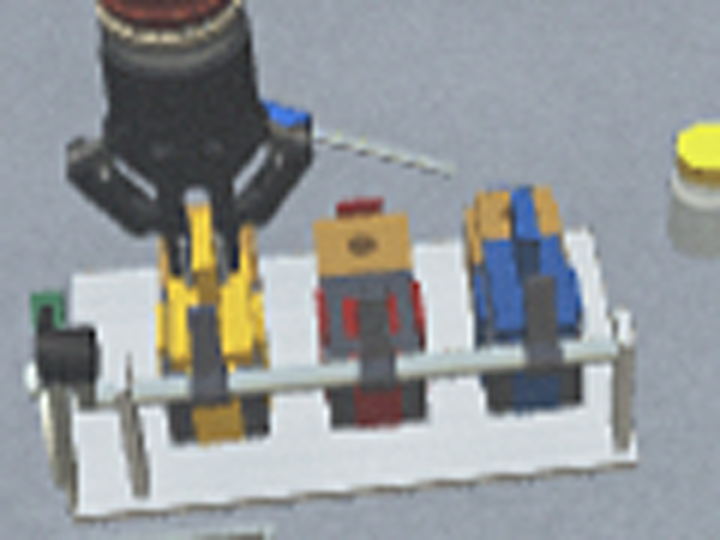

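It's held up about 3 mm high with 13 N and a +y side force, so a stop is being touched. I'll shift a little and retry.

>>> {"api": "step_arm", "payload": {"deltas": [[[1, 0, -0.001, -0.003, 0, 0, 0], [1, -0.002, -0.002, -0.003, 0, 0, 0], [1, -0.002, -0.002, -0.002, 0, 0, 0], [1, -0.002, -0.002, 0.0, 0, 0, 0], [1, -0.002, -0.002, 0.0, 0, 0, 0], [1, -0.002, -0.002, 0.0, 0, 0, 0]]]}}

```text
t: 22.6
ee_pos: [0.5071, -0.2377, 0.0848]
orientation: [3.133, 0.183, 0.007]
force: [0.9, 2.2, 17.1]
finger_gap: 0.0108
```

```bash
python3 - <<'E'
from h import *
go((*J(.0046,-.088),.0817),6.7)
E
```

```text
t 22.6 now [ 0.5071 -0.2377  0.0848] shift [-0.0006  0.      0.0031] turn [ 0.17 -0.26 -0.01] rows 0.1 F [ 0.9  2.2 17.1] gap 0.0108
```

It slides freely in x at the same height, so it probably lies on the pocket floor after slipping about 3 mm in the grip. I'll release it and look.

>>> {"api": "step_arm", "payload": {"deltas": [[[-0.1, 0, 0, -0.002, 0, 0, 0], [-0.1, 0, 0, -0.002, 0, 0, 0], [-0.1, 0, 0, -0.002, 0, 0, 0], [-0.1, 0, 0, -0.002, 0, 0, 0], [-0.1, 0, 0, -0.05, 0, 0, 0], [-0.1, 0, 0, -0.1, 0, 0, 0]]]}}

```text
t: 23.35
ee_pos: [0.5033, -0.2357, 0.1802]
orientation: [-3.134, -0.183, 0.005]
force: [0.6, -1.0, 0.9]
finger_gap: 0.0469
```

```bash
python3 - <<'E'
from h import *
a=np.radians(77.2);P=np.array([.6483,.1599])+.005*np.array([np.cos(a),np.sin(a)]);print(P)
go((*P,.2),77.2)
s=grab("scene")
cv2.imwrite("pics/d4s.png",cv2.resize(s["bgr"][150:240,220:340],None,fx=6,fy=6,interpolation=cv2.INTER_CUBIC))
E
```

```text
[0.64940774 0.16477575]
t 23.35 now [ 0.5033 -0.2357  0.1802] shift [ 0.1917 -0.3808 -0.0195] turn [-2.100e-01  6.000e-02 -7.051e+01] rows 6.8 F [ 0.6 -1.   0.9] gap 0.0469
```

View pics/d4s.png

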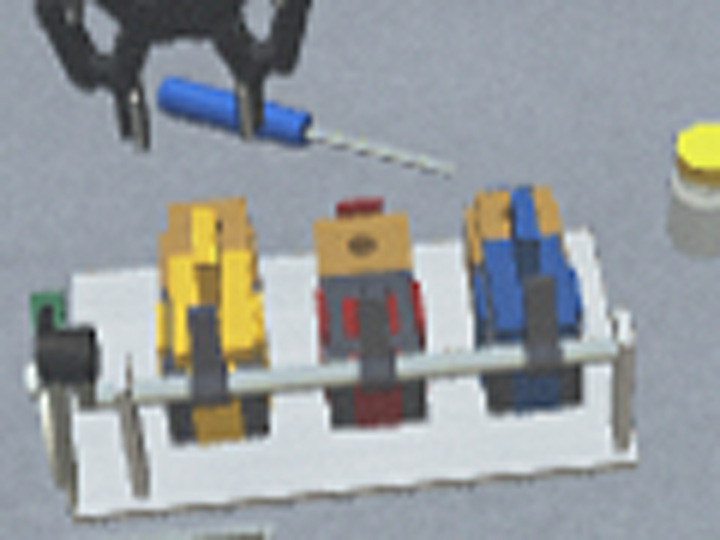

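>>> {"api": "step_arm", "payload": {"deltas": [[[0.3, 0.03, -0.06, -0.02, 0, 0, -10.5], [0.3, 0.06, -0.11, -0.02, 0, 0, -20], [0.3, 0.09, -0.17, -0.02, 0, 0, -31], [0.3, 0.12, -0.23, -0.02, 0, 0, -41], [0.3, 0.15, -0.29, -0.02, 0, 0, -51], [0.3, 0.192, -0.381, -0.02, 0, 0, -61], [0.3, 0.192, -0.381, -0.02, 0, 0, -70.5], [0.3, 0.192, -0.381, -0.02, 0, 0, -70.5], [0.3, 0.192, -0.381, -0.02, 0, 0, -70.5], [0.3, 0.192, -0.381, -0.02, 0, 0, -70.5], [0.3, 0.192, -0.381, -0.02, 0, 0, -70.5], [0.3, 0.192, -0.381, -0.02, 0, 0, -70.5]]]}}

```text
t: 24.9
ee_pos: [0.6507, 0.1635, 0.2009]
orientation: [2.457, 1.958, 0.0]
force: [-0.0, 0.3, -0.4]
finger_gap: 0.0299
```

```bash
python3 - <<'E'
from h import *
t=grab("top");s=grab("scene")
go((.6494,.1648,.021),77.2)
cv2.imwrite("pics/e1.png",cv2.resize(t["bgr"][130:250,220:420],None,fx=4,fy=4,interpolation=cv2.INTER_CUBIC))
cv2.imwrite("pics/e1s.png",cv2.resize(s["bgr"][140:290,300:450],None,fx=4,fy=4,interpolation=cv2.INTER_CUBIC))
for h in holes(t): print(" hole",np.round(h,2),np.round(plane(t,h[0],h[1],.072),4),np.round(plane(t,h[0],h[1],.012),4))
print(plane(s,388.5,256,.032),plane(s,393,246.5,.032), plane(s,438,258,.032))
E
```

```text
t 25.0 now [0.6507 0.1639 0.2008] shift [ 0.0006 -0.0015  0.1798] turn [ 0.01 -0.   -0.06] rows 2.9 F [-0.4 -0.2  0.1] gap 0.0295
 hole [331.45 234.91  15.38 191.91] [ 0.4453 -0.0669  0.072 ] [ 0.4514 -0.0694  0.012 ]
 hole [357.68 231.75  15.09 216.38] [ 0.4558 -0.1537  0.072 ] [ 0.4624 -0.1602  0.012 ]
 hole [384.28 229.23  11.06 195.31] [ 0.4642 -0.2419  0.072 ] [ 0.4711 -0.2525  0.012 ]
 hole [275.96 181.61  16.19 134.97] [0.6261 0.1198 0.072 ] [0.6405 0.1258 0.012 ]
[0.72085862 0.18284766 0.032     ] [0.68513925 0.20260522 0.032     ] [0.73048281 0.33251805 0.032     ]
```

View pics/e1.png

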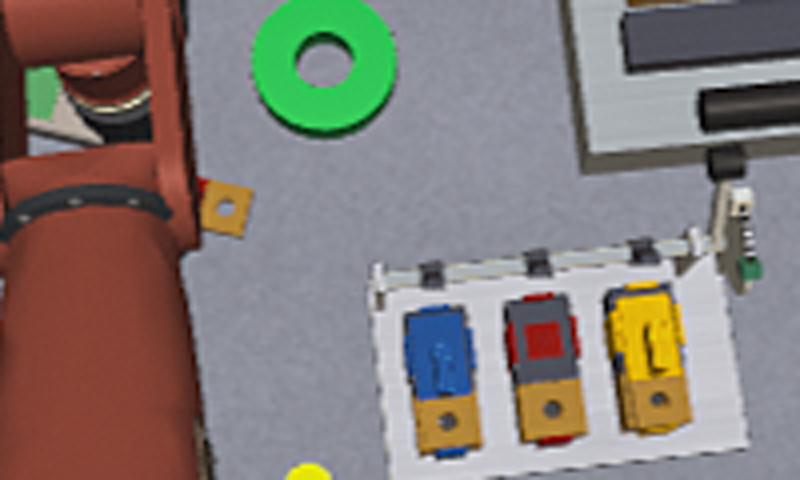

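View pics/e1s.png

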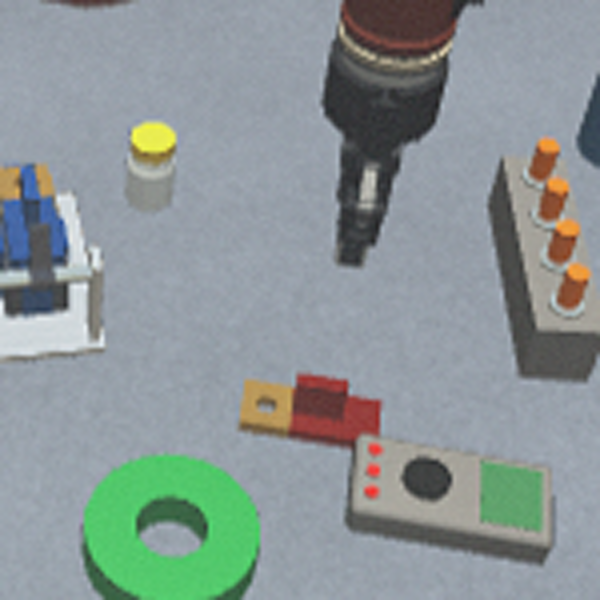

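Red is unmoved and the meter corner is clear. Yellow rides on its nose stop, about 4 mm too far towards the robot: the dark tail shows at (645,288) in the top crop. I'll mend it afterwards and grip red now.

>>> {"api": "step_arm", "payload": {"deltas": [[[0.3, 0, -0.0015, 0.06, 0, 0, 0], [0.3, 0, -0.0015, 0.11, 0, 0, 0], [0.3, 0, -0.0015, 0.15, 0, 0, 0], [0.3, 0, -0.0015, 0.17, 0, 0, 0], [0.3, 0, -0.0015, 0.18, 0, 0, 0], [0.3, 0, -0.0015, 0.18, 0, 0, 0], [0.3, 0, -0.0015, 0.18, 0, 0, 0], [0.3, 0, -0.0015, 0.18, 0, 0, 0], [0.3, 0, -0.0015, 0.18, 0, 0, 0]]]}}

```text
t: 26.12
ee_pos: [0.6499, 0.1649, 0.0218]
orientation: [2.455, 1.959, 0.002]
force: [-0.2, -0.1, 0.3]
finger_gap: 0.0298
```

```bash
python3 - <<'E'
from h import *
cams.get_image("top")
go((.6494,.1648,.021),77.2)
E
```

```text
t 26.18 now [0.6496 0.1649 0.0214] shift [-0.0001 -0.0002  0.0004] turn [ 0.06 -0.02 -0.  ] rows 0.0 F [-0.4 -0.8 -1.3] gap 0.0302
```

>>> {"api": "step_arm", "payload": {"deltas": [[[1, 0, 0, 0, 0, 0, 0], [1, 0, 0, 0, 0, 0, 0], [1, 0, 0, 0, 0, 0, 0], [1, 0, 0, 0, 0, 0, 0], [1, 0, 0, 0, 0, 0, 0]]], "newtons": 80}}

```text
t: 26.8
ee_pos: [0.6499, 0.1648, 0.0213]
orientation: [2.455, 1.959, 0.002]
force: [1.4, -1.0, 2.7]
finger_gap: 0.0106
```

```bash
python3 - <<'E'
from h import *
go((.6494,.1648,.021),77.2)
E
```

```text
t 26.8 now [0.6499 0.1648 0.0213] shift [-0.0001 -0.0005  0.0003] turn [ 0.08 -0.02 -0.01] rows 0.0 F [ 1.4 -1.   2.7] gap 0.0106
```

>>> {"api": "step_arm", "payload": {"deltas": [[[1, 0, 0, -0.03, 0, 0, 0], [1, 0, 0, -0.08, 0, 0, 0], [1, 0, 0, -0.13, 0, 0, 0], [1, 0, 0, -0.16, 0, 0, 0], [1, 0, 0, -0.16, 0, 0, 0]]]}}

```text
t: 27.42
ee_pos: [0.6504, 0.1652, 0.1828]
orientation: [2.454, 1.959, 0.006]
force: [0.1, 0.6, -2.0]
finger_gap: 0.0104
```

```bash
python3 - <<'E'
from h import *
go((*J(.005,0),.18),6.7)
E
```

```text
t 27.43 now [0.6504 0.1652 0.1828] shift [-0.3417 -0.0799  0.0019] turn [ 0.13 -0.22 70.5 ] rows 6.6 F [ 0.1  0.6 -2. ] gap 0.0104
```

>>> {"api": "step_arm", "payload": {"deltas": [[[1, -0.045, -0.01, 0, 0, 0, 9], [1, -0.09, -0.02, 0, 0, 0, 18], [1, -0.135, -0.03, 0, 0, 0, 27], [1, -0.18, -0.04, 0, 0, 0, 36], [1, -0.225, -0.05, 0, 0, 0, 45], [1, -0.27, -0.06, 0, 0, 0, 54], [1, -0.31, -0.07, 0, 0, 0, 63], [1, -0.3417, -0.08, 0, 0, 0, 70.5], [1, -0.3417, -0.08, 0, 0, 0, 70.5], [1, -0.3417, -0.08, 0, 0, 0, 70.5], [1, -0.3417, -0.08, 0, 0, 0, 70.5], [1, -0.3417, -0.08, 0, 0, 0, 70.5]]]}}

```text
t: 28.92
ee_pos: [0.4956, -0.1498, 0.1803]
orientation: [-3.136, -0.186, 0.001]
force: [0.9, -0.1, -2.3]
finger_gap: 0.0106
```

```bash
python3 - <<'E'
from h import *
t=grab("top");s=grab("scene")
go((*J(.005,0),.1),6.7)
cv2.imwrite("pics/f1.png",cv2.resize(t["bgr"][180:260,310:410],None,fx=6,fy=6,interpolation=cv2.INTER_CUBIC))
cv2.imwrite("pics/f1s.png",cv2.resize(s["bgr"][130:240,220:340],None,fx=5,fy=5,interpolation=cv2.INTER_CUBIC))
E
```

```text
t 29.02 now [ 0.4957 -0.1501  0.1806] shift [0.001  0.0004 0.0806] turn [-0.01 -0.    0.07] rows 1.3 F [-0.  -0.3 -2.4] gap 0.0108
```

View pics/f1.png

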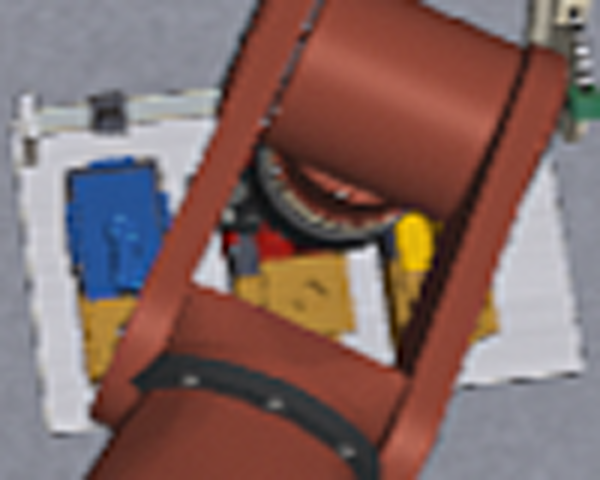

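View pics/f1s.png

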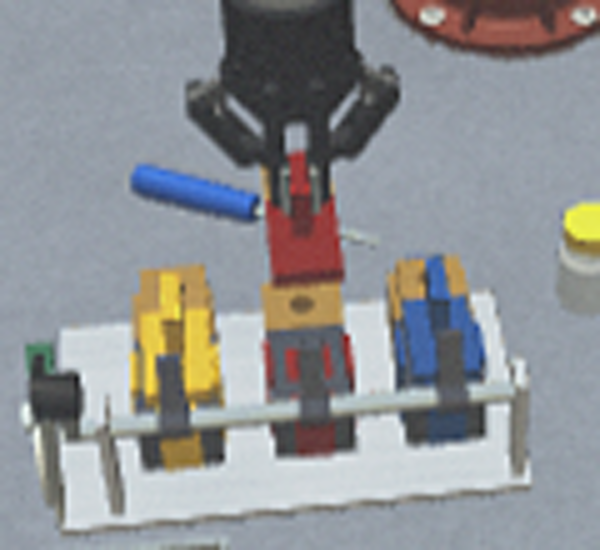

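The red knuckle shows at about (310,290) in the top crop. I'll lower it partway and look again.

>>> {"api": "step_arm", "payload": {"deltas": [[[1, 0.001, 0, 0.03, 0, 0, 0], [1, 0.001, 0, 0.06, 0, 0, 0], [1, 0.001, 0, 0.08, 0, 0, 0], [1, 0.001, 0, 0.082, 0, 0, 0], [1, 0.001, 0, 0.082, 0, 0, 0], [1, 0.001, 0, 0.082, 0, 0, 0], [1, 0.001, 0, 0.082, 0, 0, 0], [1, 0.001, 0, 0.082, 0, 0, 0]]]}}

```text
t: 30.02
ee_pos: [0.4968, -0.1507, 0.0993]
orientation: [3.136, 0.183, 0.002]
force: [-1.2, 0.5, -1.8]
finger_gap: 0.0105
```

```bash
python3 - <<'E'
from h import *
t=grab("top");s=grab("scene")
go((*J(.005,0),.0812),6.7)
for h in holes(t): print(np.round(h,2))
cv2.imwrite("pics/f2.png",cv2.resize(t["bgr"][210:255,335:395],None,fx=12,fy=12,interpolation=cv2.INTER_CUBIC))
cv2.imwrite("pics/f2s.png",cv2.resize(s["bgr"][130:240,220:340],None,fx=5,fy=5,interpolation=cv2.INTER_CUBIC))
E
```

```text
t 30.12 now [ 0.4966 -0.1506  0.0989] shift [ 0.0002 -0.0003  0.0177] turn [ 0.01 -0.02 -0.01] rows 0.3 F [-0.6 -0.4 -1.3] gap 0.0107
```

View pics/f2.png

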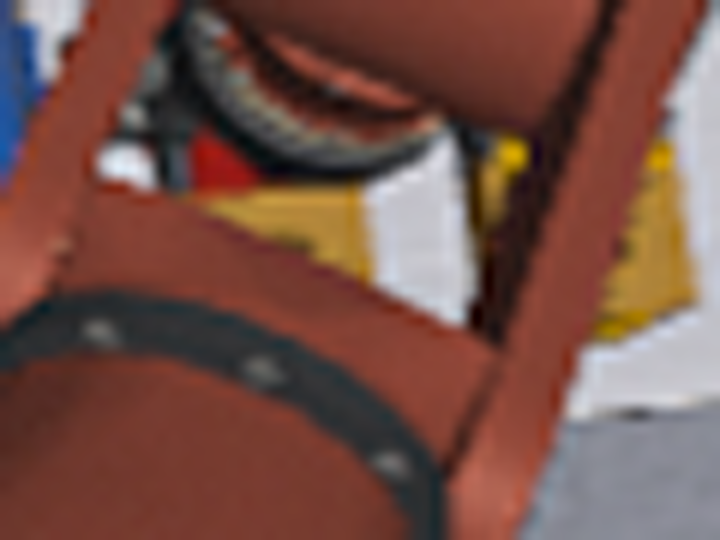

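View pics/f2s.png

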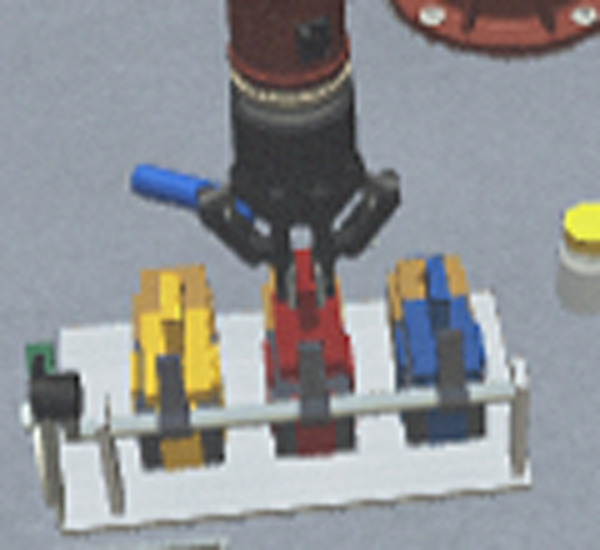

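```bash
python3 - <<'E'
from h import *
t=grab("top")
z=.0896
for (u,v) in ((300,187),(360,185),(190,189)):
    p=plane(t,335+(u+.5)/12-.5,210+(v+.5)/12-.5,z)[:2]; r=p-O; print("edge jig x (want -15)",1000*r@X, 1000*r@Y)
for (u,v) in ((366,210),(371,260)):
    p=plane(t,335+(u+.5)/12-.5,210+(v+.5)/12-.5,z)[:2]; r=p-O; print("side jig y (want -22)",1000*r@X,1000*r@Y)
# same check using seated blue (z=.072) from c1 style image
print(O+(-.035)*X)
E
```

```text
edge jig x (want -15) -16.931479789830895 -5.440804566881459
edge jig x (want -15) -18.297301634003897 -21.76618768664523
edge jig x (want -15) -13.974970763201872 24.4223468249879
side jig y (want -22) -25.27238894077867 -22.424694550882236
side jig y (want -22) -38.95812922361686 -21.847730489050427
[ 0.45700027 -0.15500406]
```

```bash
python3 - <<'E'
from h import *
t=grab("top")
b=t["bgr"]
for v in range(220,236): print(v,[tuple(int(x) for x in b[v,u]) for u in range(349,368,2)])
E
```

```text
220 [(53, 53, 50), (40, 38, 59), (18, 18, 7), (67, 65, 65), (76, 79, 85), (109, 126, 139), (49, 63, 110), (31, 39, 75), (27, 34, 73), (33, 43, 83)]
221 [(43, 42, 40), (33, 34, 100), (21, 24, 46), (30, 29, 23), (81, 79, 79), (74, 79, 84), (96, 112, 122), (61, 73, 107), (53, 65, 116), (63, 78, 123)]
222 [(70, 67, 60), (22, 27, 129), (25, 27, 129), (21, 21, 22), (40, 39, 36), (81, 79, 80), (74, 73, 72), (84, 95, 101), (97, 110, 112), (80, 87, 92)]
223 [(81, 73, 65), (8, 17, 131), (22, 27, 154), (21, 21, 77), (21, 19, 14), (31, 26, 24), (75, 72, 72), (81, 76, 75), (74, 71, 71), (49, 47, 47)]
224 [(76, 68, 55), (16, 21, 130), (26, 29, 148), (16, 20, 135), (21, 16, 25), (22, 16, 22), (18, 14, 12), (18, 13, 10), (27, 28, 31), (112, 106, 107)]
225 [(65, 59, 54), (31, 38, 134), (22, 31, 147), (23, 41, 135), (24, 50, 87), (30, 63, 91), (35, 64, 83), (33, 61, 81), (103, 110, 121), (222, 213, 213)]
226 [(49, 65, 109), (36, 72, 150), (38, 85, 162), (49, 109, 172), (56, 131, 175), (60, 144, 191), (60, 141, 188), (56, 139, 188), (163, 175, 194), (206, 198, 197)]
227 [(52, 64, 134), (51, 70, 130), (
[... 698 characters left out ...]
 53, 110), (51, 112, 158), (55, 129, 170), (62, 132, 173), (215, 203, 199)]
232 [(49, 64, 128), (49, 60, 125), (46, 59, 124), (49, 61, 121), (48, 57, 117), (47, 56, 115), (46, 49, 109), (50, 88, 138), (38, 125, 172), (219, 207, 202)]
233 [(45, 58, 121), (49, 61, 127), (47, 62, 125), (49, 61, 123), (46, 57, 115), (46, 56, 116), (46, 56, 115), (47, 50, 110), (36, 83, 137), (210, 199, 195)]
234 [(48, 57, 109), (50, 60, 124), (49, 63, 130), (47, 60, 123), (46, 59, 119), (47, 57, 116), (47, 56, 115), (46, 54, 113), (37, 45, 107), (121, 121, 145)]
235 [(53, 49, 39), (53, 52, 59), (49, 61, 119), (50, 64, 131), (48, 63, 129), (48, 59, 117), (44, 56, 116), (46, 57, 116), (44, 55, 115), (31, 45, 110)]
```

>>> {"api": "step_arm", "payload": {"deltas": [[[1, 0.001, -0.0003, 0.003, 0, 0, 0], [1, 0.001, -0.0003, 0.006, 0, 0, 0], [1, 0.001, -0.0003, 0.009, 0, 0, 0], [1, 0.001, -0.0003, 0.012, 0, 0, 0], [1, 0.001, -0.0003, 0.015, 0, 0, 0], [1, 0.001, -0.0003, 0.0175, 0, 0, 0], [1, 0.001, -0.0003, 0.0175, 0, 0, 0], [1, 0.001, -0.0003, 0.0175, 0, 0, 0]]]}}

```text
t: 31.22
ee_pos: [0.4975, -0.1502, 0.0812]
orientation: [3.136, 0.183, 0.0]
force: [0.5, 0.3, -0.7]
finger_gap: 0.0106
```

```bash
python3 - <<'E'
from h import *
cams.get_image("top")
go((*J(.005,0),.0812),6.7)
E
```

```text
t 31.27 now [ 0.4975 -0.1502  0.0813] shift [-0.0008  0.      0.0001] turn [ 0.01 -0.02 -0.01] rows 0.0 F [-0.3  0.1 -1.3] gap 0.0108
```

Red went down cleanly to the seat height. I'll release it.

>>> {"api": "step_arm", "payload": {"deltas": [[[1, 0, 0, 0.0015, 0, 0, 0], [1, 0, 0, 0.0015, 0, 0, 0], [0.2, 0, 0, 0, 0, 0, 0], [0.2, 0, 0, 0, 0, 0, 0], [0.2, 0, 0, 0, 0, 0, 0], [0.2, 0, 0, -0.03, 0, 0, 0], [0.2, 0, 0, -0.07, 0, 0, 0], [0.2, 0, 0, -0.1, 0, 0, 0], [0.2, -0.1, 0, -0.12, 0, 0, 0], [0.2, -0.1, 0, -0.12, 0, 0, 0]]]}}

```text
t: 32.52
ee_pos: [0.3967, -0.1618, 0.2016]
orientation: [3.136, 0.184, -0.0]
force: [-0.8, 0.6, 0.1]
finger_gap: 0.0342
```

```bash
python3 - <<'E'
from h import *
t=grab("top");s=grab("scene")
for h in holes(t): print(np.round(h,2))
cv2.imwrite("pics/g1.png",cv2.resize(t["bgr"][170:260,310:420],None,fx=7,fy=6.5,interpolation=cv2.INTER_CUBIC))
cv2.imwrite("pics/g1s.png",cv2.resize(s["bgr"][150:240,220:340],None,fx=6,fy=6,interpolation=cv2.INTER_CUBIC))
E
```

```text
[331.47 234.91  15.66 191.78]
```

View pics/g1.png

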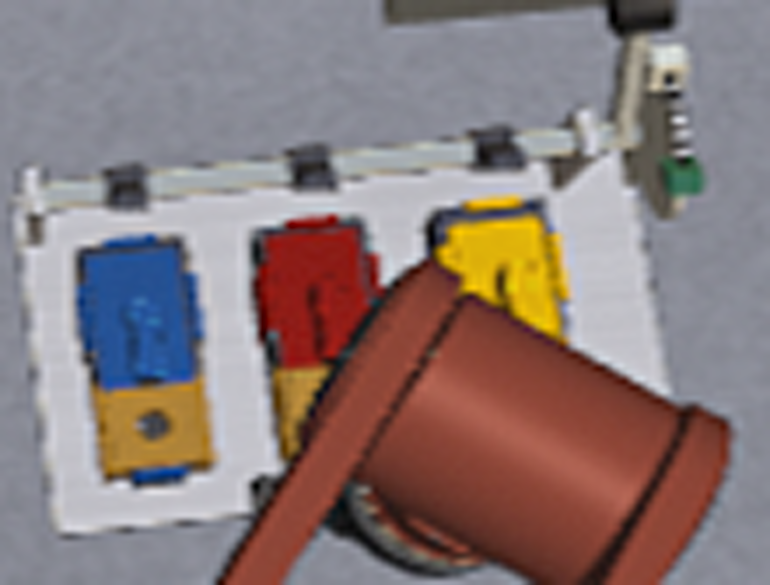

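View pics/g1s.png

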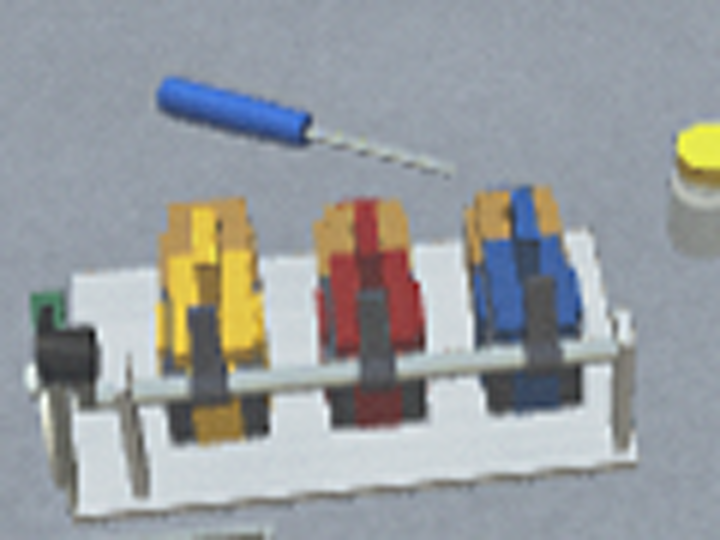

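Red is seated. Yellow still shows a dark gap at its tail, at (495,210) in the top crop. I'll regrip yellow, lift it, shift it +x and seat it.

```bash
python3 - <<'E'
from h import *
go((.5071,-.2377,.18),6.7)
E
```

```text
t 32.62 now [ 0.3956 -0.1618  0.2013] shift [0.1021 0.0882 0.0213] turn [ 0.02  0.04 -0.11] rows 2.2 F [0.9 0.1 0.6] gap 0.0339
```

>>> {"api": "step_arm", "payload": {"deltas": [[[0, 0.03, 0.088, 0, 0, 0, 0], [0, 0.06, 0.088, 0.021, 0, 0, 0], [0, 0.102, 0.088, 0.021, 0, 0, 0], [0, 0.102, 0.088, 0.021, 0, 0, 0], [0, 0.102, 0.088, 0.06, 0, 0, 0], [0, 0.102, 0.088, 0.1, 0, 0, 0], [0, 0.102, 0.088, 0.116, 0, 0, 0], [0, 0.102, 0.088, 0.116, 0, 0, 0], [0, 0.102, 0.088, 0.116, 0, 0, 0], [0, 0.102, 0.088, 0.116, 0, 0, 0]]]}}

```text
t: 33.88
ee_pos: [0.511, -0.2382, 0.0872]
orientation: [3.134, 0.183, 0.005]
force: [-0.3, -0.1, 0.1]
finger_gap: 0.0424
```

```bash
python3 - <<'E'
from h import *
cams.get_image("top");go((.5071,-.2377,.0848),6.7)
E
```

```text
t 33.92 now [ 0.5108 -0.238   0.087 ] shift [-0.0037 -0.0008  0.0022] turn [ 0.12 -0.15 -0.01] rows 0.1 F [0.4 0.7 0.1] gap 0.0426
```

>>> {"api": "step_arm", "payload": {"deltas": [[[1, 0, 0, 0, 0, 0, 0], [1, 0, 0, 0, 0, 0, 0], [1, 0, 0, 0, 0, 0, 0], [1, 0, 0, 0, 0, 0, 0], [1, 0, 0, 0, 0, 0, 0], [1, 0, 0, 0, 0, 0, 0]]]}}

```text
t: 34.67
ee_pos: [0.51, -0.2375, 0.0859]
orientation: [3.136, 0.183, 0.001]
force: [-0.3, 0.6, 5.8]
finger_gap: 0.0106
```

```bash
python3 - <<'E'
from h import *
go((*J(.005,-.088),.0848),6.7)
E
```

```text
t 34.67 now [ 0.51   -0.2375  0.0859] shift [-0.003  -0.0001  0.0011] turn [ 0.02 -0.03 -0.01] rows 0.1 F [-0.3  0.6  5.8] gap 0.0106
```

>>> {"api": "step_arm", "payload": {"deltas": [[[1, 0, 0, -0.006, 0, 0, 0], [1, 0, 0, -0.012, 0, 0, 0], [1, 0, 0, -0.012, 0, 0, 0], [1, 0.002, 0, -0.012, 0, 0, 0], [1, 0.004, 0, -0.012, 0, 0, 0], [1, 0.004, 0, -0.012, 0, 0, 0], [1, 0.004, 0, -0.012, 0, 0, 0]]]}}

```text
t: 35.55
ee_pos: [0.5136, -0.2367, 0.097]
orientation: [-3.136, -0.184, 0.0]
force: [-0.4, -0.4, -3.1]
finger_gap: 0.0105
```

```bash
python3 - <<'E'
from h import *
t=grab("top");s=grab("scene")
go((*J(.005,-.088),.0848),6.7)
cv2.imwrite("pics/g2.png",cv2.resize(t["bgr"][170:260,310:420],None,fx=7,fy=6.5,interpolation=cv2.INTER_CUBIC))
cv2.imwrite("pics/g2s.png",cv2.resize(s["bgr"][150:240,220:340],None,fx=6,fy=6,interpolation=cv2.INTER_CUBIC))
E
```

```text
t 35.65 now [ 0.5135 -0.2368  0.0971] shift [-0.0066  0.0002  0.0123] turn [-0.01  0.01 -0.01] rows 0.2 F [ 1.6 -0.3 -2.5] gap 0.0105
```

View pics/g2.png

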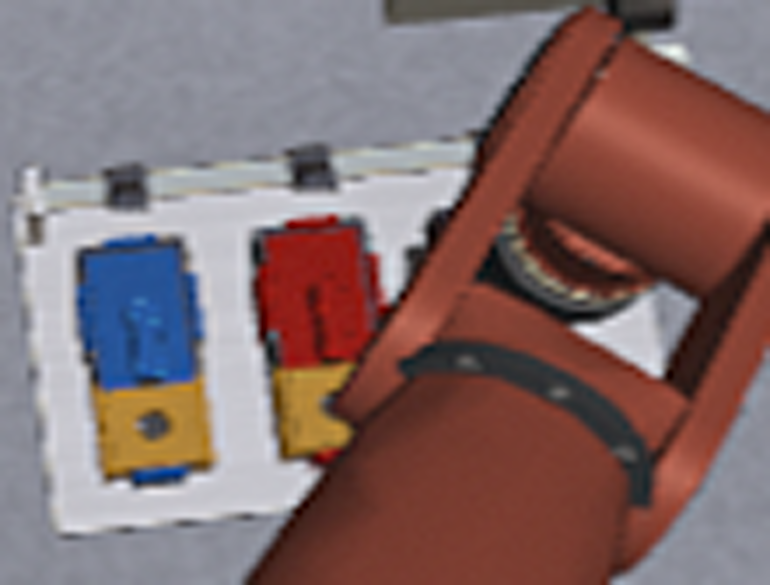

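View pics/g2s.png

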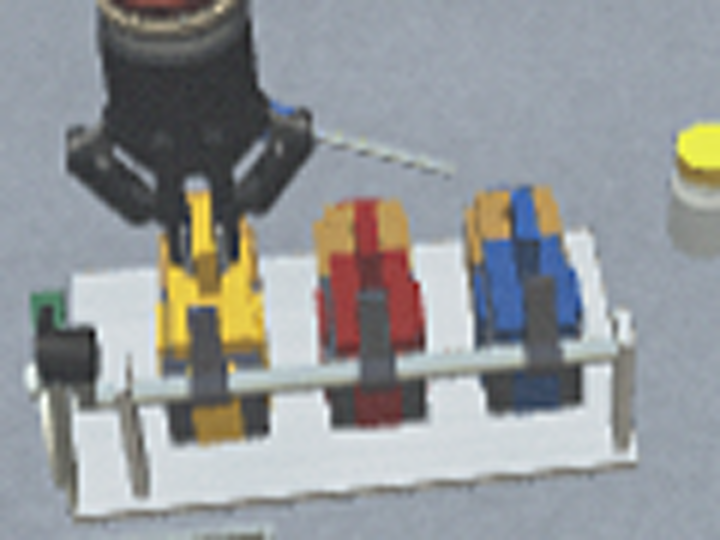

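>>> {"api": "step_arm", "payload": {"deltas": [[[1, 0, 0, 0.004, 0, 0, 0], [1, 0, 0, 0.008, 0, 0, 0], [1, 0, 0, 0.011, 0, 0, 0], [1, 0, 0, 0.013, 0, 0, 0], [1, 0, 0, 0.0145, 0, 0, 0], [1, 0, 0, 0.0145, 0, 0, 0], [1, 0, 0, 0.0145, 0, 0, 0]]]}}

```text
t: 36.52
ee_pos: [0.5133, -0.237, 0.0856]
orientation: [-3.136, -0.184, 0.003]
force: [-8.0, 2.7, 13.4]
finger_gap: 0.0106
```

```bash
python3 - <<'E'
from h import *
cams.get_image("top");go((*J(.005,-.088),.0848),6.7)
E
```

```text
t 36.58 now [ 0.5134 -0.237   0.0856] shift [-0.0064 -0.0001  0.0008] turn [-0.02  0.09  0.02] rows 0.1 F [-8.   1.8 14.3] gap 0.0107
```

>>> {"api": "step_arm", "payload": {"deltas": [[[0, 0, 0, -0.001, 0, 0, 0], [0, 0, 0, -0.001, 0, 0, 0], [0, 0, 0, -0.001, 0, 0, 0], [0, 0, 0, -0.001, 0, 0, 0], [0, 0, 0, -0.05, 0, 0, 0], [0, 0, 0, -0.09, 0, 0, 0], [0, -0.06, 0.0, -0.13, 0, 0, 0], [0, -0.06, -0.06, -0.13, 0, 0, 0], [0, -0.06, -0.12, -0.13, 0, 0, 0], [0, -0.06, -0.18, -0.13, 0, 0, 0], [0, -0.06, -0.22, -0.13, 0, 0, 0], [0, -0.06, -0.22, -0.13, 0, 0, 0]]]}}

```text
t: 38.08
ee_pos: [0.4277, -0.0231, 0.2124]
orientation: [-3.135, -0.19, 0.0]
force: [-0.4, -0.2, 0.7]
finger_gap: 0.0426
```

```bash
python3 - <<'E'
from h import *
t=grab("top");s=grab("scene")
for h in holes(t): print(np.round(h,2))
cv2.imwrite("pics/g3.png",cv2.resize(t["bgr"][180:260,320:400],None,fx=9,fy=7.5,interpolation=cv2.INTER_CUBIC))
cv2.imwrite("pics/g3s.png",cv2.resize(s["bgr"][160:240,220:320],None,fx=8,fy=7,interpolation=cv2.INTER_CUBIC))
E
```

```text
[357.64 231.75  15.94 200.88]
[383.97 228.9   14.06 189.97]
```

View pics/g3.png

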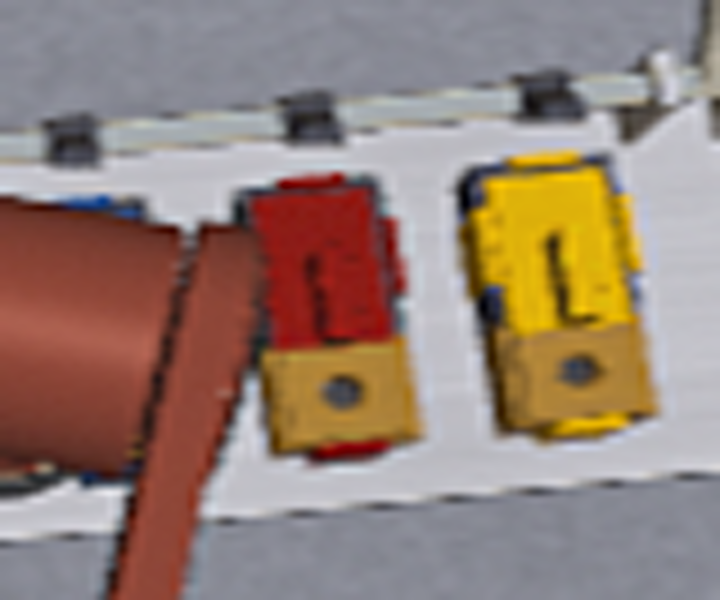

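View pics/g3s.png

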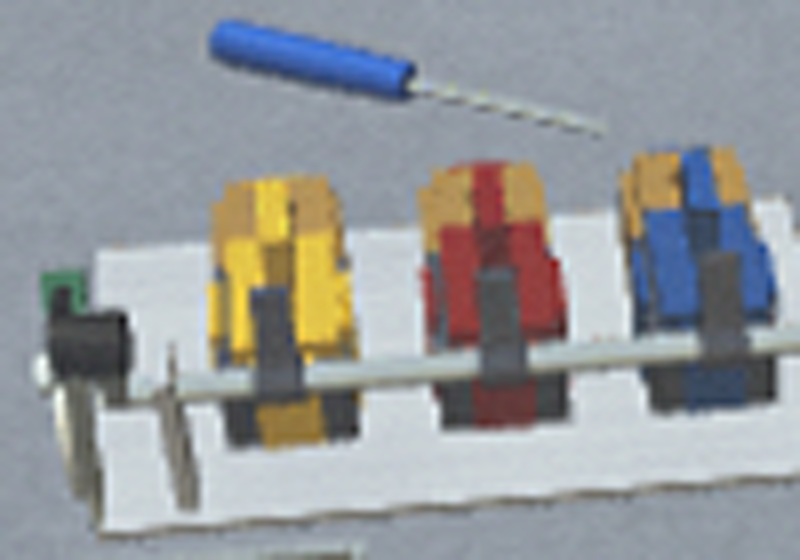

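Yellow now sits like red and blue: its nose stop is visible at (590,428), with the bore at (578,370) in the top crop. In the scene view its tail edge lines up with the others. Next come the pins, so I'll locate the heads in both views.

```bash
python3 - <<'E'
from h import *
t=grab("top");s=grab("scene")
def pins(d,lo,hi,u0,u1):
    h=cv2.cvtColor(up(d),cv2.COLOR_BGR2HSV); m=cv2.inRange(h,lo,hi); m[:,:u0*4]=0;m[:,u1*4:]=0
    cs,_=cv2.findContours(m,cv2.RETR_EXTERNAL,cv2.CHAIN_APPROX_NONE); r=[]
    for c in cs:
        M=cv2.moments(c)
        if 12*16<M["m00"]<150*16 and 150<M["m01"]/M["m00"]/4<260: r.append((*px(M["m10"]/M["m00"],M["m01"]/M["m00"]),M["m00"]/16,cv2.boundingRect(c)))
    return r
a=pins(t,(3,200,90),(24,255,255),180,225);b=pins(s,(3,130,90),(16,255,255),420,470)
print(a);print(b)
a.sort(key=lambda r:-r[1]); b.sort(key=lambda r:r[1])
for i,j in zip(a,b):
    p,e=tri(t,i[:2],s,j[:2]); print("tri",np.round(p,4),round(e,4),"top@.09",np.round(plane(t,*i[:2],.09)[:2],4),"scene@.084",np.round(plane(s,*j[:2],.084)[:2],4))
cv2.imwrite("pics/rack.png",cv2.resize(np.hstack([t["bgr"][180:250,175:225],s["bgr"][165:235,415:465]]),None,fx=7,fy=7,interpolation=cv2.INTER_CUBIC))
E
```

```text
[(193.10881782945734, 237.90513565891473, 26.875, (760, 942, 29, 22)), (195.2941831204026, 222.6374854819977, 26.90625, (769, 881, 30, 23)), (197.51341463414633, 207.65853658536585, 25.625, (779, 820, 28, 24)), (199.672283496732, 192.9827410130719, 25.5, (787, 761, 28, 25))]
[(443.021748222501, 210.8538268506901, 49.8125, (1759, 824, 31, 43)), (440.51066017316015, 199.66450216450215, 48.125, (1750, 780, 29, 42)), (438.0227246477246, 189.06355393855392, 45.09375, (1741, 738, 28, 41)), (435.7263580246913, 179.13993827160493, 42.1875, (1731, 699, 28, 40))]
tri [0.4342 0.3863 0.0833] 0.0004 top@.09 [0.4336 0.384 ] scene@.084 [0.435  0.3862]
tri [0.4844 0.3817 0.0839] 0.0002 top@.09 [0.4836 0.3798] scene@.084 [0.4845 0.3818]
tri [0.5345 0.3774 0.0838] 0.0004 top@.09 [0.5334 0.3753] scene@.084 [0.5346 0.3775]
tri [0.5842 0.373  0.0836] 0.0002 top@.09 [0.5829 0.371 ] scene@.084 [0.5846 0.3729]
```

View pics/rack.png

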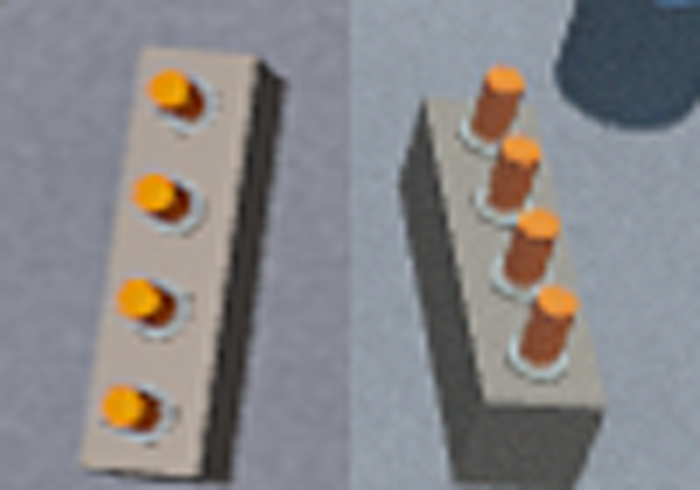

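The four heads triangulate to within 0.5 mm, along a line yawed -5.1°. I'll take the far pin at (0.5842, 0.3730) first.

```bash
python3 - <<'E'
from h import *
go((.5842,.3730,.17),-5.1)
E
```

```text
t 38.27 now [ 0.4287 -0.0262  0.2127] shift [ 0.2006 -0.3786  0.0425] turn [ 3.000e-02 -1.000e-02  1.174e+01] rows 6.9 F [ 0.4  0.1 -0.3] gap 0.0429
```

>>> {"api": "step_arm", "payload": {"deltas": [[[0.1, 0.03, -0.06, 0, 0, 0, 2], [0.1, 0.06, -0.12, 0, 0, 0, 4], [0.1, 0.09, -0.18, 0, 0, 0, 6], [0.1, 0.12, -0.24, 0.01, 0, 0, 8], [0.1, 0.15, -0.29, 0.02, 0, 0, 10], [0.1, 0.18, -0.34, 0.03, 0, 0, 11.7], [0.1, 0.2006, -0.3786, 0.04, 0, 0, 11.7], [0.1, 0.2006, -0.3786, 0.04, 0, 0, 11.7], [0.1, 0.2006, -0.3786, 0.04, 0, 0, 11.7], [0.1, 0.2006, -0.3786, 0.04, 0, 0, 11.7], [0.1, 0.2006, -0.3786, 0.04, 0, 0, 11.7]]]}}

```text
t: 39.65
ee_pos: [0.5839, 0.3729, 0.1739]
orientation: [-3.138, 0.14, -0.002]
force: [-0.3, 0.1, 0.6]
finger_gap: 0.0383
```

```bash
python3 - <<'E'
from h import *
cams.get_image("top");go((.5842,.3730,.070),-5.1)
s=grab("scene");cv2.imwrite("pics/p1.png",cv2.resize(s["bgr"][110:250,370:490],None,fx=5,fy=4.2,interpolation=cv2.INTER_CUBIC))
E
```

```text
t 39.7 now [0.5839 0.3731 0.1738] shift [2.000e-04 1.000e-04 1.038e-01] turn [-0.04 -0.07  0.01] rows 1.7 F [-0.1  0.   0.5] gap 0.0381
```

View pics/p1.png

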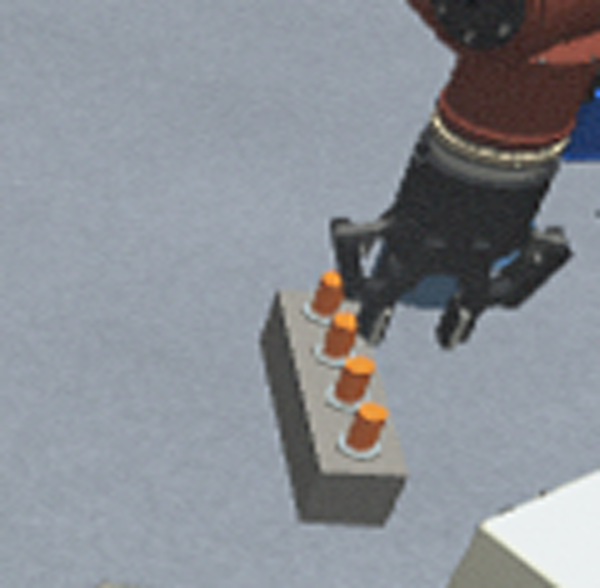

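The gripper hangs aligned above the far pin, at (372,425) in the crop. I'll go down and grip it.

>>> {"api": "step_arm", "payload": {"deltas": [[[0.1, 0, 0, 0.04, 0, 0, 0], [0.1, 0, 0, 0.07, 0, 0, 0], [0.1, 0, 0, 0.09, 0, 0, 0], [0.1, 0, 0, 0.1, 0, 0, 0], [0.1, 0, 0, 0.102, 0, 0, 0], [0.1, 0, 0, 0.102, 0, 0, 0], [0.1, 0, 0, 0.102, 0, 0, 0], [1, 0, 0, 0.102, 0, 0, 0], [1, 0, 0, 0.102, 0, 0, 0], [1, 0, 0, 0.102, 0, 0, 0], [1, 0, 0, 0.102, 0, 0, 0], [1, 0, 0, 0.102, 0, 0, 0]]], "newtons": 80}}

```text
t: 41.25
ee_pos: [0.584, 0.3731, 0.0719]
orientation: [3.137, -0.137, 0.001]
force: [-1.8, -4.7, 5.3]
finger_gap: 0.0168
```

```bash
python3 - <<'E'
from h import *
cams.get_image("top");go((.5842,.3730,.070),-5.1)
E
```

```text
t 41.3 now [0.584  0.3731 0.0719] shift [0.0002 0.0001 0.0019] turn [ 0.1  -0.03  0.1 ] rows 0.0 F [-0.9 -4.9  5.8] gap 0.0169
```

>>> {"api": "step_arm", "payload": {"deltas": [[[1, 0, 0, -0.03, 0, 0, 0], [1, 0, 0, -0.07, 0, 0, 0], [1, 0, 0, -0.11, 0, 0, 0], [1, 0, 0, -0.13, 0, 0, 0], [1, 0, 0, -0.13, 0, 0, 0], [1, 0, 0, -0.13, 0, 0, 0]]]}}

```text
t: 42.05
ee_pos: [0.5823, 0.3736, 0.1981]
orientation: [3.137, -0.137, -0.005]
force: [-0.2, -0.6, -0.7]
finger_gap: 0.0168
```

```bash
python3 - <<'E'
from h import *
B=np.array([.4468,-.0674])
go((*B,.2),6.7)
s=grab("scene");cv2.imwrite("pics/p2.png",cv2.resize(s["bgr"][110:250,370:490],None,fx=5,fy=4.2,interpolation=cv2.INTER_CUBIC))
E
```

```text
t 42.05 now [0.5823 0.3736 0.1981] shift [-0.0965  0.4511 -0.0007] turn [  0.08   0.2  -11.71] rows 7.4 F [-0.2 -0.6 -0.7] gap 0.0168
```

View pics/p2.png

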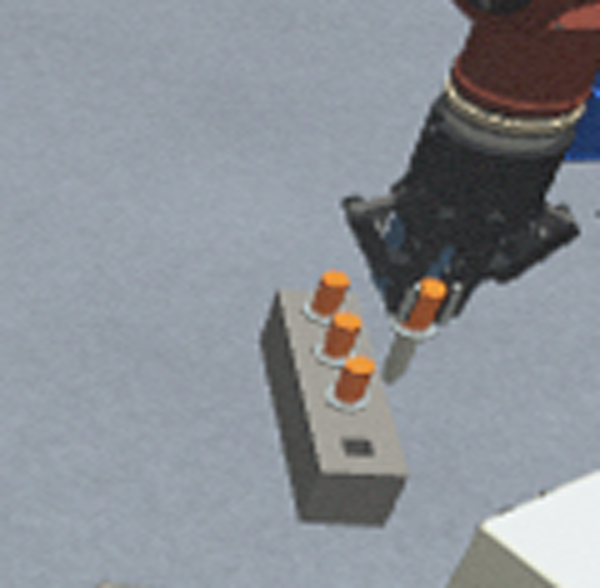

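The pin is out of the rack, upright in the jaws at (425,305). I'll take it to blue's bore.

>>> {"api": "step_arm", "payload": {"deltas": [[[1, -0.01, 0.055, 0, 0, 0, -1.5], [1, -0.02, 0.11, 0, 0, 0, -3], [1, -0.035, 0.165, 0, 0, 0, -4.5], [1, -0.047, 0.22, 0, 0, 0, -6], [1, -0.059, 0.275, 0, 0, 0, -7.5], [1, -0.07, 0.33, 0, 0, 0, -9], [1, -0.082, 0.385, 0, 0, 0, -10], [1, -0.094, 0.435, 0, 0, 0, -11.7], [1, -0.0965, 0.451, 0, 0, 0, -11.7], [1, -0.0965, 0.451, 0, 0, 0, -11.7], [1, -0.0965, 0.451, 0, 0, 0, -11.7], [1, -0.0965, 0.451, 0, 0, 0, -11.7]]]}}

```text
t: 43.6
ee_pos: [0.4483, -0.0655, 0.2004]
orientation: [-3.135, -0.186, 0.001]
force: [0.8, -0.3, -0.9]
finger_gap: 0.0169
```

```bash
python3 - <<'E'
from h import *
t=grab("top");s=grab("scene")
go((.4462,-.0672,.145),6.7)
cv2.imwrite("pics/p3.png",cv2.resize(t["bgr"][180:260,300:380],None,fx=8,fy=7,interpolation=cv2.INTER_CUBIC))
cv2.imwrite("pics/p3s.png",cv2.resize(s["bgr"][130:230,260:360],None,fx=6,fy=6,interpolation=cv2.INTER_CUBIC))
E
```

```text
t 43.7 now [ 0.4483 -0.0658  0.2006] shift [-0.0022  0.0012  0.0556] turn [-0.02  0.01  0.1 ] rows 0.9 F [0.9 0.6 0. ] gap 0.017
```

View pics/p3.png

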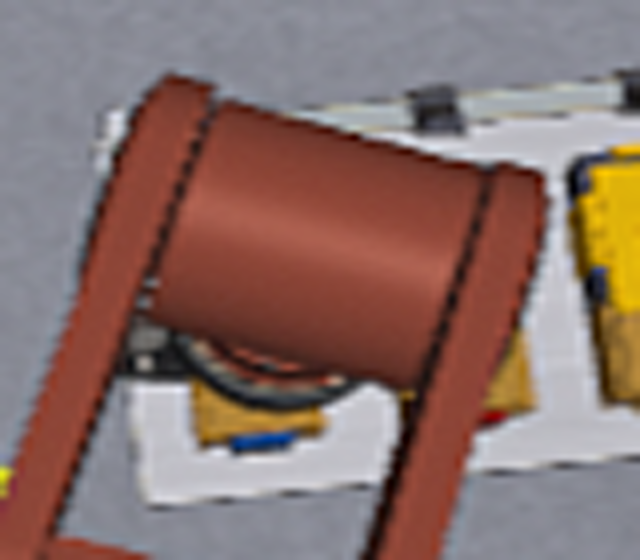

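View pics/p3s.png

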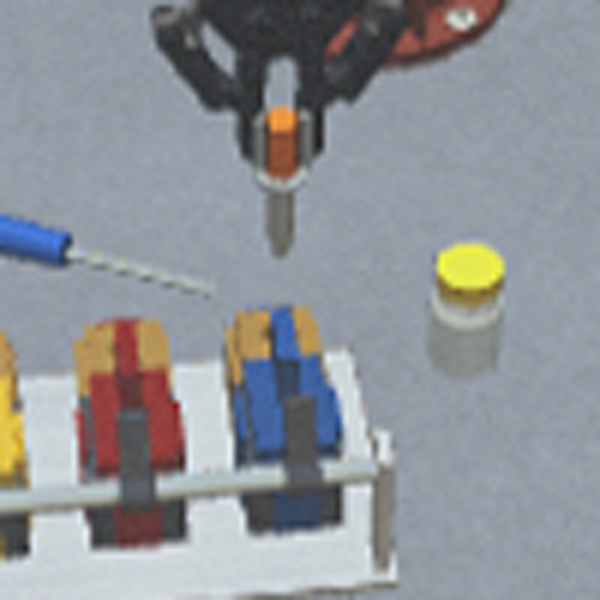

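The pin hangs upright, with the tip at (281,253) and the collar at (282,182) in the scene crop. I'll check its position by ray.

```bash
python3 - <<'E'
from h import *
s=grab("scene");o=readout.get_obs()
for (u,v,dz) in((281,253,-.0649),(282,180,-.008),(282,115,.028)):
    p=plane(s,260+(u+.5)/6-.5,130+(v+.5)/6-.5,o["ee_pos"][2]+dz); print(np.round(p-o["ee_pos"],4))
# bore as seen by scene for check (body red/yellow bores, first image)
b=cv2.imread("pics/scene0.png")
p=plane(s,220+235/6.8-.5,170+157/6.8-.5,.06);print("yellow bore by scene",p)
p=plane(s,220+410/6.8-.5,170+141/6.8-.5,.06);print("red",p)
p=plane(s,220+583/6.8-.5,170+126/6.8-.5,.06);print("blue",p)
E
```

```text
[ 0.0031  0.002  -0.0649]
[ 0.0086  0.0025 -0.008 ]
[-0.0015  0.0026  0.028 ]
yellow bore by scene [ 0.47148895 -0.24218724  0.06      ]
red [ 0.46081807 -0.15529698  0.06      ]
blue [ 0.45069759 -0.06802869  0.06      ]
```

>>> {"api": "step_arm", "payload": {"deltas": [[[1, -0.002, 0.0014, 0.02, 0, 0, 0], [1, -0.002, 0.0014, 0.04, 0, 0, 0], [1, -0.002, 0.0014, 0.053, 0, 0, 0], [1, -0.002, 0.0014, 0.053, 0, 0, 0], [1, -0.002, 0.0014, 0.053, 0, 0, 0], [1, -0.002, 0.0014, 0.053, 0, 0, 0], [1, -0.002, 0.0014, 0.053, 0, 0, 0], [1, -0.002, 0.0014, 0.053, 0, 0, 0]]]}}

```text
t: 44.75
ee_pos: [0.4464, -0.0685, 0.148]
orientation: [3.136, 0.183, 0.001]
force: [0.0, -0.0, -0.9]
finger_gap: 0.0168
```

```bash
python3 - <<'E'
from h import *
t=grab("top");s=grab("scene")
go((.4462,-.0674,.082),6.7)
cv2.imwrite("pics/p4.png",cv2.resize(t["bgr"][200:260,300:370],None,fx=10,fy=9,interpolation=cv2.INTER_CUBIC))
cv2.imwrite("pics/p4s.png",cv2.resize(s["bgr"][130:230,260:360],None,fx=6,fy=6,interpolation=cv2.INTER_CUBIC))
E
```

```text
t 44.85 now [ 0.4462 -0.0684  0.1478] shift [ 0.0001 -0.0011  0.0658] turn [ 0.01 -0.02 -0.01] rows 1.1 F [ 0.8  0.3 -1.2] gap 0.017
```

View pics/p4.png

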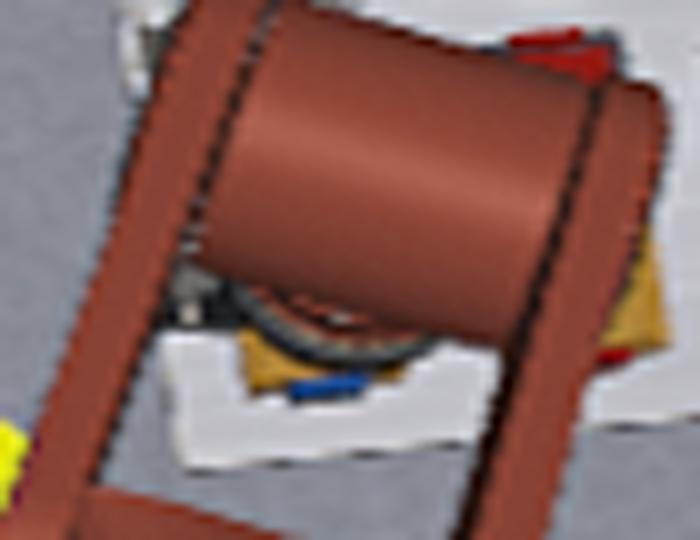

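View pics/p4s.png

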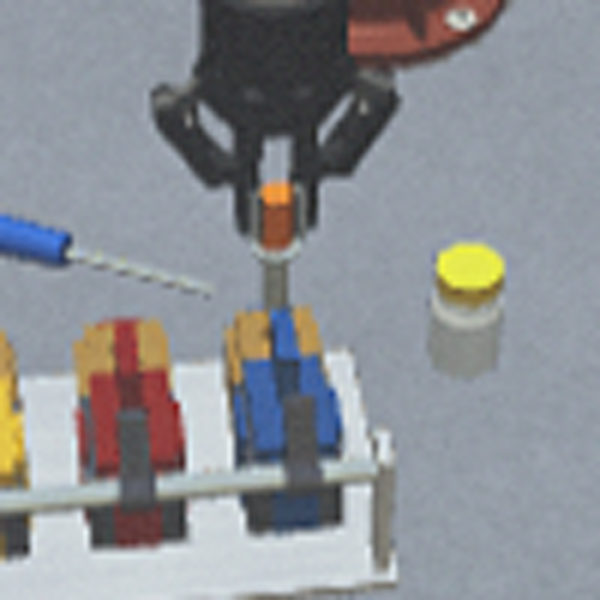

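>>> {"api": "step_arm", "payload": {"deltas": [[[1, 0, -0.0008, 0.006, 0, 0, 0], [1, 0, -0.0008, 0.012, 0, 0, 0], [1, 0, -0.0008, 0.018, 0, 0, 0], [1, 0, -0.0008, 0.024, 0, 0, 0], [1, 0, -0.0008, 0.03, 0, 0, 0], [1, 0, -0.0008, 0.03, 0, 0, 0]]]}}

```text
t: 45.6
ee_pos: [0.4455, -0.0674, 0.1169]
orientation: [-3.136, -0.183, 0.002]
force: [0.1, -0.1, -0.8]
finger_gap: 0.0166
```

```bash
python3 - <<'E'
from h import *
cams.get_image("top");go((.4462,-.0674,.082),6.7)
E
```

```text
t 45.65 now [ 0.4459 -0.0676  0.1173] shift [ 0.0004 -0.0001  0.0353] turn [-0.01  0.03 -0.01] rows 0.6 F [-0.6 -0.2 -0.2] gap 0.0169
```

The pin entered freely, with its tip at z 0.052, which is inside the body. Next I'll push it through the plug.

>>> {"api": "step_arm", "payload": {"deltas": [[[1, 0, 0, 0.006, 0, 0, 0], [1, 0, 0, 0.012, 0, 0, 0], [1, 0, 0, 0.018, 0, 0, 0], [1, 0, 0, 0.023, 0, 0, 0], [1, 0, 0, 0.027, 0, 0, 0], [1, 0, 0, 0.03, 0, 0, 0], [1, 0, 0, 0.033, 0, 0, 0], [1, 0, 0, 0.035, 0, 0, 0], [1, 0, 0, 0.036, 0, 0, 0]]]}}

```text
t: 46.78
ee_pos: [0.4468, -0.0678, 0.0826]
orientation: [3.136, 0.183, 0.001]
force: [-1.4, 1.2, 6.6]
finger_gap: 0.017
```

```bash
python3 - <<'E'
from h import *
cams.get_image("top");go((.4462,-.0674,.082),6.7)
E
```

```text
t 46.83 now [ 0.4468 -0.0678  0.0826] shift [-0.0006 -0.0005  0.0006] turn [ 0.03 -0.05 -0.01] rows 0.0 F [-2.4 -0.3  5.6] gap 0.0169
```

>>> {"api": "step_arm", "payload": {"deltas": [[[1, 0, 0, 0.001, 0, 0, 0], [1, 0, 0, 0.002, 0, 0, 0], [1, 0, 0, 0.003, 0, 0, 0], [1, 0, 0, 0.003, 0, 0, 0]]]}}

```text
t: 47.32
ee_pos: [0.4469, -0.0679, 0.0817]
orientation: [3.136, 0.184, -0.001]
force: [-8.4, 1.6, 20.6]
finger_gap: 0.0168
```

```bash
python3 - <<'E'
from h import *
s=grab("scene");go((.4462,-.0674,.082),6.7)
cv2.imwrite("pics/p5s.png",cv2.resize(s["bgr"][140:220,270:350],None,fx=8,fy=7,interpolation=cv2.INTER_CUBIC))
E
```

```text
t 47.38 now [ 0.4469 -0.0679  0.0817] shift [-0.0007 -0.0006 -0.0003] turn [0.01 0.02 0.02] rows 0.0 F [-7.3  2.4 20.4] gap 0.0167
```

View pics/p5s.png

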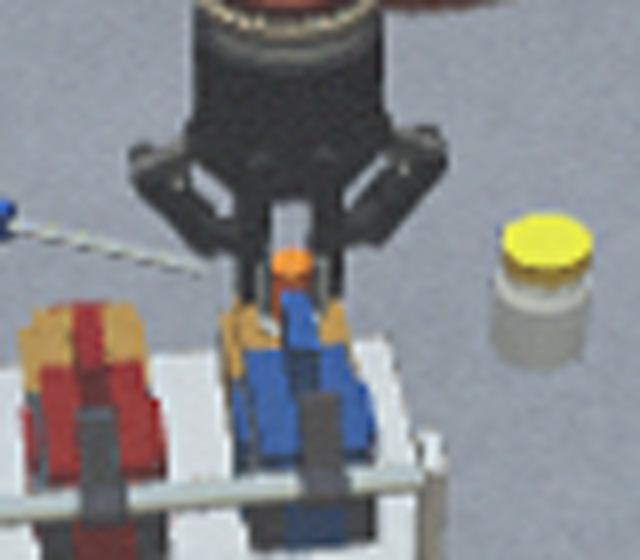

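It's home: 20 N at exactly the expected collar height. I'll release it and fetch the next pin.

>>> {"api": "step_arm", "payload": {"deltas": [[[0.2, 0, 0, -0.001, 0, 0, 0], [0.2, 0, 0, -0.001, 0, 0, 0], [0.2, 0, 0, -0.001, 0, 0, 0], [0.2, 0, 0, -0.03, 0, 0, 0], [0.2, 0, 0, -0.07, 0, 0, 0], [0.2, 0, 0, -0.11, 0, 0, 0], [0.2, 0, 0, -0.11, 0, 0, 0]]]}}

```text
t: 48.25
ee_pos: [0.4489, -0.0684, 0.1923]
orientation: [3.133, 0.183, 0.012]
force: [-0.3, -0.3, -0.8]
finger_gap: 0.0342
```

```bash
python3 - <<'E'
from h import *
go((.5345,.3774,.172),-5.1)
E
```

```text
t 48.25 now [ 0.4489 -0.0684  0.1923] shift [ 0.1369 -0.4329  0.0199] turn [ 0.14 -0.44 11.8 ] rows 7.3 F [-0.3 -0.3 -0.8] gap 0.0342
```

>>> {"api": "step_arm", "payload": {"deltas": [[[0.1, 0.02, -0.06, 0, 0, 0, 2], [0.1, 0.035, -0.11, 0, 0, 0, 4], [0.1, 0.053, -0.17, 0, 0, 0, 6], [0.1, 0.072, -0.23, 0, 0, 0, 8], [0.1, 0.09, -0.285, 0.01, 0, 0, 10], [0.1, 0.107, -0.34, 0.02, 0, 0, 11.8], [0.1, 0.124, -0.395, 0.02, 0, 0, 11.8], [0.1, 0.137, -0.433, 0.02, 0, 0, 11.8], [0.1, 0.137, -0.433, 0.02, 0, 0, 11.8], [0.1, 0.137, -0.433, 0.02, 0, 0, 11.8], [0.1, 0.137, -0.433, 0.02, 0, 0, 11.8], [0.1, 0.137, -0.433, 0.02, 0, 0, 11.8]]]}}

```text
t: 49.75
ee_pos: [0.5317, 0.3772, 0.1686]
orientation: [3.138, -0.142, -0.0]
force: [-0.4, -0.1, 0.1]
finger_gap: 0.0382
```

```bash
python3 - <<'E'
from h import *
t=grab("top");s=grab("scene");go((.5345,.3774,.072),-5.1)
for h in holes(t): print(np.round(h,2))
cv2.imwrite("pics/q1.png",cv2.resize(t["bgr"][180:260,310:400],None,fx=8,fy=7,interpolation=cv2.INTER_CUBIC))
cv2.imwrite("pics/q1s.png",cv2.resize(s["bgr"][150:230,220:340],None,fx=6,fy=6,interpolation=cv2.INTER_CUBIC))
E
```

```text
t 49.85 now [0.5318 0.3776 0.1689] shift [ 0.0027 -0.      0.0969] turn [-0.   -0.01 -0.07] rows 1.6 F [-0.9  0.1  0.7] gap 0.0381
[331.11 235.06  50.09 193.69]
[357.67 231.73  15.16 201.41]
[383.99 228.89  13.66 191.16]
```

View pics/q1.png

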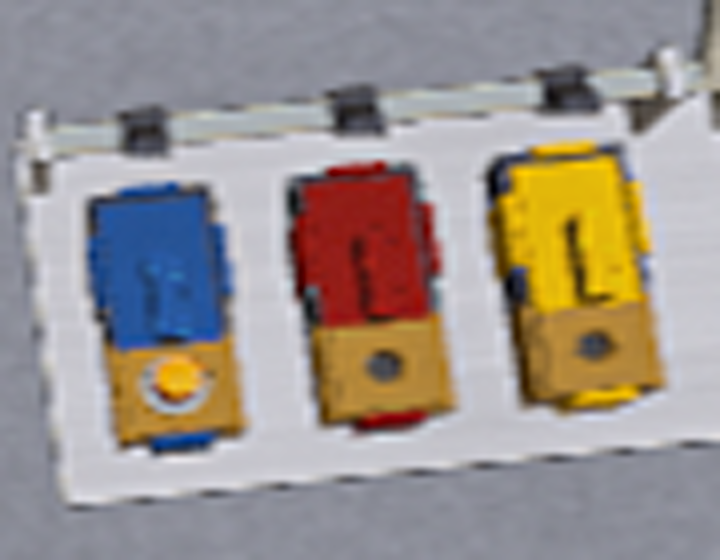

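View pics/q1s.png

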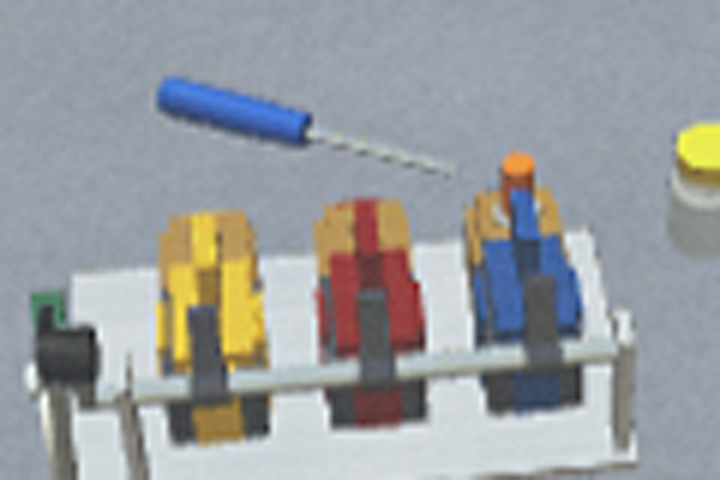

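Blue's pin stands home, with its collar on the cover at (175,380) in the top crop. Now pin 3.

>>> {"api": "step_arm", "payload": {"deltas": [[[0.1, 0.0025, 0, 0.04, 0, 0, 0], [0.1, 0.0025, 0, 0.07, 0, 0, 0], [0.1, 0.0025, 0, 0.09, 0, 0, 0], [0.1, 0.0025, 0, 0.097, 0, 0, 0], [0.1, 0.0025, 0, 0.097, 0, 0, 0], [0.1, 0.0025, 0, 0.097, 0, 0, 0], [0.1, 0.0025, 0, 0.097, 0, 0, 0], [1, 0.0025, 0, 0.097, 0, 0, 0], [1, 0.0025, 0, 0.097, 0, 0, 0], [1, 0.0025, 0, 0.097, 0, 0, 0], [1, 0.0025, 0, 0.097, 0, 0, 0], [1, 0.0025, 0, 0.097, 0, 0, 0]]]}}

```text
t: 51.35
ee_pos: [0.5345, 0.3774, 0.0727]
orientation: [3.137, -0.139, 0.001]
force: [-2.1, -4.5, 5.1]
finger_gap: 0.0164
```

```bash
python3 - <<'E'
from h import *
cams.get_image("top");go((.5345,.3774,.072),-5.1)
E
```

```text
t 51.4 now [0.5346 0.3774 0.0727] shift [-0.0001  0.      0.0007] turn [ 0.08 -0.03  0.01] rows 0.0 F [-1.4 -5.   5.6] gap 0.0168
```

>>> {"api": "step_arm", "payload": {"deltas": [[[1, 0, 0, -0.03, 0, 0, 0], [1, 0, 0, -0.07, 0, 0, 0], [1, 0, 0, -0.11, 0, 0, 0], [1, 0, 0, -0.13, 0, 0, 0], [1, 0, 0, -0.13, 0, 0, 0], [1, 0, 0, -0.13, 0, 0, 0]]]}}

```text
t: 52.15
ee_pos: [0.533, 0.3776, 0.1993]
orientation: [3.137, -0.14, -0.005]
force: [0.0, -0.6, -1.4]
finger_gap: 0.0167
```

```bash
python3 - <<'E'
from h import *
go((.4566,-.155,.2),6.7)
E
```

```text
t 52.15 now [0.533  0.3776 0.1993] shift [-2.870e-02  5.373e-01  4.000e-04] turn [  0.09   0.19 -11.81] rows 8.6 F [ 0.  -0.6 -1.4] gap 0.0167
```

>>> {"api": "step_arm", "payload": {"deltas": [[[1, -0.003, 0.058, 0, 0, 0, -1.5], [1, -0.006, 0.116, 0, 0, 0, -3], [1, -0.009, 0.174, 0, 0, 0, -4.5], [1, -0.012, 0.232, 0, 0, 0, -6], [1, -0.016, 0.29, 0, 0, 0, -7.5], [1, -0.019, 0.348, 0, 0, 0, -9], [1, -0.022, 0.406, 0, 0, 0, -10], [1, -0.025, 0.464, 0, 0, 0, -11.8], [1, -0.0287, 0.515, 0, 0, 0, -11.8], [1, -0.0287, 0.537, 0, 0, 0, -11.8], [1, -0.0287, 0.537, 0, 0, 0, -11.8], [1, -0.0287, 0.537, 0, 0, 0, -11.8]]]}}

```text
t: 53.65
ee_pos: [0.4569, -0.1531, 0.2001]
orientation: [-3.134, -0.183, 0.004]
force: [0.1, -0.6, -1.2]
finger_gap: 0.0171
```

>>> {"api": "step_arm", "payload": {"deltas": [[[1, 0, 0, 0.02, 0, 0, 0], [1, 0, 0, 0.04, 0, 0, 0], [1, 0, 0, 0.052, 0, 0, 0], [1, 0, 0, 0.052, 0, 0, 0], [1, 0, 0, 0.052, 0, 0, 0], [1, 0, 0, 0.052, 0, 0, 0], [1, 0, 0, 0.052, 0, 0, 0], [1, 0, 0, 0.052, 0, 0, 0]]]}}

```text
t: 54.65
ee_pos: [0.458, -0.1543, 0.15]
orientation: [3.136, 0.183, 0.001]
force: [-1.3, -0.2, -0.7]
finger_gap: 0.0172
```

```bash
python3 - <<'E'
from h import *
s=grab("scene");go((.4566,-.155,.0827),6.7)
cv2.imwrite("pics/r1s.png",cv2.resize(s["bgr"][130:230,220:340],None,fx=6,fy=6,interpolation=cv2.INTER_CUBIC))
E
```

```text
t 54.7 now [ 0.4579 -0.1542  0.1499] shift [-0.0014  0.0006  0.0672] turn [ 0.01 -0.02 -0.02] rows 1.1 F [-0.   0.3 -0.3] gap 0.0168
```

View pics/r1s.png

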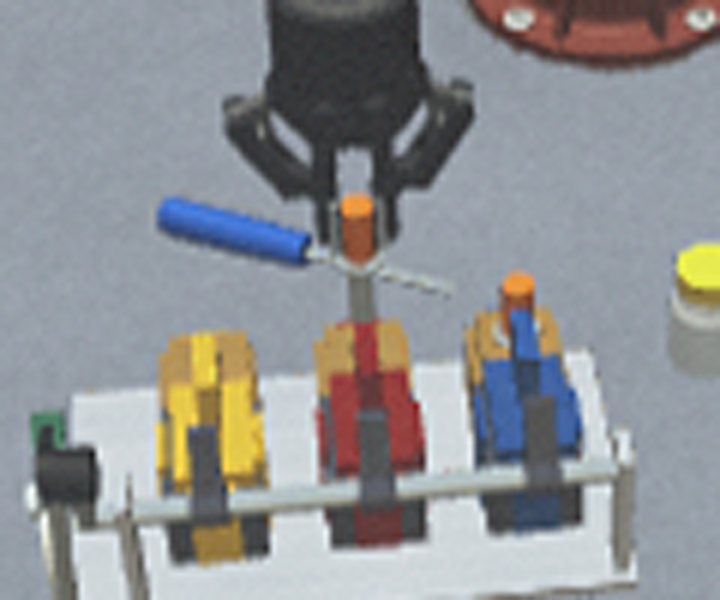

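The pin is above the red bore at (360,300) in the crop. I'll insert it.

>>> {"api": "step_arm", "payload": {"deltas": [[[1, -0.001, 0.0006, 0.006, 0, 0, 0], [1, -0.001, 0.0006, 0.012, 0, 0, 0], [1, -0.001, 0.0006, 0.018, 0, 0, 0], [1, -0.001, 0.0006, 0.024, 0, 0, 0], [1, -0.001, 0.0006, 0.03, 0, 0, 0], [1, -0.001, 0.0006, 0.032, 0, 0, 0], [1, -0.001, 0.0006, 0.032, 0, 0, 0]]]}}

```text
t: 55.58
ee_pos: [0.4568, -0.1548, 0.1175]
orientation: [-3.136, -0.183, 0.0]
force: [-0.6, -0.7, -1.3]
finger_gap: 0.0172
```

```bash
python3 - <<'E'
from h import *
cams.get_image("top");go((.4566,-.155,.0827),6.7)
E
```

```text
t 55.62 now [ 0.457  -0.1549  0.1177] shift [-0.0004  0.0001  0.035 ] turn [ 0.   -0.01 -0.01] rows 0.6 F [-0.6  1.3  0.1] gap 0.0168
```

>>> {"api": "step_arm", "payload": {"deltas": [[[1, 0, 0, 0.006, 0, 0, 0], [1, 0, 0, 0.012, 0, 0, 0], [1, 0, 0, 0.018, 0, 0, 0], [1, 0, 0, 0.023, 0, 0, 0], [1, 0, 0, 0.027, 0, 0, 0], [1, 0, 0, 0.03, 0, 0, 0], [1, 0, 0, 0.033, 0, 0, 0], [1, 0, 0, 0.036, 0, 0, 0], [1, 0, 0, 0.038, 0, 0, 0], [1, 0, 0, 0.038, 0, 0, 0]]]}}

```text
t: 56.88
ee_pos: [0.4577, -0.1552, 0.0826]
orientation: [3.136, 0.184, 0.0]
force: [-6.3, 2.1, 18.4]
finger_gap: 0.0169
```

```bash
python3 - <<'E'
from h import *
cams.get_image("top");go((.4566,-.155,.0827),6.7)
E
```

```text
t 56.92 now [ 0.4577 -0.1552  0.0826] shift [-0.0011 -0.0003 -0.0001] turn [ 0.01 -0.01  0.01] rows 0.0 F [-6.1  2.7 17.6] gap 0.0166
```

Red's pin is home, with 18 N at 0.0826 against the expected 0.0827. I'll release it and go for pin 2.

>>> {"api": "step_arm", "payload": {"deltas": [[[0.2, 0, 0, -0.001, 0, 0, 0], [0.2, 0, 0, -0.001, 0, 0, 0], [0.2, 0, 0, -0.001, 0, 0, 0], [0.2, 0, 0, -0.03, 0, 0, 0], [0.2, 0, 0, -0.07, 0, 0, 0], [0.2, 0, 0, -0.11, 0, 0, 0], [0.2, 0, 0, -0.11, 0, 0, 0]]]}}

```text
t: 57.8
ee_pos: [0.4595, -0.1562, 0.1935]
orientation: [3.132, 0.183, 0.011]
force: [-0.0, 0.1, 0.0]
finger_gap: 0.0343
```

```bash
python3 - <<'E'
from h import *
go((.4844,.3817,.172),-5.1)
E
```

```text
t 57.8 now [ 0.4595 -0.1562  0.1935] shift [ 0.0873 -0.5314  0.0196] turn [ 0.22 -0.42 11.8 ] rows 8.6 F [-0.   0.1  0. ] gap 0.0343
```

>>> {"api": "step_arm", "payload": {"deltas": [[[0.1, 0.01, -0.06, 0, 0, 0, 2], [0.1, 0.02, -0.12, 0, 0, 0, 4], [0.1, 0.03, -0.18, 0, 0, 0, 6], [0.1, 0.04, -0.24, 0, 0, 0, 8], [0.1, 0.05, -0.3, 0, 0, 0, 10], [0.1, 0.06, -0.36, 0.01, 0, 0, 11.8], [0.1, 0.07, -0.42, 0.02, 0, 0, 11.8], [0.1, 0.08, -0.48, 0.02, 0, 0, 11.8], [0.1, 0.0873, -0.531, 0.02, 0, 0, 11.8], [0.1, 0.0873, -0.531, 0.02, 0, 0, 11.8], [0.1, 0.0873, -0.531, 0.02, 0, 0, 11.8], [0.1, 0.0873, -0.531, 0.02, 0, 0, 11.8]]]}}

```text
t: 59.3
ee_pos: [0.4814, 0.3811, 0.1688]
orientation: [3.137, -0.142, -0.002]
force: [-0.3, -0.3, -0.3]
finger_gap: 0.0386
```

```bash
python3 - <<'E'
from h import *
t=grab("top");go((.4844,.3817,.072),-5.1)
for h in holes(t): print(np.round(h,2))
cv2.imwrite("pics/t1.png",cv2.resize(t["bgr"][180:260,310:400],None,fx=8,fy=7,interpolation=cv2.INTER_CUBIC))
E
```

```text
t 59.35 now [0.4816 0.3811 0.1692] shift [ 0.0028 -0.0009  0.0971] turn [ 0.05  0.04 -0.11] rows 1.6 F [0.1 0.2 0.4] gap 0.0385
[331.1  235.03  50.25 193.06]
[357.65 231.5   56.78 201.56]
[383.96 228.9   13.88 191.19]
```

View pics/t1.png

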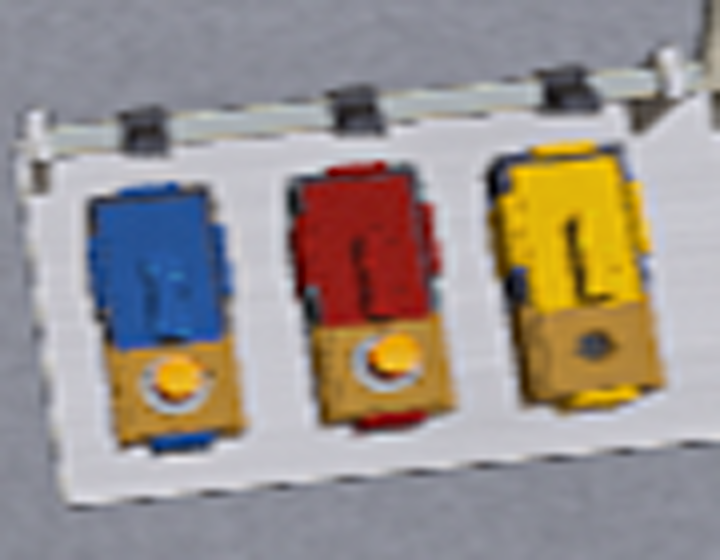

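Both pins are home; red's collar is at (388,358) in the crop. Now pin 2 for yellow.

>>> {"api": "step_arm", "payload": {"deltas": [[[0.1, 0.0025, 0, 0.04, 0, 0, 0], [0.1, 0.0025, 0, 0.07, 0, 0, 0], [0.1, 0.0025, 0, 0.09, 0, 0, 0], [0.1, 0.0025, 0, 0.097, 0, 0, 0], [0.1, 0.0025, 0, 0.097, 0, 0, 0], [0.1, 0.0025, 0, 0.097, 0, 0, 0], [0.1, 0.0025, 0, 0.097, 0, 0, 0], [1, 0.0025, 0, 0.097, 0, 0, 0], [1, 0.0025, 0, 0.097, 0, 0, 0], [1, 0.0025, 0, 0.097, 0, 0, 0], [1, 0.0025, 0, 0.097, 0, 0, 0], [1, 0.0025, 0, 0.097, 0, 0, 0]]]}}

```text
t: 60.85
ee_pos: [0.4845, 0.3818, 0.0737]
orientation: [3.137, -0.14, 0.001]
force: [-0.5, -3.9, 6.3]
finger_gap: 0.0167
```

```bash
python3 - <<'E'
from h import *
cams.get_image("top");go((.4844,.3817,.072),-5.1)
E
```

```text
t 60.9 now [0.4845 0.3818 0.0736] shift [-0.0001  0.0001  0.0016] turn [ 0.08 -0.02  0.01] rows 0.0 F [-1.9 -4.1  5.7] gap 0.0172
```

>>> {"api": "step_arm", "payload": {"deltas": [[[1, 0, 0, -0.03, 0, 0, 0], [1, 0, 0, -0.07, 0, 0, 0], [1, 0, 0, -0.11, 0, 0, 0], [1, 0, 0, -0.13, 0, 0, 0], [1, 0, 0, -0.13, 0, 0, 0], [1, 0, 0, -0.13, 0, 0, 0]]]}}

```text
t: 61.65
ee_pos: [0.483, 0.3819, 0.2004]
orientation: [3.137, -0.14, -0.005]
force: [-0.6, -0.5, -1.2]
finger_gap: 0.0166
```

```bash
python3 - <<'E'
from h import *
go((.4668,-.2422,.2),6.7)
E
```

```text
t 61.65 now [0.483  0.3819 0.2004] shift [0.0394 0.623  0.0015] turn [  0.1    0.18 -11.81] rows 10.0 F [-0.6 -0.5 -1.2] gap 0.0166
```

>>> {"api": "step_arm", "payload": {"deltas": [[[1, 0.004, 0.06, 0, 0, 0, -1.5], [1, 0.008, 0.12, 0, 0, 0, -3], [1, 0.012, 0.18, 0, 0, 0, -4.5], [1, 0.015, 0.24, 0, 0, 0, -6], [1, 0.019, 0.3, 0, 0, 0, -7.5], [1, 0.023, 0.36, 0, 0, 0, -9], [1, 0.027, 0.42, 0, 0, 0, -10], [1, 0.03, 0.48, 0, 0, 0, -11.8], [1, 0.034, 0.54, 0, 0, 0, -11.8], [1, 0.0385, 0.59, 0, 0, 0, -11.8], [1, 0.0385, 0.622, 0, 0, 0, -11.8], [1, 0.0385, 0.622, 0, 0, 0, -11.8]]]}}

```text
t: 63.15
ee_pos: [0.4657, -0.2418, 0.2003]
orientation: [-3.134, -0.177, 0.005]
force: [-0.0, 0.8, -1.7]
finger_gap: 0.0171
```

>>> {"api": "step_arm", "payload": {"deltas": [[[1, 0, 0, 0.02, 0, 0, 0], [1, 0, 0, 0.04, 0, 0, 0], [1, 0, 0, 0.051, 0, 0, 0], [1, 0, 0, 0.051, 0, 0, 0], [1, 0, 0, 0.051, 0, 0, 0], [1, 0, 0, 0.051, 0, 0, 0], [1, 0, 0, 0.051, 0, 0, 0], [1, 0, 0, 0.051, 0, 0, 0]]]}}

```text
t: 64.15
ee_pos: [0.4673, -0.2406, 0.1521]
orientation: [3.136, 0.183, 0.001]
force: [0.4, -0.2, -1.2]
finger_gap: 0.0166
```

```bash
python3 - <<'E'
from h import *
s=grab("scene");go((.4668,-.2422,.0836),6.7)
cv2.imwrite("pics/u1s.png",cv2.resize(s["bgr"][130:230,220:340],None,fx=6,fy=6,interpolation=cv2.INTER_CUBIC))
E
```

```text
t 64.2 now [ 0.4673 -0.2406  0.1519] shift [-0.0007  0.0015  0.0683] turn [ 0.02 -0.02 -0.01] rows 1.1 F [ 0.   0.2 -0.9] gap 0.0167
```

View pics/u1s.png

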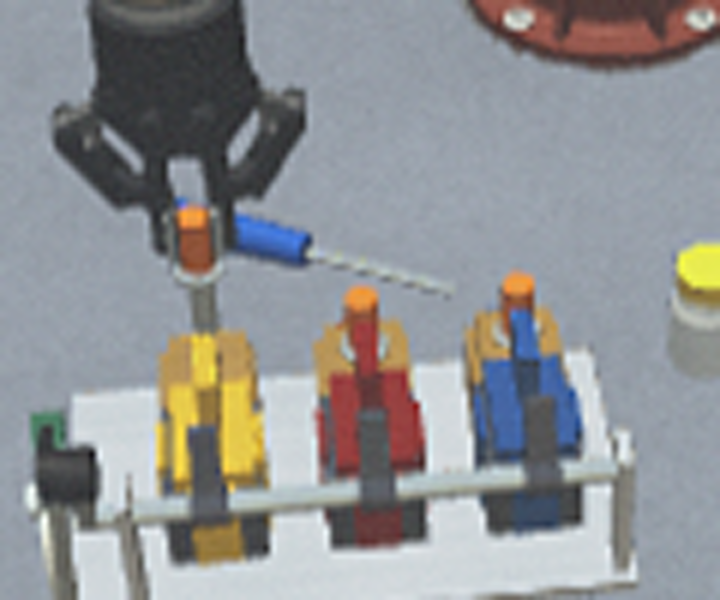

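The pin is over yellow's bore at (203,310) in the crop. I'll insert it.

>>> {"api": "step_arm", "payload": {"deltas": [[[1, -0.0005, 0.0015, 0.006, 0, 0, 0], [1, -0.0005, 0.0015, 0.012, 0, 0, 0], [1, -0.0005, 0.0015, 0.018, 0, 0, 0], [1, -0.0005, 0.0015, 0.024, 0, 0, 0], [1, -0.0005, 0.0015, 0.03, 0, 0, 0], [1, -0.0005, 0.0015, 0.033, 0, 0, 0], [1, -0.0005, 0.0015, 0.033, 0, 0, 0]]]}}

```text
t: 65.08
ee_pos: [0.4664, -0.2419, 0.1182]
orientation: [-3.136, -0.183, 0.002]
force: [-1.9, -1.2, -1.7]
finger_gap: 0.0167
```

```bash
python3 - <<'E'
from h import *
cams.get_image("top");go((.4668,-.2422,.0836),6.7)
E
```

```text
t 65.12 now [ 0.4665 -0.2419  0.1184] shift [0.0003 0.0003 0.0348] turn [-0.02  0.04 -0.  ] rows 0.6 F [-2.2  0.1 -0.4] gap 0.0164
```

>>> {"api": "step_arm", "payload": {"deltas": [[[1, 0, 0, 0.006, 0, 0, 0], [1, 0, 0, 0.012, 0, 0, 0], [1, 0, 0, 0.018, 0, 0, 0], [1, 0, 0, 0.023, 0, 0, 0], [1, 0, 0, 0.027, 0, 0, 0], [1, 0, 0, 0.03, 0, 0, 0], [1, 0, 0, 0.033, 0, 0, 0], [1, 0, 0, 0.036, 0, 0, 0], [1, 0, 0, 0.038, 0, 0, 0], [1, 0, 0, 0.038, 0, 0, 0]]]}}

```text
t: 66.38
ee_pos: [0.4674, -0.2427, 0.0836]
orientation: [3.136, 0.184, -0.0]
force: [-6.5, 2.1, 15.3]
finger_gap: 0.0168
```

```bash
python3 - <<'E'
from h import *
cams.get_image("top");go((.4668,-.2422,.0836),6.7)
E
```

```text
t 66.42 now [ 0.4674 -0.2426  0.0836] shift [-0.0006 -0.0005 -0.    ] turn [0.04 0.   0.02] rows 0.0 F [-5.9  1.1 15.5] gap 0.017
```

Yellow's pin is home, with 15 N at exactly 0.0836. I'll release it, go up, and verify the whole jig before moving the lever.

>>> {"api": "step_arm", "payload": {"deltas": [[[0.2, 0, 0, -0.001, 0, 0, 0], [0.2, 0, 0, -0.001, 0, 0, 0], [0.2, 0, 0, -0.001, 0, 0, 0], [0.2, 0, 0, -0.03, 0, 0, 0], [0.2, 0, 0, -0.07, 0, 0, 0], [0.2, 0, 0, -0.12, 0, 0, 0], [1, 0, 0.06, -0.15, 0, 0, 0], [1, 0, 0.12, -0.15, 0, 0, 0], [1, 0, 0.15, -0.15, 0, 0, 0], [1, 0, 0.15, -0.15, 0, 0, 0]]]}}

```text
t: 67.68
ee_pos: [0.4841, -0.3931, 0.23]
orientation: [-3.136, -0.179, 0.0]
force: [-1.0, 0.7, 0.3]
finger_gap: 0.0
```

```bash
python3 - <<'E'
from h import *
t=grab("top");s=grab("scene");go((*J(.18,-.1515),.25),6.7)
cv2.imwrite("pics/v1.png",cv2.resize(t["bgr"][165:265,310:420],None,fx=7,fy=6,interpolation=cv2.INTER_CUBIC))
cv2.imwrite("pics/v1s.png",cv2.resize(s["bgr"][150:240,220:340],None,fx=6,fy=6,interpolation=cv2.INTER_CUBIC))
print(plane(t,405,171,.06))
E
```

```text
t 67.78 now [ 0.484  -0.3904  0.2297] shift [ 0.2156 -0.0856 -0.0203] turn [-0.11  0.04 -0.03] rows 3.7 F [-0.   0.1 -0.3] gap 0.0001
[ 0.66649667 -0.32195784  0.06      ]
```

View pics/v1.png

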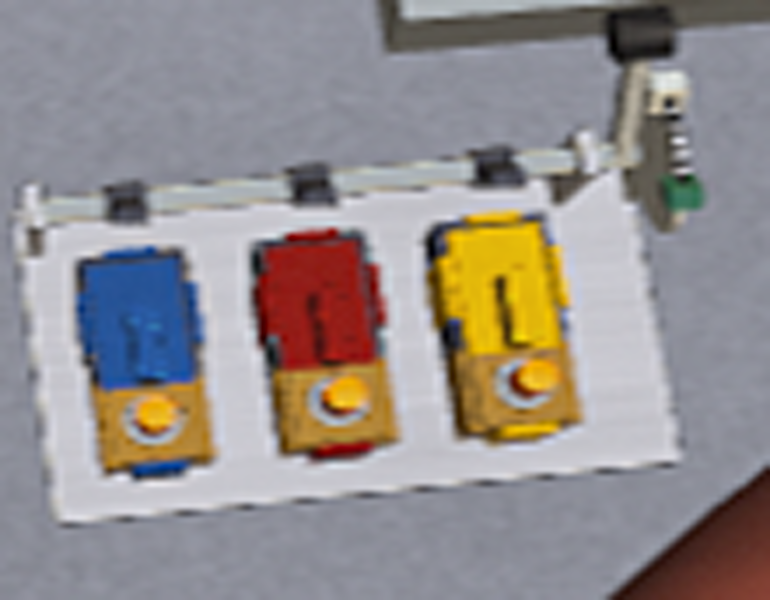

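View pics/v1s.png

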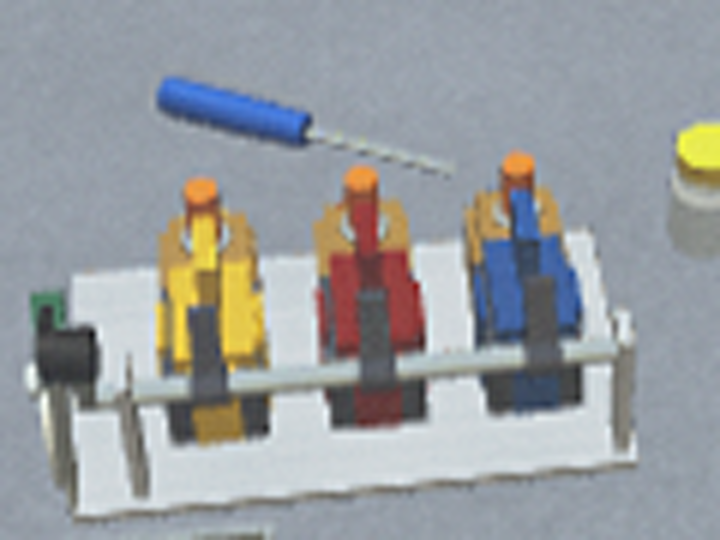

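All three pins stand home with their collars on the knuckles: in the top crop at (155,415), (340,398) and (530,380). Now the lever, so I'll locate the knob.

```bash
python3 - <<'E'
from h import *
t=grab("top");s=grab("scene")
k,e=tri(t,(310+642.5/7-.5,165+33.5/6-.5),s,(220+68.5/6-.5,150+355.5/6-.5)); r=k[:2]-O; print(k,e,r@X,r@Y)
go((*J(.18,-.1515),.25),6.7)
E
```

```text
[ 0.64176191 -0.28530955  0.16313171] 0.0014213588579502939 0.13325103524082368 -0.15102308438637002
t 67.88 now [ 0.4842 -0.3896  0.23  ] shift [ 0.2155 -0.0846 -0.02  ] turn [-0.08  0.03  0.04] rows 3.7 F [-0.5  0.4  0.5] gap -0.0001
```

>>> {"api": "step_arm", "payload": {"deltas": [[[1, 0.03, 0, -0.02, 0, 0, 0], [1, 0.09, -0.03, -0.02, 0, 0, 0], [1, 0.15, -0.06, -0.02, 0, 0, 0], [1, 0.2155, -0.0846, -0.02, 0, 0, 0], [1, 0.2155, -0.0846, -0.02, 0, 0, 0], [1, 0.2155, -0.0846, 0.03, 0, 0, 0], [1, 0.2155, -0.0846, 0.07, 0, 0, 0], [1, 0.2155, -0.0846, 0.078, 0, 0, 0], [1, 0.2155, -0.0846, 0.078, 0, 0, 0], [1, 0.2155, -0.0846, 0.078, 0, 0, 0]]]}}

```text
t: 69.12
ee_pos: [0.6899, -0.2828, 0.156]
orientation: [3.134, 0.183, 0.007]
force: [0.5, -0.2, 0.5]
finger_gap: 0.0001
```

```bash
python3 - <<'E'
from h import *
t=grab("top");s=grab("scene");go((*J(.05,-.1512),.152),6.7)
cv2.imwrite("pics/w1s.png",cv2.resize(s["bgr"][130:240,200:320],None,fx=6,fy=5,interpolation=cv2.INTER_CUBIC))
E
```

```text
t 69.22 now [ 0.6898 -0.2827  0.1558] shift [-0.1313 -0.0028  0.0033] turn [ 0.16 -0.22 -0.02] rows 2.1 F [-0.2  0.4 -1.1] gap 0.0002
```

View pics/w1s.png

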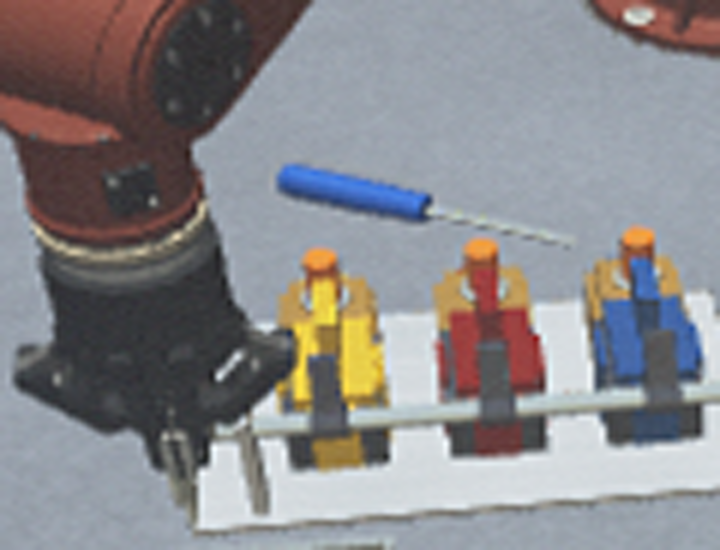

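The fingers are on the far side of the knob. I'll pull slowly, stopping a little short.

>>> {"api": "step_arm", "payload": {"deltas": [[[1, -0.014, -0.002, 0.003, 0, 0, 0], [1, -0.027, -0.002, 0.003, 0, 0, 0], [1, -0.04, -0.002, 0.003, 0, 0, 0], [1, -0.053, -0.002, 0.003, 0, 0, 0], [1, -0.066, -0.002, 0.003, 0, 0, 0], [1, -0.079, -0.002, 0.003, 0, 0, 0], [1, -0.092, -0.002, 0.003, 0, 0, 0], [1, -0.103, -0.002, 0.003, 0, 0, 0], [1, -0.112, -0.002, 0.003, 0, 0, 0], [1, -0.12, -0.002, 0.003, 0, 0, 0], [1, -0.125, -0.002, 0.003, 0, 0, 0], [1, -0.125, -0.002, 0.003, 0, 0, 0]]]}}

```text
t: 70.72
ee_pos: [0.5663, -0.2946, 0.1505]
orientation: [3.135, 0.182, 0.011]
force: [5.7, 0.1, -4.7]
finger_gap: -0.0002
```

```bash
python3 - <<'E'
from h import *
t=grab("top");s=grab("scene");go((*J(.05,-.1512),.152),6.7)
cv2.imwrite("pics/w2s.png",cv2.resize(s["bgr"][150:240,210:330],None,fx=6,fy=6,interpolation=cv2.INTER_CUBIC))
E
```

```text
t 70.83 now [ 0.5663 -0.2946  0.1505] shift [-0.0072 -0.0002 -0.0015] turn [ 0.11 -0.36 -0.04] rows 0.1 F [ 7.   0.8 -3.8] gap -0.0001
```

View pics/w2s.png

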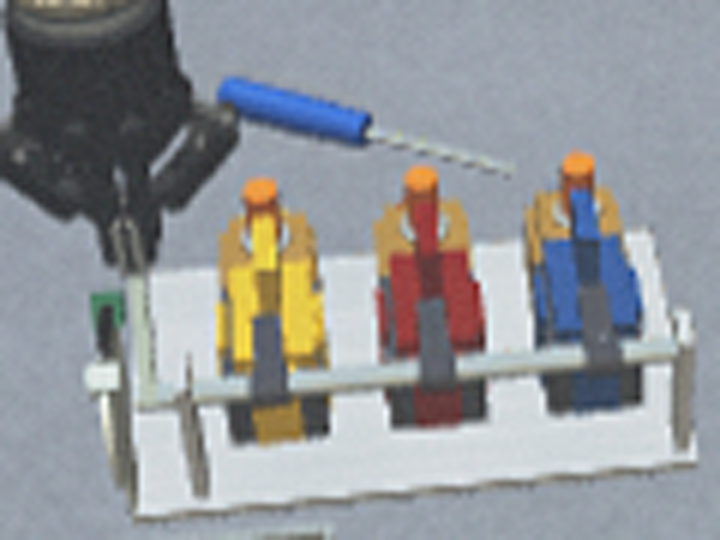

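>>> {"api": "step_arm", "payload": {"deltas": [[[1, -0.003, 0, -0.001, 0, 0, 0], [1, -0.006, 0, -0.001, 0, 0, 0], [1, -0.007, 0, -0.001, 0, 0, 0], [1, -0.007, 0, -0.001, 0, 0, 0], [1, -0.007, 0, -0.001, 0, 0, 0]]]}}

```text
t: 71.45
ee_pos: [0.5604, -0.295, 0.1512]
orientation: [3.135, 0.182, 0.014]
force: [7.8, 0.8, -7.0]
finger_gap: 0.0
```

```bash
python3 - <<'E'
from h import *
t=grab("top");go((*J(.05,-.1512),.152),6.7)
E
```

```text
t 71.5 now [ 0.5604 -0.295   0.1512] shift [-0.0013  0.0001 -0.0008] turn [ 0.09 -0.5  -0.04] rows 0.0 F [ 8.5  1.2 -6.7] gap -0.0002
```

>>> {"api": "step_arm", "payload": {"deltas": [[[1, 0.03, 0, 0, 0, 0, 0], [1, 0.05, 0, -0.02, 0, 0, 0], [1, 0.05, 0, -0.07, 0, 0, 0], [1, 0.05, 0, -0.12, 0, 0, 0], [1, 0.05, 0, -0.16, 0, 0, 0], [1, 0.05, 0.05, -0.16, 0, 0, 0], [1, 0.0, 0.1, -0.16, 0, 0, 0], [1, -0.06, 0.14, -0.16, 0, 0, 0], [1, -0.12, 0.16, -0.16, 0, 0, 0], [1, -0.15, 0.16, -0.16, 0, 0, 0], [1, -0.15, 0.16, -0.16, 0, 0, 0]]]}}

```text
t: 72.88
ee_pos: [0.4236, -0.4732, 0.312]
orientation: [3.135, 0.176, 0.0]
force: [0.6, 0.9, 1.0]
finger_gap: -0.0001
```

```bash
python3 - <<'E'
from h import *
t=grab("top");s=grab("scene")
cv2.imwrite("pics/x1.png",cv2.resize(t["bgr"][165:265,310:420],None,fx=7,fy=6,interpolation=cv2.INTER_CUBIC))
cv2.imwrite("pics/x1s.png",cv2.resize(s["bgr"][150:240,220:340],None,fx=6,fy=6,interpolation=cv2.INTER_CUBIC))
E
```

```text
(no output)
```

View pics/x1.png

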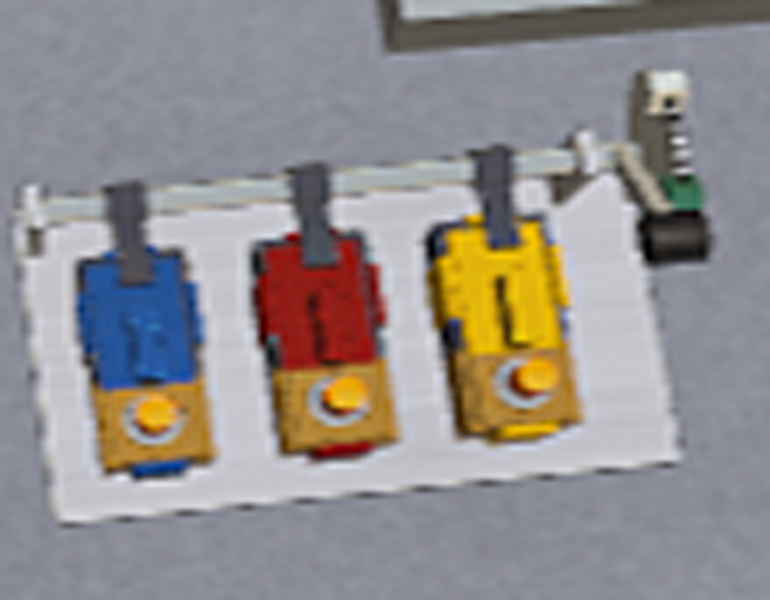

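View pics/x1s.png

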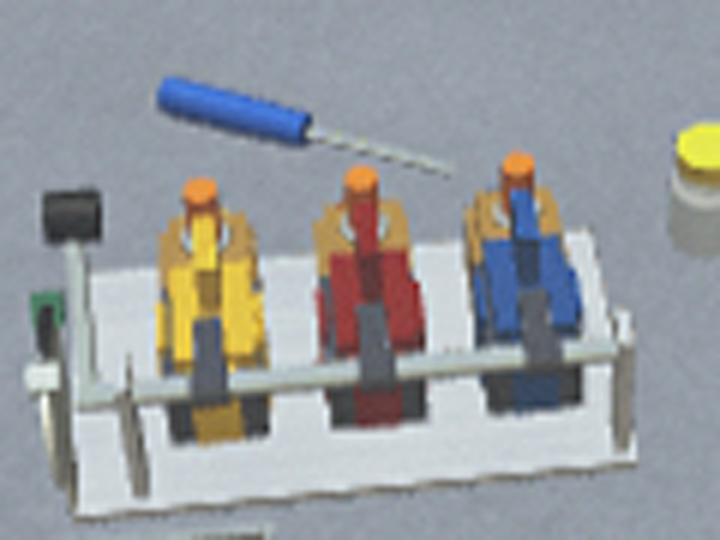

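The knob is at (676,236) in the top crop and (72,216) in the scene crop, and the fingers lie over the covers. I'll measure the lever's angle.

```bash
python3 - <<'E'
from h import *
t=grab("top");s=grab("scene")
def dark(d,u0,u1,v0,v1):
    g=cv2.cvtColor(up(d),cv2.COLOR_BGR2GRAY)[v0*4:v1*4,u0*4:u1*4]
    m=(g<70).astype(np.uint8); n,l,st,c=cv2.connectedComponentsWithStats(m); i=1+np.argmax(st[1:,4]); print(st[i]/4)
    return px(c[i][0]+u0*4,c[i][1]+v0*4)
a=dark(t,398,416,196,212); b=dark(s,224,240,178,194); print(a,b)
k,e=tri(t,a,s,b); r=k[:2]-O; x=r@X
print(k,e,x,r@Y, "angle deg", 30+np.degrees(np.arctan2(.0858-x,k[2]-.082)), "R",np.hypot(.0858-x,k[2]-.082))
o=[.1333,.1631] # open knob
print("swing from open", np.degrees(np.arctan2(.1333-.0858,.1631-.082)+np.arctan2(.0858-x,k[2]-.082)), "chord deg",np.degrees(2*np.arcsin(np.hypot(x-o[0],k[2]-o[1])/2/.095)))
E
```

```text
[  3.     3.5   10.25   9.75 286.5 ]
[  3.5    6.     9.25   6.5  145.25]
(np.float64(405.7447643979058), np.float64(203.93760907504364)) (np.float64(231.7721600688468), np.float64(187.24031841652322))
[ 0.53552343 -0.29830133  0.14754701] 0.0013904529095678567 0.02622219016917441 -0.1514986426796273 angle deg 72.26872215987851 R 0.08857722843228844
swing from open 72.62608614930932 chord deg 69.42812578608809
```

The lever reads 69 to 72.5° by several estimates, and the window is 64.7 to 75.1°. The arm is clear of everything, so I'll hand the job in.

>>> {"api": "step_arm", "payload": {"deltas": [[[1, 0, 0, 0, 0, 0, 0], [1, 0, 0, 0, 0, 0, 0], [1, 0, 0, 0, 0, 0, 0]]]}}

```text
t: 73.45
ee_pos: [0.4273, -0.4713, 0.3105]
orientation: [-3.136, -0.185, 0.0]
force: [-0.5, -0.3, 0.1]
finger_gap: -0.0001
```

```bash
python3 - <<'E'
from h import *
o=readout.get_obs();print(o["t"],np.round(o["force"],1))
print(robot.hand_in())
E
```

```text
73.45 [-0.5 -0.3  0.1]
the job is handed in; nothing more can be done
None
```

The job is handed in at about 73 s of the 210 s allowed; no verdict is reported. I swung the lever open to its stop, fitted the blue, red and yellow covers, pushed a rack pin home in each, and pulled the lever back to the green mark.

- **Yellow cover:** the first placing rode on its nose stop. I regripped it, shifted it about 4 mm and seated it.
- **Pins:** each collar met its cover within about 0.3 mm of the expected height, with 15 to 20 N against it. That height also fits each knuckle being flat.
- **Lever:** my estimates disagreed slightly, between 68.7° and 72.6°. All lie inside the 64.7° to 75.1° window.
- **Last pictures:** all three covers and pins are in place and the fingers lie over the covers. I saw no bystander disturbed, though I did not measure them. The arm touches nothing.

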